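Load the charging case and draw its latch shut

ROBOT

A 6-joint arm with a two-finger parallel gripper is mounted at the origin on a cart in front of the work surface, level with it; the furniture and walls round the work are solid. World frame = base frame: x ahead of the robot, y to its left, z up, the work surface at z = 0. Lengths are in m, angles in degrees, forces in N, time in s.
With the tool pointing down it reaches from about 0.3 to 0.75 m from the base axis. Payload 8.5 kg.
Tool frame: the origin (TCP) lies midway between the tips of the shut fingers; the grasp point (between the pads) lies 19 mm behind it (env.grip_depth is the distance from the TCP to the grasp point, in m); y points along the fingers, x is the direction in which the jaws open and shut, and the axes are right-handed (so a half turn about y gives the same grasp; the last joint's range is limited). The gripper opens to 85 mm and grips with 20 to 120 N. Pads are 22 mm wide; open, the fingers measure 114 mm over their backs; the gripper's body (76 mm by 85 mm) begins 54 mm behind the grasp point. The pads swing forward as they close: fully open they stand 13 mm farther back than shut.
Start: joints at [-84.414, 21.807, 74.336, -0, 83.858, -12.336], TCP at [0.169, -0.523, 0.231] pointing down, gripper open.
Joint ranges: [-178.18, 178.18], [-50.72, 133.34], [12.68, 142.11], [-81.47, 261.47], [9.98, 163.14], [-165.26, 165.26]. Speed limits (degrees/s): [136.94, 136.94, 180, 180, 180, 180].

INTERFACE

Orientations are given as a 3x3 rotation matrix whose columns are the frame's x, y, z axes.
In Python, from rig import env gives the robot as it stands.
- The arm moves only by the shell command python3 -m inch 'ROWS' [FORCE]. ROWS is JSON, a list that holds one entry, the list of rows, each a list of 7 numbers: the gripper command: -1 is shut, 1 is fully open, values between are in proportion, then the shift along the world's x, y, z in cm, then the turn, a rotation vector about the world's x, y, z in degrees. In form: [[[grip, dx, dy, dz, rx, ry, rz], ...]]. A call has 1 to 20 rows; each row is the pose to reach, as a shift and turn from the pose commanded when the call began; what a row does not reach only later rows make up. A row lasts 1/8 s, in which the tool goes at most 62.5 mm and 10.7 degrees, less where a joint would pass 70% of its speed; a pose out of reach is approached as far as the arm can. A call with a gripper value outside its range is refused whole. The fingers move at their own pace and stop on an object; FORCE is the grip in N (left out, the last holds). Time passes only in rows, so rows that repeat a pose let the fingers close. It gives the time, the measured TCP pose, the force and the opening at its end, in the units of the state.
- env.observe(): the state, without advancing time (a new reading comes with each control period).
- env.get_image(name): name is "scene" or "side" or "wrist"; returns a dict with "frame" (400x640x3 uint8, red, green, blue), "mtx" (3x3 intrinsics, pixels), "distortion" ([k1, k2, p1, p2, k3] as OpenCV has them; the pictures are not rectified), "rvec" (rotation vector, rad) and "tvec" (3), from world to camera coordinates, as OpenCV has them. Camera axes: x right, y down, z forward; pixel columns grow to the right and rows downward; lengths in m; the calibration is good to about 2 mm. A picture is of the moment at which its call begins. There is no depth.
- env.close_job(): hands the job in, once; it reports no verdict.
The state is a dict: "time_s": time; "q": joint angles; "qvel": joint speeds; "joint_efforts": joint torques, N m; "position": TCP position; "tool_rot": TCP orientation; "ft_force": force on the tool from outside, world axes, zero at the start; "wrist_torque": the same for the moment, N m; "grip_width": finger opening in m.
Only numpy, scipy, OpenCV 4.12 (cv2) and the standard library are available. Lean on these libraries where they do the work, as an engineer would, in place of code of your own. Each camera call takes 0.05 s, during which the arm holds its last target.

TASK

Load every power cell that lies on the bench into the charging case, one cell to a bay and in any bay: press the cell's flat end against the bay's sprung contact at the front, then tip the end with the nub down behind, so that it lies level and fully home against the fixed contact. Then shut the lid, hook the latch's wire loop over the keeper on the lid while the lever is still raised, and snap the lever down over centre until it lies flat against the case with the loop taut. Leave the small vice, the tape and the solder spool that stand round the work where they are.

Things in the scene. Friction and masses are not known exactly. Their poses are not given: they have to be found in the camera images.
- case: Black charging case, fixed to the bench, 116 (x) x 266 (y) x 72 mm high without lid. Origin: centre of the underside; x points from the latch side (front, at the robot) to the lid hinge, z up. Walls 5 mm thick, top z 72; bay floor z 48. Four bays lie along x, side by side, 60 mm apart in y, floor clear for fingers beside them. The shut lid's top is z 92.
- bay1 (a point): Centre of a cell seated in bay 1 (case frame x +6.5, y -90, z 62 mm), axes as the case's; its nub points to +x, tip 37.5 mm from here on the fixed contact block (24 wide, top z 66, rear wall 9 mm behind its face). In front a spring plate (22 wide, top z 70), face 31.5 mm from here at rest, yields 18 mm to -x (350 N/m): 69 mm gap for a 75 mm cell. Guides 33 mm apart, 10 high, at both ends.
- bay2 (a point): Centre of a cell seated in bay 2 (case frame x +6.5, y -30, z 62 mm), axes as the case's; its nub points to +x, tip 37.5 mm from here on the fixed contact block (24 wide, top z 66, rear wall 9 mm behind its face). In front a spring plate (22 wide, top z 70), face 31.5 mm from here at rest, yields 18 mm to -x (350 N/m): 69 mm gap for a 75 mm cell. Guides 33 mm apart, 10 high, at both ends.
- bay3 (a point): Centre of a cell seated in bay 3 (case frame x +6.5, y 30, z 62 mm), axes as the case's; its nub points to +x, tip 37.5 mm from here on the fixed contact block (24 wide, top z 66, rear wall 9 mm behind its face). In front a spring plate (22 wide, top z 70), face 31.5 mm from here at rest, yields 18 mm to -x (350 N/m): 69 mm gap for a 75 mm cell. Guides 33 mm apart, 10 high, at both ends.
- bay4 (a point): Centre of a cell seated in bay 4 (case frame x +6.5, y 90, z 62 mm), axes as the case's; its nub points to +x, tip 37.5 mm from here on the fixed contact block (24 wide, top z 66, rear wall 9 mm behind its face). In front a spring plate (22 wide, top z 70), face 31.5 mm from here at rest, yields 18 mm to -x (350 N/m): 69 mm gap for a 75 mm cell. Guides 33 mm apart, 10 high, at both ends.
- cell1_mid (a point): Power cell 1 (None if absent), 75 mm long, 90 g: white round body 25 mm across with grey 28 x 28 mm square end collars (16 mm long at the flat end, 9 at the nub end), so it does not roll. The point is its centre, on its axis, 14 mm above what it lies on. Its x axis runs from the flat end (-37.5 mm) to the steel nub (14 mm across, 3 long, tip at +37.5 mm). It may lie on any of its four sides.
- cell1_nub (a point): Tip of the nub of cell 1.
- cell2_mid (a point): Power cell 2 (None if absent), 75 mm long, 90 g: white round body 25 mm across with grey 28 x 28 mm square end collars (16 mm long at the flat end, 9 at the nub end), so it does not roll. The point is its centre, on its axis, 14 mm above what it lies on. Its x axis runs from the flat end (-37.5 mm) to the steel nub (14 mm across, 3 long, tip at +37.5 mm). It may lie on any of its four sides.
- cell2_nub (a point): Tip of the nub of cell 2.
- cell3_mid (a point): Power cell 3 (None if absent), 75 mm long, 90 g: white round body 25 mm across with grey 28 x 28 mm square end collars (16 mm long at the flat end, 9 at the nub end), so it does not roll. The point is its centre, on its axis, 14 mm above what it lies on. Its x axis runs from the flat end (-37.5 mm) to the steel nub (14 mm across, 3 long, tip at +37.5 mm). It may lie on any of its four sides.
- cell3_nub (a point): Tip of the nub of cell 3.
- cell4_mid (a point): Power cell 4 (None if absent), 75 mm long, 90 g: white round body 25 mm across with grey 28 x 28 mm square end collars (16 mm long at the flat end, 9 at the nub end), so it does not roll. The point is its centre, on its axis, 14 mm above what it lies on. Its x axis runs from the flat end (-37.5 mm) to the steel nub (14 mm across, 3 long, tip at +37.5 mm). It may lie on any of its four sides.
- cell4_nub (a point): Tip of the nub of cell 4.
- lid (a joint): Lid hinge at the rear top edge of the case (rad): 0 shut, 1.9 open, leaning back on its end stop. The hinge line lies along y at x +58, z 72 mm in the case's frame; the lid reaches 117 mm from it (118 x 268 mm, 20 mm thick). Past upright it stays open by its weight; pushed forward from behind past upright (below about 1.3) it sinks shut by itself in about 2 s.
- keeper (a point): Where the loop's bar must lie: the trough of the steel keeper on the lid's front face, 22 mm wide along y. The trough is open upwards (lid shut), 18 mm wide between the lid's face and the keeper's 4 mm high lip; the lip's outer side is 11 mm in front of this point.
- lever (a joint): Latch lever (rad): 0 flat against the case's front, pointing down (shut); grows as it swings out and up, 2.9 at most (raised). It is stiff enough to stay where it is left until the loop pulls on it; laying the loop in the keeper draws it down to about 1.9. Hooked, it needs 1 to 2 N at its tip; dead centre lies at about 0.6, and below 0.5 it pulls itself down.
- lever_tip (a point): Grip point near the lever's end, 40 mm from its hinge; the steel lever is 18 mm wide along the hinge, 4 mm thick and ends 8 mm farther on, in a tab bent slightly outward. It can be pinched by its sides, along the case's y, and turns between the fingers.
- lever_hinge (a point): Lever's hinge point, on the case's front 16 mm out from its face, 56 mm above the bench; the hinge axis is the case's y.
- loop_pivot (a point): Pivot of the wire loop on the lever, 11 mm from the lever's hinge; it moves with the lever. Axis along the case's y.
- loop_bar (a point): Middle of the loop's cross bar, 5 mm thick, 39.6 mm from the pivot when slack. The loop is 38 mm wide over the ends of the bar along y (side wires 31 mm apart), steel; it can be pinched by its two sides, along the case's y, straddling the lever, turned about its pivot, and stays where it is left. Its local z points from pivot to bar.
- loop (a joint): Draw of the spring-loaded loop (m): 0 slack, grows as the hooked loop is pulled taut, 0.008 at most, 3000 N/m; about 0.002 when the latch is shut.
- vice: Bystander: small bench vice, 111 x 78 x 75 mm, origin under its centre.
- tape: Bystander: black roll of tape, 62 mm across, 19 mm high, origin under its centre.
- spool: Bystander: spool of wire, 65 mm across, 59 mm high, origin under its centre.
Things that resemble listed ones, but are neither listed nor needed, are in the scene too. What is shaped like the part that bears cell2_mid but orange or yellow is not meant. Leave any blue or yellow look-alike of the part that bears cell1_mid alone.

How it is judged:
By the outcome, as a careful person would: the job done as asked, in the order asked, and still so for the second after the job is handed in, with the robot touching nothing.
Of cell1, cell2, cell3, cell4 only 3 to 4 are there at a start; the rules pass over those that are not, and their reading is None.
At some moment in a run one of cell1, cell2, cell3, cell4 may be knocked a few centimetres aside while the robot is not near it.
Once in a run the grip may slacken for a moment while it holds something.
It also fails if it takes over 210 s, if anything falls off the work surface, if the arm or the gripper's body presses on something with over 40 N, if the wrist force passes 120 N, or if a joint passes its speed limit or range.

## Working session

There is one attempt and no reset: what is moved stays moved. The work goes in short steps, Python scripts to look and compute and a shell command to move; the robot and the scene stay as the last step left them, time stands still between calls to the robot, and variables do not carry over. Pictures are saved under pics/ and viewed, and the job is handed in when it is done.

```bash
ls -la; mkdir -p pics
cat > h.py <<'E'
import numpy as np, cv2
from rig import env
def cam(n):
    d=env.get_image(n); return d
def save(n,f,crop=None,scale=1):
    d=env.get_image(n); im=d["frame"][:,:,::-1].copy()
    if crop: x0,y0,x1,y1=crop; im=im[y0:y1,x0:x1]
    if scale!=1: im=cv2.resize(im,None,fx=scale,fy=scale,interpolation=cv2.INTER_CUBIC)
    cv2.imwrite("pics/"+f,im); return d
def ray(d,uv):
    K=np.array(d["mtx"],float);D=np.array(d["distortion"],float)
    p=cv2.undistortPoints(np.array(uv,float).reshape(-1,1,2),K,D).reshape(-1,2)
    R=cv2.Rodrigues(np.array(d["rvec"],float))[0];t=np.array(d["tvec"],float).reshape(3)
    c=-R.T@t; v=(R.T@np.c_[p,np.ones(len(p))].T).T
    return c,v
def onz(d,uv,z):
    c,v=ray(d,uv); return c+v*((z-c[2])/v[:,2])[:,None]
def proj(d,P):
    return cv2.projectPoints(np.array(P,float).reshape(-1,1,3),np.array(d["rvec"],float),np.array(d["tvec"],float),np.array(d["mtx"],float),np.array(d["distortion"],float))[0].reshape(-1,2)
def tri(obs):
    A=np.zeros((3,3));b=np.zeros(3)
    for d,uv in obs:
        c,v=ray(d,[uv]);v=v[0]/np.linalg.norm(v[0]);M=np.eye(3)-np.outer(v,v);A+=M;b+=M@c
    return np.linalg.solve(A,b)
E
python3 - <<'E'
from h import *
for n in("scene","side","wrist"):
    d=save(n,n+"0.png"); c,v=ray(d,[[320,200]]); print(n,c.round(3),v.round(3))
s=env.observe()
print({k:np.round(v,3).tolist() for k,v in s.items()}, env.grip_depth)
E
```

```text
total 12
drwxr-xr-x  3 agent agent 4096 Dec  7 05:30 .
drwxr-xr-x 23 root  root  4096 Dec  7 05:30 ..
drwxr-xr-x  2 agent agent 4096 Dec  7 05:30 pics
scene [-0.069  0.701  0.899] [[ 0.496 -0.615 -0.614]]
side [ 0.025 -0.968  0.781] [[ 0.434  0.703 -0.564]]
wrist [ 0.249 -0.498  0.374] [[-0.312 -0.091 -0.946]]
{'time_s': 0.15, 'q': [-84.414, 21.835, 74.371, -0.0, 83.858, -12.333], 'qvel': [0.075, -0.064, -0.076, -0.028, -0.014, 0.055], 'joint_efforts': [0.001, -44.863, -23.134, -0.0, 0.004, -0.0], 'position': [0.169, -0.523, 0.231], 'tool_rot': [[0.308, -0.0, 0.951], [-0.951, 0.001, 0.308], [-0.001, -1.0, 0.0]], 'ft_force': [-0.723, 0.325, 0.792], 'wrist_torque': [0.034, -0.062, -0.004], 'grip_width': 0.085} 0.0187
```

View pics/scene0.png

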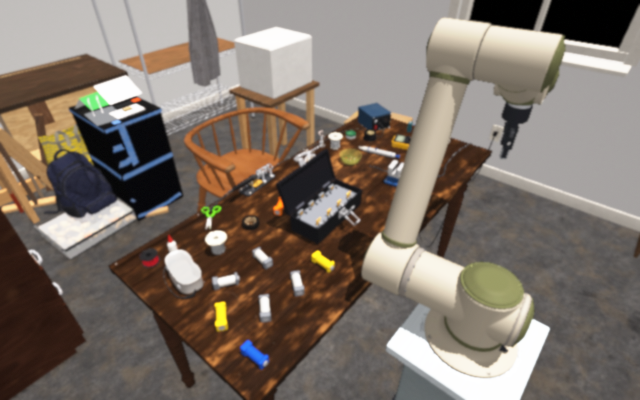

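View pics/side0.png

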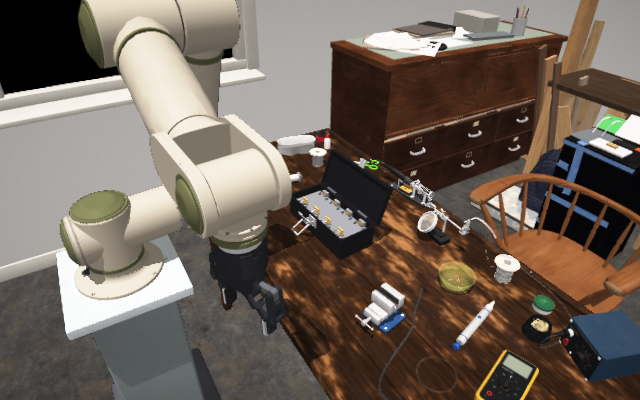

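View pics/wrist0.png

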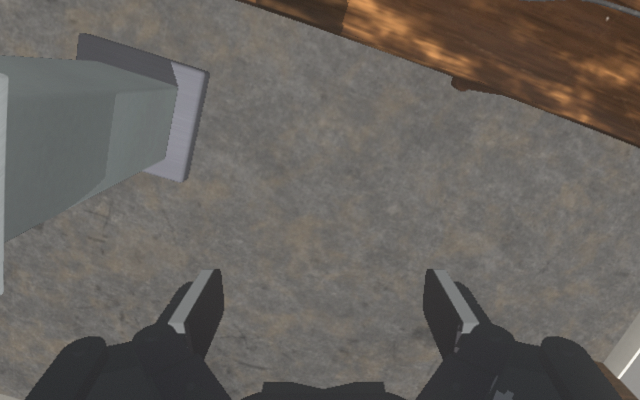

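The scene view shows the case near (322,200). There are four white cells at (262,257), (226,281), (297,282) and (265,306). The look-alikes are two yellow, at (322,261) and (221,317), and one blue at (254,354). I'll zoom in to check the choice.

Run:
```python
from h import *
d=save("scene","s1.png",(190,230,350,350),5)
d=save("scene","s2.png",(260,140,380,240),6)
d=save("side","s3.png",(270,140,400,265),6)
p=onz(d,[[0,0]],0)
d=env.get_image("scene")
for uv in [(262,257),(226,281),(297,282),(265,306),(322,261),(221,317),(254,354)]: print(uv,onz(d,[uv],.014)[0].round(3))
```

```text
(262, 257) [0.602 0.155 0.014]
(226, 281) [0.613 0.29  0.014]
(297, 282) [0.451 0.16  0.014]
(265, 306) [0.462 0.279 0.014]
(322, 261) [0.448 0.048 0.014]
(221, 317) [0.527 0.379 0.014]
(254, 354) [0.381 0.396 0.014]
```

View pics/s1.png

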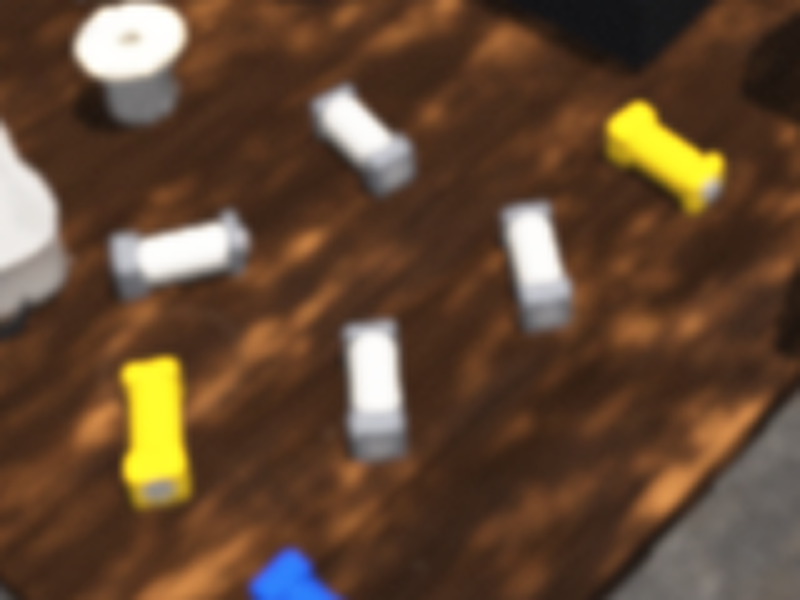

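View pics/s2.png

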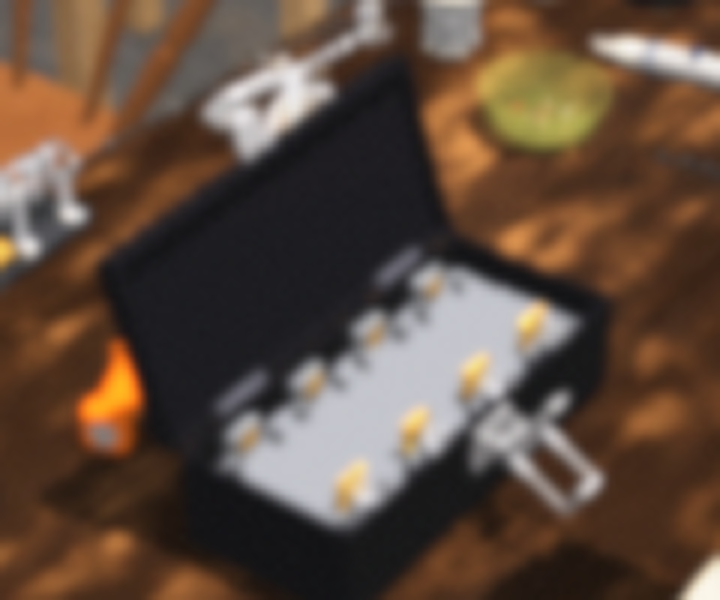

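View pics/s3.png

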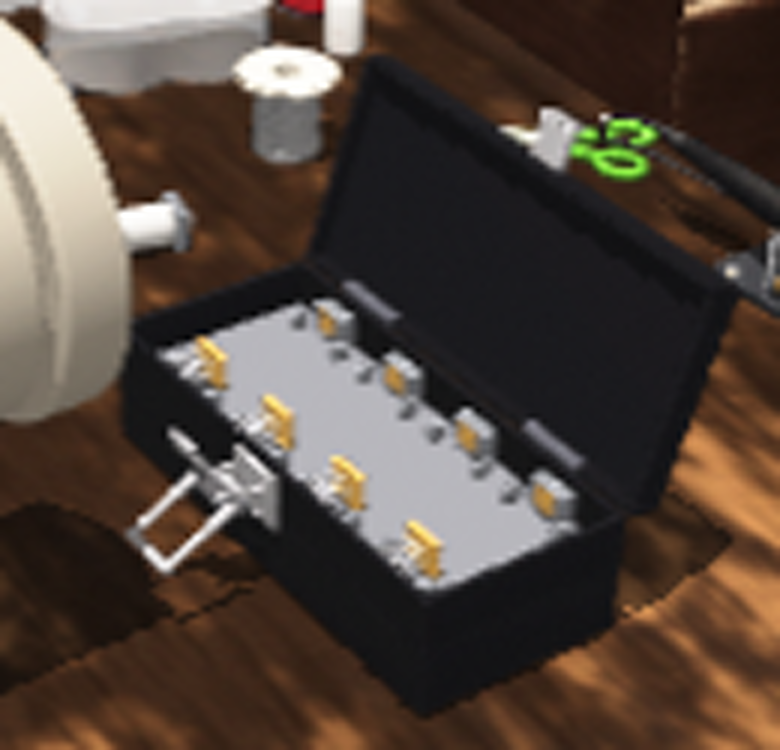

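Confirmed: the four cells with white bodies and grey collars are the targets, and the yellow and blue ones are decoys. The lid is open, with the latch on the front and the loop sticking out. Next I'll fit the case pose from the corners in both views.

```bash
cat >> h.py <<'E'
from scipy.optimize import least_squares
def casefit(obs,x0=(0.6,-0.05,0)):
    # obs: list of (cam dict, [(casept mm, uv)...])
    def f(p):
        c,s=np.cos(p[2]),np.sin(p[2]); R=np.array([[c,-s,0],[s,c,0],[0,0,1]])
        r=[]
        for d,l in obs:
            P=np.array([a for a,_ in l])/1000@R.T+[p[0],p[1],0]
            r.append((proj(d,P)-np.array([b for _,b in l])).ravel())
        return np.concatenate(r)
    s=least_squares(f,x0,loss="soft_l1"); return s.x,s.fun
E
python3 - <<'E'
from h import *
a=env.get_image("side");b=env.get_image("scene")
F=lambda l:[((x,y,z),(u,v)) for x,y,z,u,v in l]
la=F([(-58,-133,72,340.8,240),(-58,-133,0,340.8,259.2),(-58,133,72,292,195),(58,-133,72,373.3,227.5)])
lb=F([(-58,133,72,317.5,229.2),(58,133,72,291.7,218.3),(-58,-133,72,361.3,190.8),(58,-133,72,334.7,180)])
for o in ([(a,la)],[(b,lb)],[(a,la),(b,lb)]):
    p,r=casefit(o); print(p[:2].round(4),np.degrees(p[2]).round(2),r.round(1))
E
```

```text
[ 0.5761 -0.1374] 0.99 [ 0.1  0.4 -1.   1.7 -0.4 -2.5  2.5 -1.3]
[ 0.5683 -0.1274] 3.9 [ 0.8  2.3 -2.3 -0.9  0.4 -0.2 -0.1 -0.4]
[ 0.5722 -0.1331] 3.33 [ 0.2 -0.3 -0.9  1.  -3.4 -2.   1.4 -2.8  0.5  0.8 -2.2 -2.5  0.7 -1.2
  0.4 -1.4]
```

```bash
python3 -m inch '[[[1,0,0,6,0,0,0],[1,0,0,12,0,0,0],[1,5,5,15,0,0,0],[1,10,10,15,0,0,-5],[1,15,15,15,0,0,-10],[1,20,20,15,0,0,-18],[1,25,25,15,0,0,-18],[1,30,29,15,0,0,-18],[1,35,33,15,0,0,-18],[1,40,36,15,0,0,-18],[1,45,39,15,0,0,-18],[1,45,39,15,0,0,-18],[1,45,39,15,0,0,-18]]]'
python3 - <<'E'
from h import *
d=save("wrist","w1.png"); print(np.array(d["mtx"]).round(0).tolist(), d["distortion"])
E
```

```text
time_s: 2.08
position: [0.6209, -0.1316, 0.3797]
tool_rot: [[0.002, -0.002, 1.0], [-1.0, 0.001, 0.002], [-0.001, -1.0, -0.002]]
ft_force: [-0.3, -1.0, -0.3]
grip_width: 0.0855
[[354.0, 0.0, 323.0], [0.0, 354.0, 200.0], [0.0, 0.0, 1.0]] [-0.04672359  0.          0.          0.          0.        ]
```

View pics/w1.png

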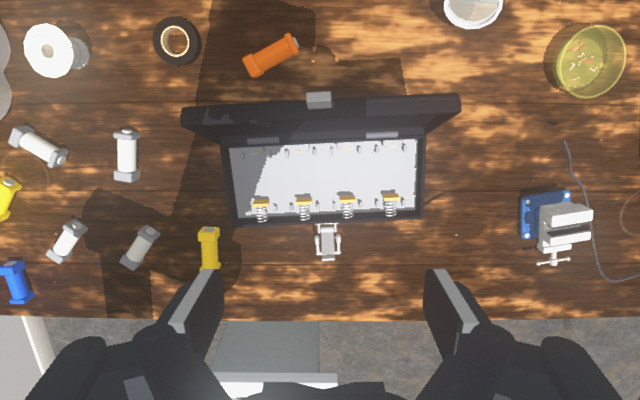

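The wrist view from above shows everything. The case interior is at about (322,180) with the latch at (327,240). The cells are at (127,155), (38,146), (67,240) and (140,247). The spool is at (55,50), the tape at (177,40) and the vice at (560,225).

Run:
```python
from h import *
d=save("wrist","w2.png",(0,110,240,310),3.3)
d=save("wrist","w3.png",(210,120,440,280),3.4)
```

```text
(no output)
```

View pics/w2.png

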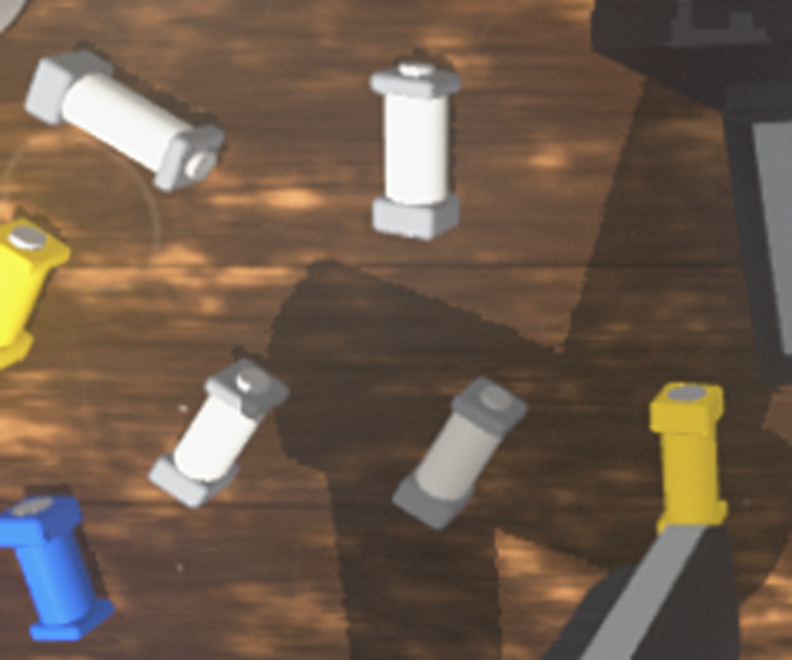

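View pics/w3.png

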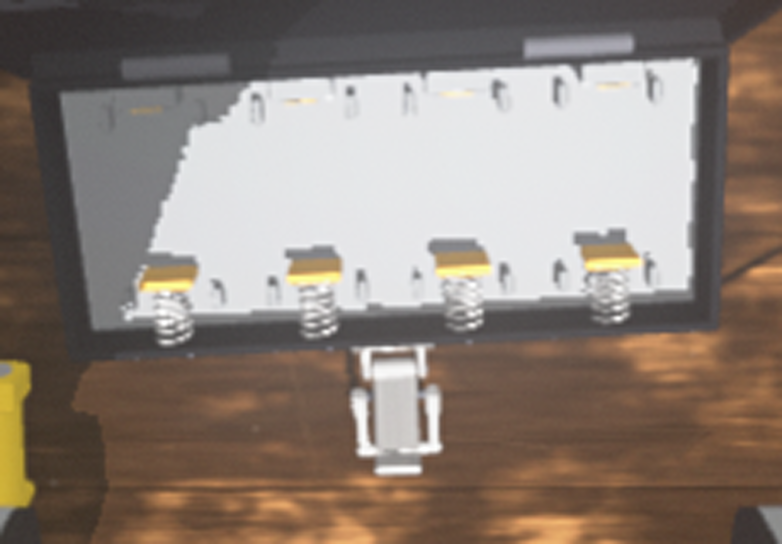

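Run:
```python
from h import *
a=env.get_image("side");b=env.get_image("scene");w=env.get_image("wrist")
F=lambda l:[((x,y,z),(u,v)) for x,y,z,u,v in l]
la=F([(-58,-133,72,340.8,240),(-58,-133,0,340.8,259.2),(-58,133,72,292,195),(58,-133,72,373.3,227.5)])
lb=F([(-58,133,72,317.5,229.2),(58,133,72,291.7,218.3),(-58,-133,72,361.3,190.8),(58,-133,72,334.7,180)])
G=lambda l:[((x,y,z),(u/3.4+210,v/3.4+120)) for x,y,z,u,v in l]
lw=G([(-58,133,72,72,360),(-58,-133,72,720,330),(53,128,48,60,92),(-53,128,48,90,330),(53,-128,48,698,60),(-53,-128,48,692,298)])
for o in ([(w,lw)],[(a,la),(b,lb),(w,lw)]):
    p,r=casefit(o); print(p[:2].round(4),np.degrees(p[2]).round(2),r.round(1))
p,r=casefit([(w,lw)])
def cw(x,y,z):
    c,s=np.cos(p[2]),np.sin(p[2]); return [p[0]+(c*x-s*y)/1e3,p[1]+(s*x+c*y)/1e3,z/1e3]
im=w["frame"][:,:,::-1].copy()
im=cv2.resize(im[100:300,200:450],None,fx=3.2,fy=3.2,interpolation=cv2.INTER_CUBIC)
def dr(pts,col):
    q=((proj(w,[cw(*t) for t in pts])-[200,100])*3.2+1.6).astype(int)
    cv2.polylines(im,[q.reshape(-1,1,2)],len(pts)>2,col,1)
dr([(-58,-133,72),(58,-133,72),(58,133,72),(-58,133,72)],(0,255,0))
dr([(-53,-128,48),(53,-128,48),(53,128,48),(-53,128,48)],(0,0,255))
for y in(-90,-30,30,90):
    dr([(-25,y-11,70),(-25,y+11,70),(-25,y+11,48),(-25,y-11,48)],(255,0,0))
    dr([(44,y-12,66),(44,y+12,66),(53,y+12,66),(53,y-12,66)],(255,0,255))
dr([(-74,-9,56),(-74,9,56)],(255,255,0))
cv2.imwrite("pics/fit1.png",im)
# cell picks (w2 px)
H=lambda u,v:(u/3.3,v/3.3+110)
for n,nub,flat in [("A",(415,72),(415,225)),("B",(195,160),(52,92)),("C",(245,375),(185,485)),("D",(492,400),(425,505))]:
    print(n,onz(w,[H(*nub),H(*flat)],.02).round(3).tolist())
```

```text
[ 0.5716 -0.1355] 2.93 [-1.   1.5 -0.2  0.5 -0.7 -2.1  0.7  0.4  0.7 -3.1  0.3  0.7]
[ 0.5718 -0.1353] 2.98 [ 0.2  0.3 -0.9  1.6 -3.  -1.7  1.6 -2.1  0.8  0.4 -1.8 -2.9  1.3 -1.3
  1.  -1.6 -1.1  1.4 -0.3  0.3 -0.9 -2.2  0.6  0.4  0.5 -3.3  0.2  0.5]
A [[0.633, 0.148, 0.02], [0.565, 0.16, 0.02]]
B [[0.596, 0.258, 0.02], [0.628, 0.318, 0.02]]
C [[0.491, 0.258, 0.02], [0.431, 0.304, 0.02]]
D [[0.478, 0.139, 0.02], [0.421, 0.182, 0.02]]
```

View pics/fit1.png

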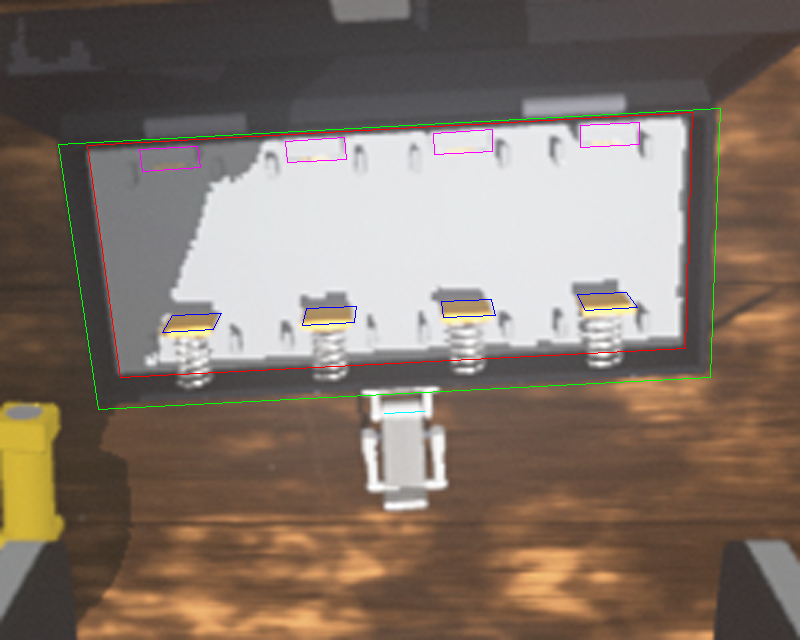

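The fit overlay agrees with the rims, plates and blocks to about 2 mm, giving the case at (0.572, -0.135) with 3° yaw. The nubs are visible on all four cells. I'll turn the tool so the camera is on the flat-end side and go above cell D, the nearest one.

```bash
cat >> h.py <<'E'
from scipy.spatial.transform import Rotation as Rn
CASE=np.array([0.5716,-0.1355]); YAW=np.radians(2.93)
def c2w(x,y,z):
    c,s=np.cos(YAW),np.sin(YAW); return np.array([CASE[0]+(c*x-s*y)/1e3,CASE[1]+(s*x+c*y)/1e3,z/1e3])
def w2c(P):
    P=np.asarray(P);c,s=np.cos(YAW),np.sin(YAW);d=P[:2]-CASE
    return np.array([c*d[0]+s*d[1],-s*d[0]+c*d[1],P[2]])*1e3
def Rdown(azdeg,pitch=0):
    a=np.radians(azdeg); z=np.array([np.cos(a),np.sin(a),0]); y=np.array([0,0,-1.]); x=np.cross(y,z)
    return np.c_[x,y,z]
def delta(pos,R):
    s=env.observe(); R0=np.array(s["tool_rot"]); 
    rv=Rn.from_matrix(np.array(R)@R0.T).as_rotvec(degrees=True)
    print("shift cm",((np.array(pos)-s["position"])*100).round(2),"rv",rv.round(1),"pos",np.round(s["position"],4),"q",np.round(s["q"],0),"t",round(s["time_s"],1),"F",np.round(s["ft_force"],1),"w",round(s["grip_width"]*1e3,1))
E
python3 -c "
from h import *
delta((.451,.159,.2),Rdown(143))"
python3 -m inch '[[[1,-1,2,0,0,0,10],[1,-2,4,0,0,0,20],[1,-4,6,0,0,0,30],[1,-5,8,0,0,0,40],[1,-6,10,0,0,0,50],[1,-7,12,-2,0,0,60],[1,-8,14,-4,0,0,70],[1,-10,16,-6,0,0,80],[1,-11,18,-8,0,0,90],[1,-12,20,-10,0,0,100],[1,-13,22,-12,0,0,110],[1,-14,24,-14,0,0,120],[1,-16,26,-16,0,0,130],[1,-17,29,-18,0,0,140],[1,-17,29,-18,0,0,143],[1,-17,29,-18,0,0,143],[1,-17,29,-18,0,0,143]]]'
python3 - <<'E'
from h import *
d=save("wrist","w4.png")
delta((.451,.159,.2),Rdown(143))
E
```

```text
shift cm [-16.75  29.31 -18.2 ] rv [ -0.    0.  143.2] pos [ 0.6185 -0.1341  0.382 ] q [-23.  29.  39.  -0. 112.  67.] t 2.4 F [0.1 0.4 0.6] w 85.3
time_s: 4.5
position: [0.4494, 0.1562, 0.2017]
tool_rot: [[0.605, 0.001, -0.797], [0.797, 0.0, 0.605], [0.001, -1.0, -0.001]]
ft_force: [0.0, -0.5, 0.4]
grip_width: 0.0852
shift cm [ 0.16  0.28 -0.17] rv [-0.   0.   0.2] pos [0.4494 0.1562 0.2017] q [  5.  16.  89.  -0.  75. -48.] t 4.5 F [ 0.4  0.5 -0.2] w 85.4
```

View pics/w4.png

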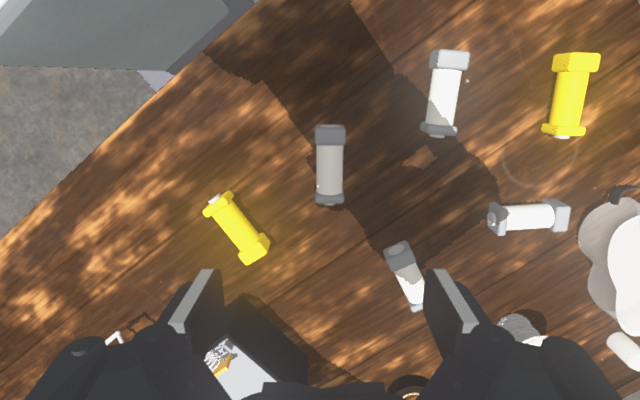

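The view shows cell D at (330,165) with its nub end toward the gripper, C at (444,92), B at (530,215) and A at (405,275). I'll overlay the cell models on this image and refine.

```bash
cat >> h.py <<'E'
def cellpts(x,y,yawdeg,z0=0):
    a=np.radians(yawdeg);u=np.array([np.cos(a),np.sin(a)]);n=np.array([-u[1],u[0]])
    def P(l,w,h): return np.r_[np.array([x,y])+u*l/1e3+n*w/1e3,z0+h/1e3]
    L=[]
    for l0,l1 in((-37.5,-21.5),(25.5,34.5)):
        L.append([P(l0,-14,28),P(l1,-14,28),P(l1,14,28),P(l0,14,28)])
        e=l0 if l0<0 else l1
        L.append([P(e,-14,28),P(e,14,28),P(e,14,0),P(e,-14,0)])
    L.append([P(37.5,7*np.cos(t),14+7*np.sin(t)) for t in np.linspace(0,6.28,16)])
    return L
def overlay(cam,f,cells,crop,sc):
    d=env.get_image(cam); x0,y0,x1,y1=crop
    im=cv2.resize(d["frame"][y0:y1,x0:x1,::-1],None,fx=sc,fy=sc,interpolation=cv2.INTER_CUBIC)
    for c in cells:
        for l in cellpts(*c):
            q=((proj(d,l)+.5-[x0,y0])*sc).round().astype(int)
            cv2.polylines(im,[q.reshape(-1,1,2)],True,(0,255,0),1)
    cv2.imwrite("pics/"+f,im)
E
python3 - <<'E'
from h import *
overlay("wrist","o1.png",[(.4495,.1605,-37),(.461,.281,-37.5),(.612,.288,-118),(.599,.154,-10)],(300,30,580,250),2.8)
E
```

```text
(no output)
```

View pics/o1.png

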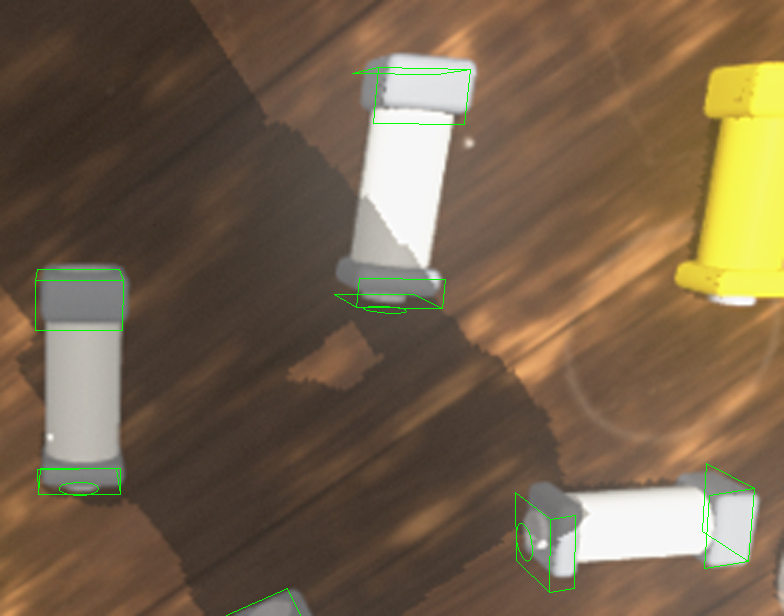

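```bash
python3 -m inch '[[[0.4,0,0.5,-5,0,0,0],[0.4,0,0.5,-10,0,0,0],[0.4,0,0.5,-15,0,0,0],[0.4,0,0.5,-18,0,0,0],[0.4,0,0.5,-19.8,0,0,0],[0.4,0,0.5,-19.8,0,0,0],[0.4,0,0.5,-19.8,0,0,0],[-1,0,0.5,-19.8,0,0,0],[-1,0,0.5,-19.8,0,0,0],[-1,0,0.5,-19.8,0,0,0],[-1,0,0.5,-19.8,0,0,0],[-1,0,0.5,-19.8,0,0,0]]]' 60
python3 - <<'E'
from h import *
save("wrist","w5.png")
delta((.4494,.1616,.003),Rdown(143))
E
```

```text
time_s: 6.1
position: [0.4496, 0.1617, 0.0042]
tool_rot: [[0.603, 0.002, -0.798], [0.798, 0.0, 0.603], [0.001, -1.0, -0.001]]
ft_force: [-2.0, -0.4, 8.8]
grip_width: 0.0227
shift cm [-0.02 -0.01 -0.12] rv [-0.   0.1  0.1] pos [0.4496 0.1617 0.0042] q [  6.  32. 103.  -0.  45. -47.] t 6.2 F [-2.  -1.4  8.3] w 23.1
```

View pics/w5.png

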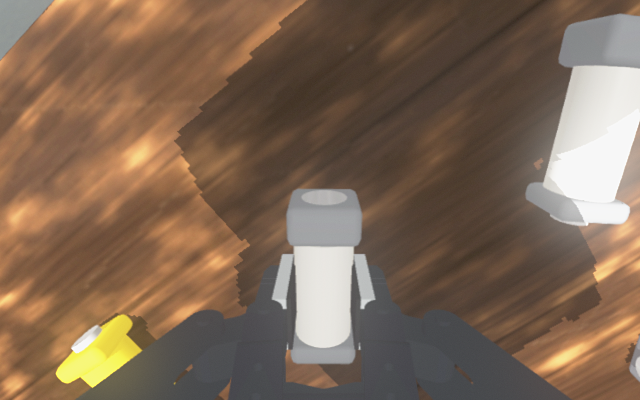

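The cell is held and aligned. The end near the camera has the long flat-end collar. I'll overlay the model to refine the in-hand offset.

Run:
```python
from h import *
p=np.array(env.observe()["position"]);a=np.radians(-37);u=np.array([np.cos(a),np.sin(a)])
for k,o in enumerate((0,2,4)):
    m=p[:2]-u*o/1e3
    overlay("wrist",f"o2_{k}.png",[(m[0],m[1],-37)],(260,170,390,390),2.5)
im=np.hstack([cv2.imread(f"pics/o2_{k}.png")[:,:260] for k in range(3)]);cv2.imwrite("pics/o2.png",im)
```

```text
(no output)
```

View pics/o2.png

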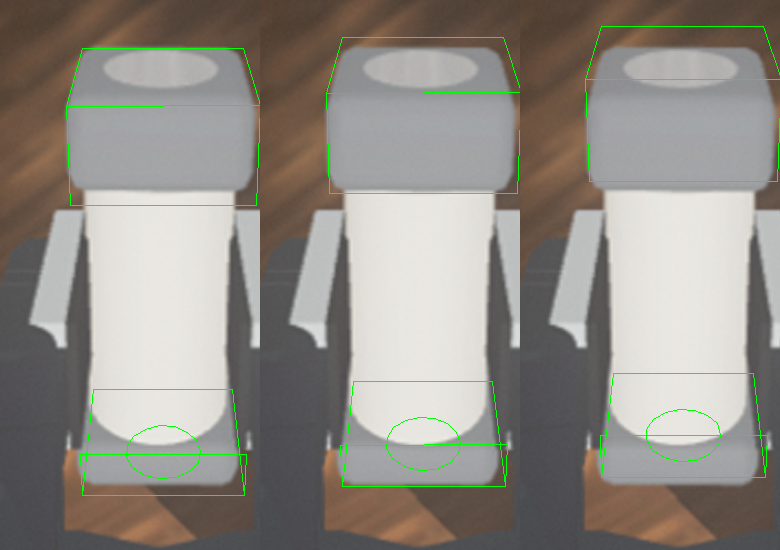

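```bash
cat >> h.py <<'E'
def place(cx,y,cz,al,ox=2.0,oz=9.8,dy=0):
    """cell centre in case mm, pitch al deg -> TCP pos world & R"""
    a=np.radians(al); t=np.array([cx+ox*np.cos(a)+oz*np.sin(a),y+dy,cz+ox*np.sin(a)-oz*np.cos(a)])
    ax=np.array([-np.sin(YAW),np.cos(YAW),0])
    R=Rn.from_rotvec(-a*ax).as_matrix()@Rdown(np.degrees(YAW)+180)
    return c2w(*t),R
def wps(y,ox=2.0,oz=9.8,dy=0):
    for n,w in {"W0":(15.5,130,15),"W1":(15.5,76.5,15),"W2":(2.5,75,15),"W3":(2.5,62.5,0),"W4":(6.5,62.2,0)}.items():
        p,R=place(w[0],y,w[1],w[2],ox,oz,dy); print(n,p.round(4),end=" "); delta(p,R)
E
python3 -c "
from h import *
wps(90)"
```

```text
W0 [ 0.5869 -0.0446  0.1211] shift cm [ 13.73 -20.63  11.68] rv [ -4.5 -14.6  39.8] pos [0.4496 0.1617 0.0042] q [  6.  32. 103.  -0.  45. -47.] t 6.3 F [-1.  -0.8  7.8] w 22.7
W1 [ 0.5869 -0.0446  0.0676] shift cm [ 13.73 -20.63   6.33] rv [ -4.5 -14.6  39.8] pos [0.4496 0.1617 0.0042] q [  6.  32. 103.  -0.  45. -47.] t 6.3 F [-1.  -0.8  7.8] w 22.7
W2 [ 0.574  -0.0453  0.0661] shift cm [ 12.44 -20.7    6.18] rv [ -4.5 -14.6  39.8] pos [0.4496 0.1617 0.0042] q [  6.  32. 103.  -0.  45. -47.] t 6.3 F [-1.  -0.8  7.8] w 22.7
W3 [ 0.5715 -0.0454  0.0527] shift cm [ 12.19 -20.71   4.85] rv [-0.   0.1 40. ] pos [0.4496 0.1617 0.0042] q [  6.  32. 103.  -0.  45. -47.] t 6.3 F [-1.  -0.8  7.8] w 22.7
W4 [ 0.5755 -0.0452  0.0524] shift cm [ 12.59 -20.69   4.82] rv [-0.   0.1 40. ] pos [0.4496 0.1617 0.0042] q [  6.  32. 103.  -0.  45. -47.] t 6.3 F [-1.  -0.8  7.8] w 22.7
```

```bash
python3 -m inch '[[[-1,0,0,5,0,0,0],[-1,0,0,10,0,0,0],[-1,0,0,14,0,0,0],[-1,3,-4,14,0,0,10],[-1,6,-9,14,0,0,20],[-1,9,-14,14,0,0,30],[-1,12,-18,14,0,0,40],[-1,13.7,-20.6,14,-2,-7,40],[-1,13.7,-20.6,14,-4.5,-14.6,39.8],[-1,13.7,-20.6,11.7,-4.5,-14.6,39.8],[-1,13.7,-20.6,11.7,-4.5,-14.6,39.8],[-1,13.7,-20.6,11.7,-4.5,-14.6,39.8]]]'
python3 - <<'E'
from h import *
save("wrist","w6.png")
wps(90)
E
```

```text
time_s: 7.8
position: [0.5867, -0.0443, 0.1211]
tool_rot: [[-0.052, 0.259, -0.965], [0.999, 0.013, -0.05], [-0.001, -0.966, -0.259]]
ft_force: [0.4, 0.4, -0.3]
grip_width: 0.0227
W0 [ 0.5869 -0.0446  0.1211] shift cm [ 0.01 -0.03 -0.02] rv [ 0.  0. -0.] pos [ 0.5868 -0.0443  0.1212] q [ -18.   26.   89.    7.   51. -115.] t 7.8 F [-0.6  0.1 -1.4] w 22.8
W1 [ 0.5869 -0.0446  0.0676] shift cm [ 0.01 -0.03 -5.37] rv [ 0.  0. -0.] pos [ 0.5868 -0.0443  0.1212] q [ -18.   26.   89.    7.   51. -115.] t 7.8 F [-0.6  0.1 -1.4] w 22.8
W2 [ 0.574  -0.0453  0.0661] shift cm [-1.28 -0.1  -5.52] rv [ 0.  0. -0.] pos [ 0.5868 -0.0443  0.1212] q [ -18.   26.   89.    7.   51. -115.] t 7.8 F [-0.6  0.1 -1.4] w 22.8
W3 [ 0.5715 -0.0454  0.0527] shift cm [-1.53 -0.11 -6.85] rv [-0.7 15.  -0. ] pos [ 0.5868 -0.0443  0.1212] q [ -18.   26.   89.    7.   51. -115.] t 7.8 F [-0.6  0.1 -1.4] w 22.8
W4 [ 0.5755 -0.0452  0.0524] shift cm [-1.13 -0.09 -6.88] rv [-0.7 15.  -0. ] pos [ 0.5868 -0.0443  0.1212] q [ -18.   26.   89.    7.   51. -115.] t 7.8 F [-0.6  0.1 -1.4] w 22.8
```

View pics/w6.png

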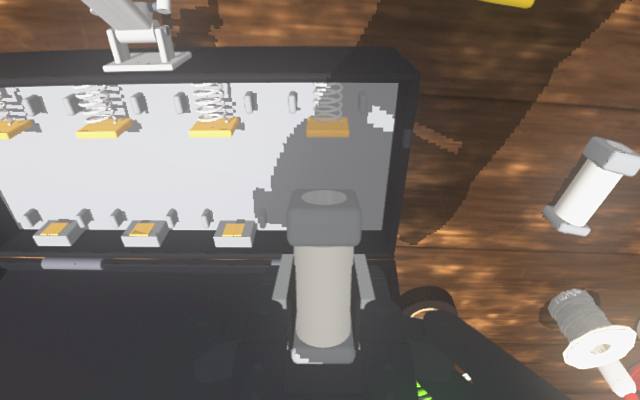

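The cell is held above bay 4, with the spring plates at (328,127), (213,127) and (103,127). I'll check the case model in this closer view.

```bash
cat >> h.py <<'E'
def caseov(cam,f,crop,sc):
    d=env.get_image(cam); x0,y0,x1,y1=crop
    im=cv2.resize(d["frame"][y0:y1,x0:x1,::-1],None,fx=sc,fy=sc,interpolation=cv2.INTER_CUBIC)
    def dr(pts,col):
        q=((proj(d,[c2w(*t) for t in pts])+.5-[x0,y0])*sc).round().astype(int)
        cv2.polylines(im,[q.reshape(-1,1,2)],len(pts)>2,col,1)
    dr([(-58,-133,72),(58,-133,72),(58,133,72),(-58,133,72)],(0,255,0))
    dr([(-53,-128,48),(53,-128,48),(53,128,48),(-53,128,48)],(0,0,255))
    for y in(-90,-30,30,90):
        dr([(-25,y-11,70),(-25,y+11,70)],(255,0,0))
        dr([(44,y-12,66),(44,y+12,66),(53,y+12,66),(53,y-12,66)],(255,0,255))
    cv2.imwrite("pics/"+f,im)
E
python3 -c "
from h import *
caseov('wrist','c1.png',(0,30,440,280),1.8)"
```

```text
(no output)
```

View pics/c1.png

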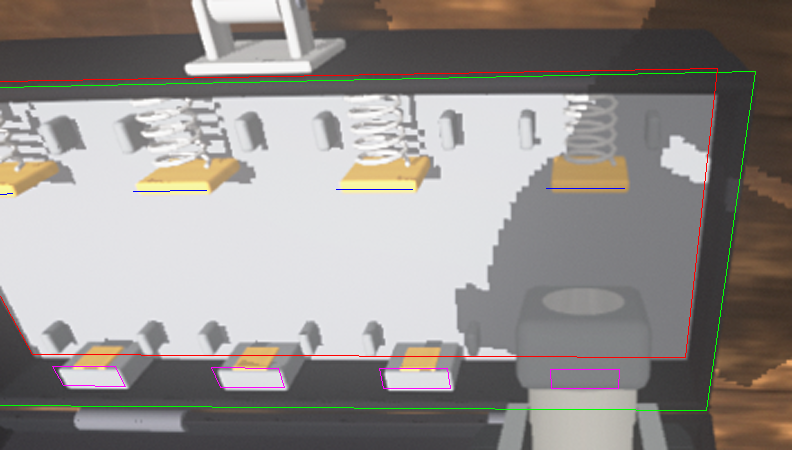

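```bash
sed -i 's/^CASE=.*YAW/CASE=np.array([0.5723,-0.1344]); YAW/' h.py; python3 -m inch '[[[-1,0.1,0.1,-2,0,0,0],[-1,0.1,0.1,-4,0,0,0],[-1,0.1,0.1,-5.4,0,0,0],[-1,0.1,0.1,-5.4,0,0,0],[-1,0.1,0.1,-5.4,0,0,0]]]'
python3 - <<'E'
from h import *
save("wrist","w7.png",(200,30,500,380),1.7)
wps(90)
E
```

```text
time_s: 8.52
position: [0.5877, -0.0434, 0.0671]
tool_rot: [[-0.052, 0.259, -0.964], [0.999, 0.013, -0.05], [-0.001, -0.966, -0.26]]
ft_force: [-0.1, 0.7, 0.1]
grip_width: 0.0228
W0 [ 0.5876 -0.0435  0.1211] shift cm [-0.01 -0.01  5.39] rv [ 0.   0.1 -0. ] pos [ 0.5877 -0.0434  0.0672] q [ -18.   30.   93.    8.   43. -116.] t 8.6 F [-0.8 -1.2 -1. ] w 23.1
W1 [ 0.5876 -0.0435  0.0676] shift cm [-0.01 -0.01  0.04] rv [ 0.   0.1 -0. ] pos [ 0.5877 -0.0434  0.0672] q [ -18.   30.   93.    8.   43. -116.] t 8.6 F [-0.8 -1.2 -1. ] w 23.1
W2 [ 0.5747 -0.0442  0.0661] shift cm [-1.31 -0.07 -0.11] rv [ 0.   0.1 -0. ] pos [ 0.5877 -0.0434  0.0672] q [ -18.   30.   93.    8.   43. -116.] t 8.6 F [-0.8 -1.2 -1. ] w 23.1
W3 [ 0.5722 -0.0443  0.0527] shift cm [-1.55 -0.09 -1.45] rv [-0.7 15.  -0. ] pos [ 0.5877 -0.0434  0.0672] q [ -18.   30.   93.    8.   43. -116.] t 8.6 F [-0.8 -1.2 -1. ] w 23.1
W4 [ 0.5762 -0.0441  0.0524] shift cm [-1.15 -0.07 -1.48] rv [-0.7 15.  -0. ] pos [ 0.5877 -0.0434  0.0672] q [ -18.   30.   93.    8.   43. -116.] t 8.6 F [-0.8 -1.2 -1. ] w 23.1
```

View pics/w7.png

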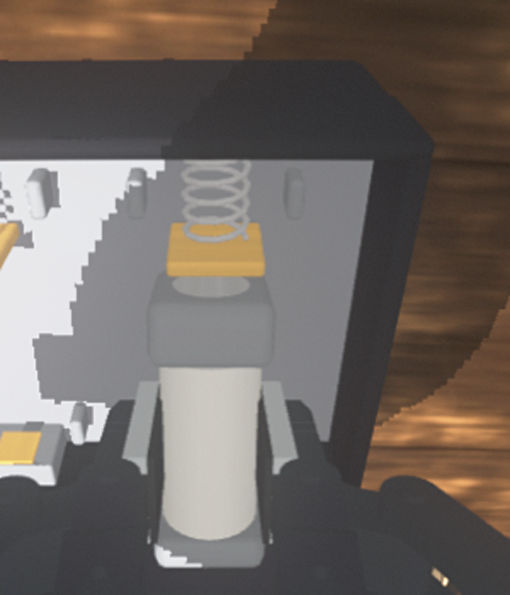

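```bash
python3 -m inch '[[[-1,-0.4,0.05,0,0,0,0],[-1,-0.9,0.05,-0.1,0,0,0],[-1,-1.3,0.05,-0.1,0,0,0],[-1,-1.3,0.05,-0.1,0,0,0],[-1,-1.3,0.05,-0.1,0,0,0]]]'
python3 - <<'E'
from h import *
save("wrist","w8.png",(200,30,500,380),1.7)
wps(90)
E
```

```text
time_s: 9.2
position: [0.5748, -0.043, 0.0657]
tool_rot: [[-0.051, 0.259, -0.964], [0.999, 0.012, -0.05], [-0.001, -0.966, -0.26]]
ft_force: [3.0, -1.4, 2.8]
grip_width: 0.023
W0 [ 0.5876 -0.0435  0.1211] shift cm [ 1.29 -0.05  5.54] rv [ 0.  0. -0.] pos [ 0.5747 -0.043   0.0657] q [ -19.   30.   95.    8.   42. -117.] t 9.2 F [ 2.8 -1.3  2. ] w 22.9
W1 [ 0.5876 -0.0435  0.0676] shift cm [ 1.29 -0.05  0.19] rv [ 0.  0. -0.] pos [ 0.5747 -0.043   0.0657] q [ -19.   30.   95.    8.   42. -117.] t 9.2 F [ 2.8 -1.3  2. ] w 22.9
W2 [ 0.5747 -0.0442  0.0661] shift cm [-0.01 -0.11  0.04] rv [ 0.  0. -0.] pos [ 0.5747 -0.043   0.0657] q [ -19.   30.   95.    8.   42. -117.] t 9.2 F [ 2.8 -1.3  2. ] w 22.9
W3 [ 0.5722 -0.0443  0.0527] shift cm [-0.25 -0.13 -1.3 ] rv [-0.7 15.  -0. ] pos [ 0.5747 -0.043   0.0657] q [ -19.   30.   95.    8.   42. -117.] t 9.2 F [ 2.8 -1.3  2. ] w 22.9
W4 [ 0.5762 -0.0441  0.0524] shift cm [ 0.14 -0.11 -1.33] rv [-0.7 15.  -0. ] pos [ 0.5747 -0.043   0.0657] q [ -19.   30.   95.    8.   42. -117.] t 9.2 F [ 2.8 -1.3  2. ] w 22.9
```

View pics/w8.png

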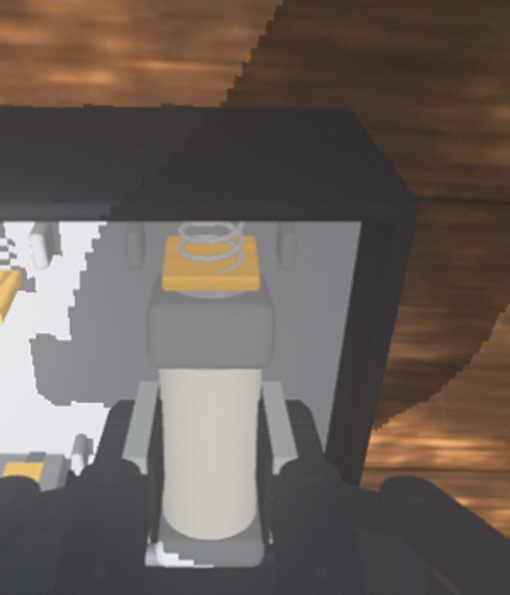

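The spring plate is pressed with about 3 N and the cell is centred between the guides. Next I tip the nub end down, then ease it back.

```bash
python3 -m inch '[[[-1,-0.05,0,-0.3,-0.2,4,0],[-1,-0.1,0,-0.7,-0.4,8,0],[-1,-0.2,0,-1.0,-0.5,12,0],[-1,-0.25,0,-1.3,-0.7,15,0],[-1,-0.25,0,-1.3,-0.7,15,0],[-1,-0.1,0,-1.3,-0.7,15,0],[-1,0.1,0,-1.3,-0.7,15,0],[-1,0.1,0,-1.3,-0.7,15,0]]]'
python3 - <<'E'
from h import *
save("wrist","w9.png",(200,30,500,380),1.7)
wps(90)
E
```

```text
time_s: 10.25
position: [0.5751, -0.0426, 0.0523]
tool_rot: [[-0.051, -0.001, -0.999], [0.999, 0.001, -0.051], [0.001, -1.0, 0.001]]
ft_force: [1.0, 1.4, 3.3]
grip_width: 0.0229
W0 [ 0.5876 -0.0435  0.1211] shift cm [ 1.26 -0.09  6.88] rv [  0.7 -15.   -0. ] pos [ 0.5751 -0.0426  0.0523] q [ -16.   35.   84.    0.   61. -109.] t 10.3 F [0.8 1.2 2.4] w 23.0
W1 [ 0.5876 -0.0435  0.0676] shift cm [ 1.26 -0.09  1.53] rv [  0.7 -15.   -0. ] pos [ 0.5751 -0.0426  0.0523] q [ -16.   35.   84.    0.   61. -109.] t 10.3 F [0.8 1.2 2.4] w 23.0
W2 [ 0.5747 -0.0442  0.0661] shift cm [-0.04 -0.15  1.38] rv [  0.7 -15.   -0. ] pos [ 0.5751 -0.0426  0.0523] q [ -16.   35.   84.    0.   61. -109.] t 10.3 F [0.8 1.2 2.4] w 23.0
W3 [ 0.5722 -0.0443  0.0527] shift cm [-0.29 -0.17  0.04] rv [-0.1 -0.1 -0. ] pos [ 0.5751 -0.0426  0.0523] q [ -16.   35.   84.    0.   61. -109.] t 10.3 F [0.8 1.2 2.4] w 23.0
W4 [ 0.5762 -0.0441  0.0524] shift cm [ 0.11 -0.15  0.01] rv [-0.1 -0.1 -0. ] pos [ 0.5751 -0.0426  0.0523] q [ -16.   35.   84.    0.   61. -109.] t 10.3 F [0.8 1.2 2.4] w 23.0
```

View pics/w9.png

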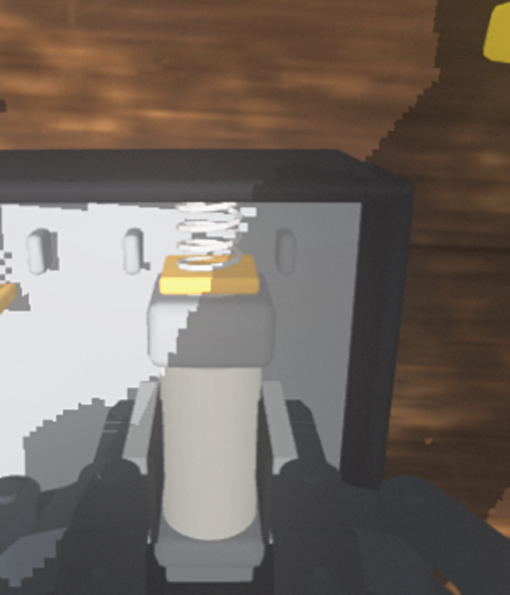

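```bash
python3 -m inch '[[[-1,0.1,0,0,0,0,0],[-0.15,0.1,0,0,0,0,0],[-0.15,0.1,0,0,0,0,0],[-0.15,0.1,0,0,0,0,0],[-0.15,0.1,0,2,0,0,0],[-0.15,0,0,6,0,0,0],[-0.15,0,0,11,0,0,0],[-0.15,-4,0,14,0,0,0],[-0.15,-4,0,14,0,0,0],[-0.15,-4,0,14,0,0,0]]]'
python3 - <<'E'
from h import *
save("wrist","w10.png")
delta((.45,.15,.2),Rdown(143))
E
```

```text
time_s: 11.55
position: [0.5354, -0.0428, 0.1918]
tool_rot: [[-0.051, -0.001, -0.999], [0.999, 0.001, -0.051], [0.001, -1.0, 0.001]]
ft_force: [0.8, -0.3, -0.1]
grip_width: 0.0362
shift cm [-8.54 19.28  0.87] rv [ -0.1  -0.1 -39.9] pos [ 0.5354 -0.0428  0.1913] q [ -17.   22.   80.    0.   77. -110.] t 11.6 F [-0.1 -0.2 -0.1] w 36.1
```

View pics/w10.png

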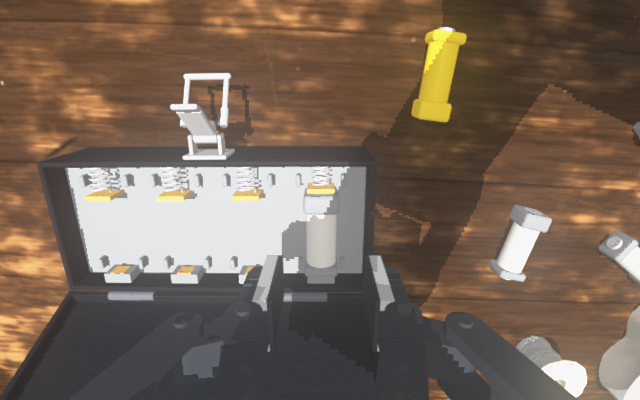

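The cell is seated level in bay 4, at (320,240). Next is cell A.

```bash
python3 -m inch '[[[0.4,2,5,0,0,0,0],[0.4,4,10,0,0,0,-6],[0.4,6,15,0,0,0,-13],[0.4,6.2,19.5,0,0,0,-13],[0.4,6.2,19.5,0,0,0,-13],[0.4,6.2,19.5,0,0,0,-13]]]'
python3 - <<'E'
from h import *
overlay("wrist","o3.png",[(.599,.154,-10),(.610,.290,-118),(.4575,.2837,-37.5)],(200,20,640,350),1.8)
delta((.599,.154,.2),Rdown(170))
E
```

```text
time_s: 12.35
position: [0.5974, 0.1518, 0.1912]
tool_rot: [[0.174, -0.002, -0.985], [0.985, 0.001, 0.174], [0.0, -1.0, 0.002]]
ft_force: [0.6, -1.6, -0.3]
grip_width: 0.0593
shift cm [0.16 0.27 0.85] rv [-0.  -0.1  0.1] pos [0.5974 0.1513 0.1915] q [  3.  30.  67.   0.  83. -77.] t 12.4 F [-0.  -0.5 -0.6] w 59.7
```

View pics/o3.png

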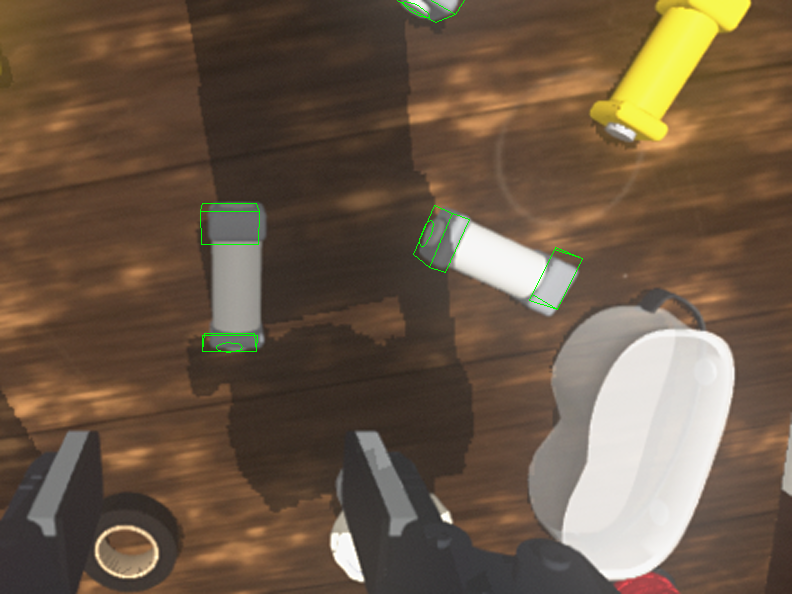

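```bash
python3 -m inch '[[[0.4,0.4,0.5,-5,0,0,0],[0.4,0.4,0.5,-10,0,0,0],[0.4,0.4,0.5,-15,0,0,0],[0.4,0.4,0.5,-18,0,0,0],[0.4,0.4,0.5,-18.6,0,0,0],[0.4,0.4,0.5,-18.6,0,0,0],[0.4,0.4,0.5,-18.6,0,0,0],[-1,0.4,0.5,-18.6,0,0,0],[-1,0.4,0.5,-18.6,0,0,0],[-1,0.4,0.5,-18.6,0,0,0],[-1,0.4,0.5,-18.6,0,0,0]]]' 60
cat >> h.py <<'E'
def inhand(f,yaw,offs=(0,2,4)):
    p=np.array(env.observe()["position"]);a=np.radians(yaw);u=np.array([np.cos(a),np.sin(a)])
    ims=[]
    for k,o in enumerate(offs):
        m=p[:2]-u*o/1e3
        overlay("wrist","tmp.png",[(m[0],m[1],yaw)],(260,170,390,390),2.5); ims.append(cv2.imread("pics/tmp.png")[:,:260])
    cv2.imwrite("pics/"+f,np.hstack(ims))
E
python3 - <<'E'
from h import *
inhand("o4.png",-10)
wps(30)
E
```

```text
time_s: 13.78
position: [0.6015, 0.1573, 0.0073]
tool_rot: [[0.174, 0.001, -0.985], [0.985, 0.001, 0.174], [0.001, -1.0, -0.0]]
ft_force: [-1.5, 0.5, 6.1]
grip_width: 0.0228
W0 [ 0.5907 -0.1034  0.1211] shift cm [ -1.09 -26.07  11.38] rv [ -1.  -15.   12.9] pos [0.6016 0.1573 0.0073] q [  4.  42.  78.   0.  60. -76.] t 13.9 F [-0.8  0.3  6.1] w 22.8
W1 [ 0.5907 -0.1034  0.0676] shift cm [ -1.09 -26.07   6.03] rv [ -1.  -15.   12.9] pos [0.6016 0.1573 0.0073] q [  4.  42.  78.   0.  60. -76.] t 13.9 F [-0.8  0.3  6.1] w 22.8
W2 [ 0.5777 -0.1041  0.0661] shift cm [ -2.38 -26.14   5.88] rv [ -1.  -15.   12.9] pos [0.6016 0.1573 0.0073] q [  4.  42.  78.   0.  60. -76.] t 13.9 F [-0.8  0.3  6.1] w 22.8
W3 [ 0.5753 -0.1042  0.0527] shift cm [ -2.63 -26.15   4.54] rv [-0.1  0.  13. ] pos [0.6016 0.1573 0.0073] q [  4.  42.  78.   0.  60. -76.] t 13.9 F [-0.8  0.3  6.1] w 22.8
W4 [ 0.5793 -0.104   0.0524] shift cm [ -2.23 -26.13   4.51] rv [-0.1  0.  13. ] pos [0.6016 0.1573 0.0073] q [  4.  42.  78.   0.  60. -76.] t 13.9 F [-0.8  0.3  6.1] w 22.8
```

View pics/o4.png

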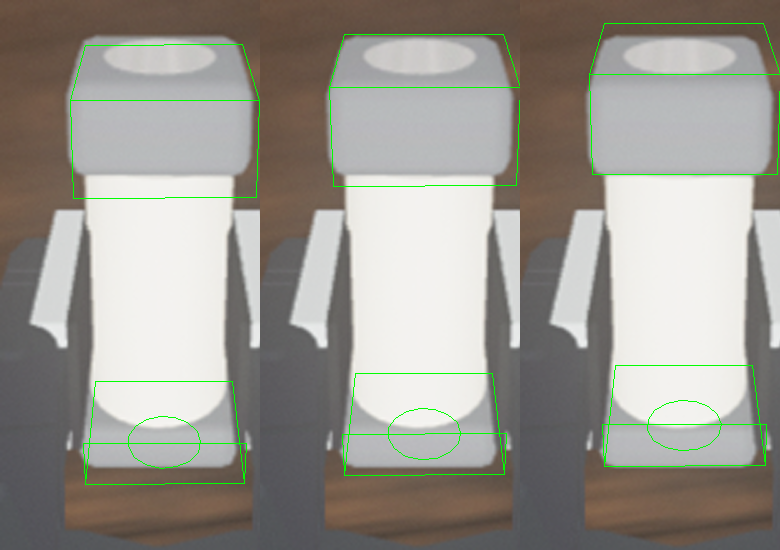

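```bash
python3 -m inch '[[[-1,0,0,5,0,0,0],[-1,0,0,10,0,0,0],[-1,0,0,15,0,0,0],[-1,-1,-4,15,0,0,5],[-1,-1,-9,15,0,0,10],[-1,-1,-14,15,0,0,13],[-1,-1,-19,15,0,-5,13],[-1,-1,-24,15,-1,-10,13],[-1,-1.1,-26,14,-1,-15,12.9],[-1,-1.1,-26,11.6,-1,-15,12.9],[-1,-1.1,-26,11.6,-1,-15,12.9]]]'
python3 - <<'E'
from h import *
wps(30,3.7,6.7)
save("wrist","w11.png")
E
```

```text
time_s: 15.3
position: [0.5892, -0.1027, 0.121]
tool_rot: [[-0.051, 0.254, -0.966], [0.999, 0.014, -0.049], [0.002, -0.967, -0.255]]
ft_force: [-0.4, 0.2, -0.8]
grip_width: 0.0226
W0 [ 0.5915 -0.1034  0.1245] shift cm [ 0.23 -0.07  0.35] rv [-0.1 -0.2  0. ] pos [ 0.5892 -0.1027  0.121 ] q [ -24.   27.   87.    8.   53. -121.] t 15.3 F [-0.4  0.2 -0.8] w 22.6
W1 [ 0.5915 -0.1034  0.071 ] shift cm [ 0.23 -0.07 -5.  ] rv [-0.1 -0.2  0. ] pos [ 0.5892 -0.1027  0.121 ] q [ -24.   27.   87.    8.   53. -121.] t 15.3 F [-0.4  0.2 -0.8] w 22.6
W2 [ 0.5786 -0.104   0.0695] shift cm [-1.06 -0.14 -5.15] rv [-0.1 -0.2  0. ] pos [ 0.5892 -0.1027  0.121 ] q [ -24.   27.   87.    8.   53. -121.] t 15.3 F [-0.4  0.2 -0.8] w 22.6
W3 [ 0.577  -0.1041  0.0558] shift cm [-1.23 -0.15 -6.52] rv [-0.8 14.7  0. ] pos [ 0.5892 -0.1027  0.121 ] q [ -24.   27.   87.    8.   53. -121.] t 15.3 F [-0.4  0.2 -0.8] w 22.6
W4 [ 0.581  -0.1039  0.0555] shift cm [-0.83 -0.12 -6.55] rv [-0.8 14.7  0. ] pos [ 0.5892 -0.1027  0.121 ] q [ -24.   27.   87.    8.   53. -121.] t 15.3 F [-0.4  0.2 -0.8] w 22.6
```

View pics/w11.png

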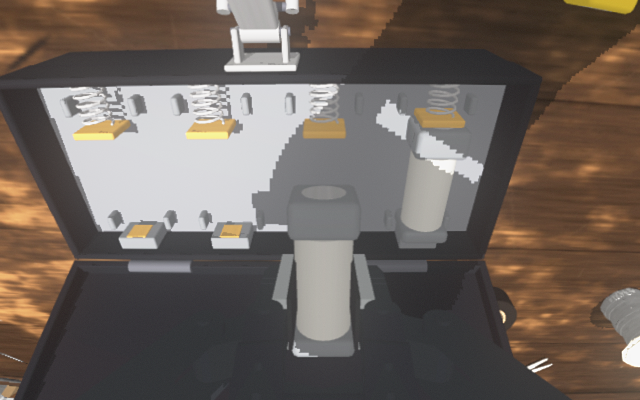

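```bash
python3 -m inch '[[[-1,0.2,0,-2,0,0,0],[-1,0.2,0,-4,0,0,0],[-1,0.2,0,-5,0,0,0],[-1,0.2,0,-5,0,0,0],[-1,-0.3,0,-5,0,0,0],[-1,-0.8,0,-5.1,0,0,0],[-1,-1.1,0,-5.1,0,0,0],[-1,-1.1,0,-5.1,0,0,0],[-1,-1.1,0,-5.1,0,0,0]]]'
python3 - <<'E'
from h import *
save("wrist","w12.png",(170,30,470,380),1.7)
wps(30,3.7,6.7)
E
```

```text
time_s: 16.48
position: [0.5797, -0.103, 0.0717]
tool_rot: [[-0.051, 0.259, -0.965], [0.999, 0.012, -0.049], [-0.001, -0.966, -0.259]]
ft_force: [2.2, -0.5, 1.5]
grip_width: 0.0228
W0 [ 0.5915 -0.1034  0.1245] shift cm [ 1.19 -0.04  5.29] rv [0. 0. 0.] pos [ 0.5796 -0.103   0.0716] q [ -25.   30.   92.   10.   45. -124.] t 16.5 F [1.9 0.  0.9] w 22.9
W1 [ 0.5915 -0.1034  0.071 ] shift cm [ 1.19 -0.04 -0.06] rv [0. 0. 0.] pos [ 0.5796 -0.103   0.0716] q [ -25.   30.   92.   10.   45. -124.] t 16.5 F [1.9 0.  0.9] w 22.9
W2 [ 0.5786 -0.104   0.0695] shift cm [-0.11 -0.11 -0.21] rv [0. 0. 0.] pos [ 0.5796 -0.103   0.0716] q [ -25.   30.   92.   10.   45. -124.] t 16.5 F [1.9 0.  0.9] w 22.9
W3 [ 0.577  -0.1041  0.0558] shift cm [-0.27 -0.11 -1.58] rv [-0.7 15.   0. ] pos [ 0.5796 -0.103   0.0716] q [ -25.   30.   92.   10.   45. -124.] t 16.5 F [1.9 0.  0.9] w 22.9
W4 [ 0.581  -0.1039  0.0555] shift cm [ 0.13 -0.09 -1.61] rv [-0.7 15.   0. ] pos [ 0.5796 -0.103   0.0716] q [ -25.   30.   92.   10.   45. -124.] t 16.5 F [1.9 0.  0.9] w 22.9
```

View pics/w12.png

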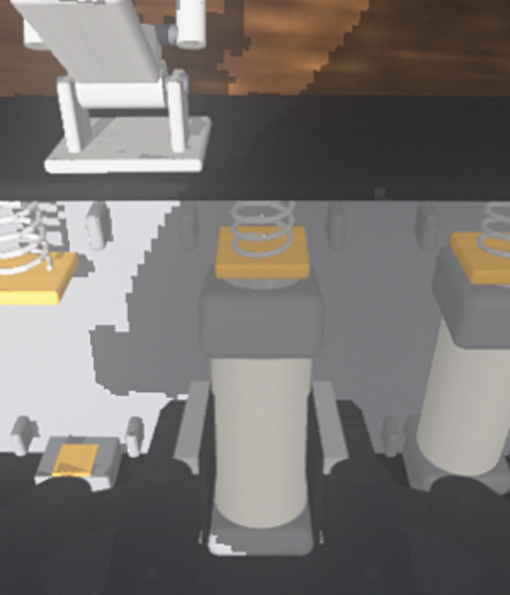

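```bash
python3 -m inch '[[[-1,-0.2,0,-0.4,-0.2,4,0],[-1,-0.3,0,-0.8,-0.4,8,0],[-1,-0.35,0,-1.2,-0.5,12,0],[-1,-0.35,0,-1.6,-0.7,15,0],[-1,-0.35,0,-1.6,-0.7,15,0],[-1,-0.1,0,-1.6,-0.7,15,0],[-1,0.1,0,-1.6,-0.7,15,0],[-1,0.1,0,-1.6,-0.7,15,0]]]'
python3 - <<'E'
from h import *
save("wrist","w13.png",(170,30,470,380),1.7)
delta((.58,-.1,.2),Rdown(170))
E
```

```text
time_s: 17.52
position: [0.5802, -0.1027, 0.0553]
tool_rot: [[-0.051, -0.001, -0.999], [0.999, 0.001, -0.051], [0.001, -1.0, 0.001]]
ft_force: [0.6, 0.8, 2.3]
grip_width: 0.0224
shift cm [-0.02  0.27 14.47] rv [ -0.1  -0.1 -12.9] pos [ 0.5802 -0.1027  0.0553] q [ -22.   36.   82.    0.   63. -114.] t 17.6 F [1.1 0.6 2. ] w 22.7
```

View pics/w13.png

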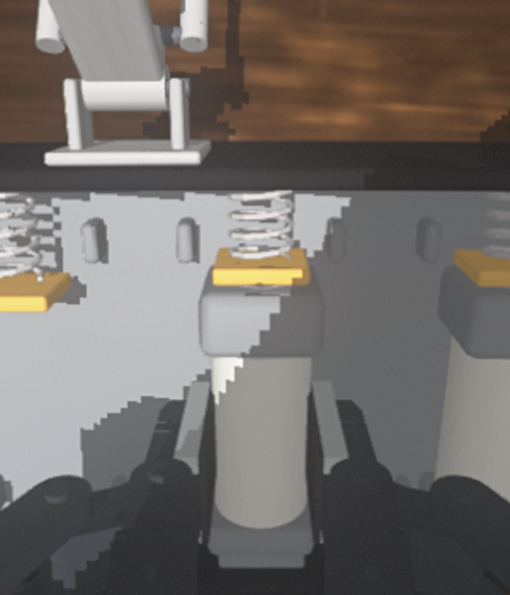

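```bash
python3 -m inch '[[[-1,0.1,0,0,0,0,0],[-0.15,0.1,0,0,0,0,0],[-0.15,0.1,0,0,0,0,0],[-0.15,0.1,0,0,0,0,0],[-0.15,0.1,0,2,0,0,0],[-0.15,0,0,6,0,0,0],[-0.15,0,0,11,0,0,0],[-0.15,-4,2,14,0,0,0],[-0.15,-4,4,14,0,0,0],[-0.15,-4,4,14,0,0,0]]]'
python3 - <<'E'
from h import *
save("wrist","w14.png")
delta((.4575,.2837,.2),Rdown(143))
E
```

```text
time_s: 18.82
position: [0.5403, -0.0618, 0.1949]
tool_rot: [[-0.053, -0.001, -0.999], [0.999, 0.001, -0.053], [0.001, -1.0, 0.001]]
ft_force: [-0.3, 0.3, 0.2]
grip_width: 0.0361
shift cm [-8.3  34.62  0.56] rv [ -0.1  -0.1 -40. ] pos [ 0.5405 -0.0625  0.1944] q [ -19.   23.   79.    0.   78. -112.] t 18.9 F [ 0.3  0.1 -0.2] w 36.3
```

View pics/w14.png

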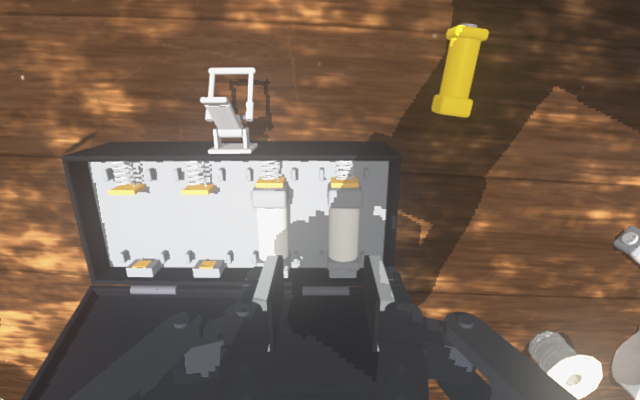

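Bays 3 and 4 are loaded, with the cells at (270,220) and (343,220). Next is cell C.

```bash
python3 -m inch '[[[0.4,-1,5,0,0,0,-5],[0.4,-2,10,0,0,0,-10],[0.4,-4,15,0,0,0,-20],[0.4,-5,20,0,0,0,-30],[0.4,-6,25,0,0,0,-40],[0.4,-7,30,0,0,0,-40],[0.4,-8.2,34.5,0,0,0,-40],[0.4,-8.2,34.5,0,0,0,-40],[0.4,-8.2,34.5,0,0,0,-40]]]'
python3 - <<'E'
from h import *
overlay("wrist","o5.png",[(.610,.290,-118),(.4575,.2837,-37.5)],(200,20,640,350),1.8)
delta((.4575,.2837,.2),Rdown(143))
E
```

```text
time_s: 20.0
position: [0.4588, 0.2817, 0.1943]
tool_rot: [[0.603, -0.002, -0.798], [0.798, 0.001, 0.603], [-0.001, -1.0, 0.002]]
ft_force: [0.3, -0.7, -0.4]
grip_width: 0.0597
shift cm [-0.14  0.24  0.55] rv [-0.  -0.1  0.1] pos [0.4589 0.2813 0.1945] q [ 19.  22.  80.   0.  78. -34.] t 20.1 F [ 0.2  0.1 -0.1] w 59.5
```

View pics/o5.png

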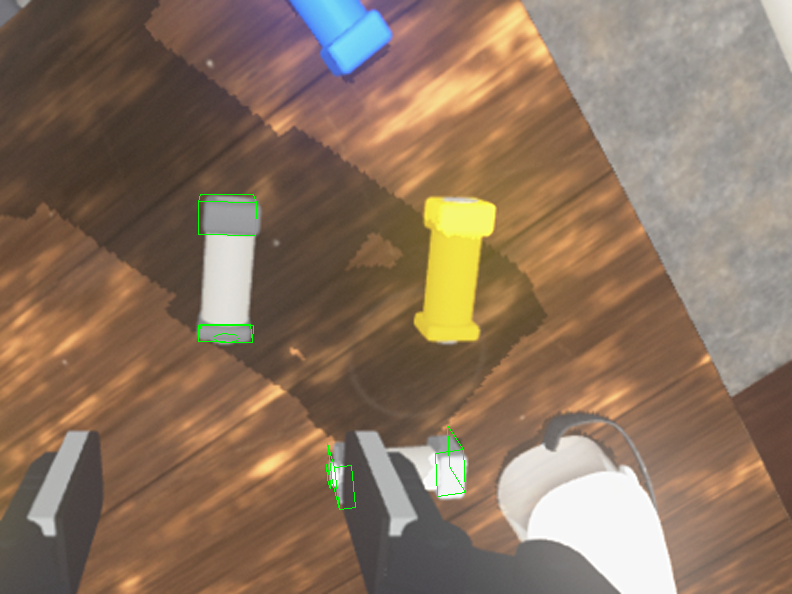

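```bash
python3 -m inch '[[[0.4,0,0.15,-5,0,0,-2],[0.4,0,0.15,-10,0,0,-2],[0.4,0,0.15,-15,0,0,-2],[0.4,0,0.15,-18,0,0,-2],[0.4,0,0.15,-18.9,0,0,-2],[0.4,0,0.15,-18.9,0,0,-2],[0.4,0,0.15,-18.9,0,0,-2],[-1,0,0.15,-18.9,0,0,-2],[-1,0,0.15,-18.9,0,0,-2],[-1,0,0.15,-18.9,0,0,-2],[-1,0,0.15,-18.9,0,0,-2],[-1,0,0.15,-18.9,0,0,-2]]]' 60
python3 - <<'E'
from h import *
inhand("o6.png",-39)
wps(-30)
E
```

```text
time_s: 21.55
position: [0.4586, 0.2839, 0.0073]
tool_rot: [[0.63, 0.001, -0.776], [0.776, 0.002, 0.63], [0.002, -1.0, 0.0]]
ft_force: [-1.0, -0.5, 7.6]
grip_width: 0.0231
W0 [ 0.5938 -0.1633  0.1211] shift cm [ 13.52 -44.72  11.38] rv [ -4.9 -14.6  41.7] pos [0.4586 0.2839 0.0073] q [ 19.  36.  93.   0.  51. -32.] t 21.7 F [-1.  -0.6  7.4] w 22.8
W1 [ 0.5938 -0.1633  0.0676] shift cm [ 13.52 -44.72   6.03] rv [ -4.9 -14.6  41.7] pos [0.4586 0.2839 0.0073] q [ 19.  36.  93.   0.  51. -32.] t 21.7 F [-1.  -0.6  7.4] w 22.8
W2 [ 0.5808 -0.164   0.0661] shift cm [ 12.22 -44.79   5.88] rv [ -4.9 -14.6  41.7] pos [0.4586 0.2839 0.0073] q [ 19.  36.  93.   0.  51. -32.] t 21.7 F [-1.  -0.6  7.4] w 22.8
W3 [ 0.5783 -0.1641  0.0527] shift cm [ 11.97 -44.8    4.54] rv [-0.1  0.  42. ] pos [0.4586 0.2839 0.0073] q [ 19.  36.  93.   0.  51. -32.] t 21.7 F [-1.  -0.6  7.4] w 22.8
W4 [ 0.5823 -0.1639  0.0524] shift cm [ 12.37 -44.78   4.51] rv [-0.1  0.  42. ] pos [0.4586 0.2839 0.0073] q [ 19.  36.  93.   0.  51. -32.] t 21.7 F [-1.  -0.6  7.4] w 22.8
```

View pics/o6.png

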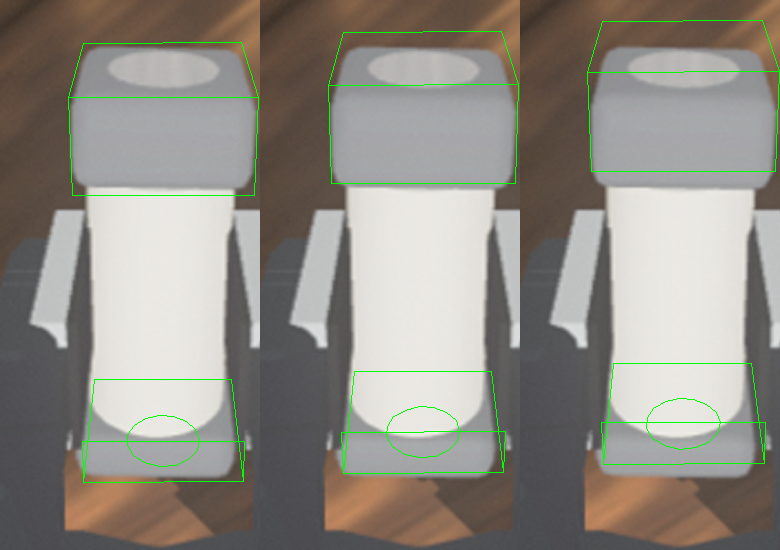

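```bash
python3 -m inch '[[[-1,0,0,5,0,0,0],[-1,0,0,10,0,0,0],[-1,0,0,15,0,0,0],[-1,1,-5,15,0,0,0],[-1,3,-10,15,0,0,10],[-1,5,-15,15,0,0,20],[-1,7,-20,15,0,0,30],[-1,9,-25,15,0,0,40],[-1,10,-30,15,0,0,42],[-1,11,-35,15,-1,-4,42],[-1,13,-40,15,-3,-10,42],[-1,13.5,-44.6,14,-4.9,-14.6,41.7],[-1,13.5,-44.6,11.7,-4.9,-14.6,41.7],[-1,13.5,-44.6,11.7,-4.9,-14.6,41.7],[-1,13.5,-44.6,11.7,-4.9,-14.6,41.7]]]'
python3 - <<'E'
from h import *
wps(-30,1.5,6.7)
save("wrist","w15.png")
E
```

```text
time_s: 23.58
position: [0.5936, -0.1619, 0.1242]
tool_rot: [[-0.051, 0.259, -0.964], [0.999, 0.012, -0.05], [-0.002, -0.966, -0.26]]
ft_force: [-0.4, 1.1, -0.6]
grip_width: 0.023
W0 [ 0.5925 -0.1634  0.1239] shift cm [-0.12 -0.15 -0.03] rv [0.1 0.  0. ] pos [ 0.5936 -0.1619  0.1242] q [ -30.   28.   84.   10.   55. -127.] t 23.6 F [-0.4  1.1 -0.6] w 23.0
W1 [ 0.5925 -0.1634  0.0704] shift cm [-0.12 -0.15 -5.38] rv [0.1 0.  0. ] pos [ 0.5936 -0.1619  0.1242] q [ -30.   28.   84.   10.   55. -127.] t 23.6 F [-0.4  1.1 -0.6] w 23.0
W2 [ 0.5795 -0.1641  0.0689] shift cm [-1.41 -0.22 -5.53] rv [0.1 0.  0. ] pos [ 0.5936 -0.1619  0.1242] q [ -30.   28.   84.   10.   55. -127.] t 23.6 F [-0.4  1.1 -0.6] w 23.0
W3 [ 0.5778 -0.1642  0.0558] shift cm [-1.58 -0.23 -6.84] rv [-0.7 15.   0. ] pos [ 0.5936 -0.1619  0.1242] q [ -30.   28.   84.   10.   55. -127.] t 23.6 F [-0.4  1.1 -0.6] w 23.0
W4 [ 0.5818 -0.164   0.0555] shift cm [-1.18 -0.21 -6.87] rv [-0.7 15.   0. ] pos [ 0.5936 -0.1619  0.1242] q [ -30.   28.   84.   10.   55. -127.] t 23.6 F [-0.4  1.1 -0.6] w 23.0
```

View pics/w15.png

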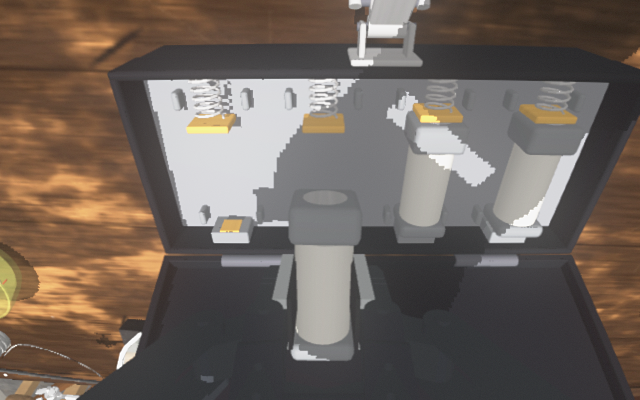

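```bash
python3 -m inch '[[[-1,-0.1,0,-2,0,0,0],[-1,-0.1,0,-4,0,0,0],[-1,-0.1,0,-5.4,0,0,0],[-1,-0.1,0,-5.4,0,0,0],[-1,-0.6,0,-5.4,0,0,0],[-1,-1.1,0,-5.5,0,0,0],[-1,-1.4,0,-5.5,0,0,0],[-1,-1.4,0,-5.5,0,0,0],[-1,-1.4,0,-5.5,0,0,0]]]'
python3 - <<'E'
from h import *
save("wrist","w16.png",(170,30,470,380),1.7)
wps(-30,1.5,6.7)
E
```

```text
time_s: 24.75
position: [0.5797, -0.1626, 0.0688]
tool_rot: [[-0.05, 0.26, -0.964], [0.999, 0.011, -0.049], [-0.002, -0.966, -0.26]]
ft_force: [3.0, -0.9, 2.2]
grip_width: 0.0229
W0 [ 0.5925 -0.1634  0.1239] shift cm [ 1.29 -0.09  5.53] rv [0.1 0.1 0.1] pos [ 0.5796 -0.1625  0.0687] q [ -30.   31.   90.   11.   46. -130.] t 24.8 F [3.2 0.3 1.9] w 22.7
W1 [ 0.5925 -0.1634  0.0704] shift cm [ 1.29 -0.09  0.18] rv [0.1 0.1 0.1] pos [ 0.5796 -0.1625  0.0687] q [ -30.   31.   90.   11.   46. -130.] t 24.8 F [3.2 0.3 1.9] w 22.7
W2 [ 0.5795 -0.1641  0.0689] shift cm [-0.01 -0.16  0.03] rv [0.1 0.1 0.1] pos [ 0.5796 -0.1625  0.0687] q [ -30.   31.   90.   11.   46. -130.] t 24.8 F [3.2 0.3 1.9] w 22.7
W3 [ 0.5778 -0.1642  0.0558] shift cm [-0.18 -0.16 -1.29] rv [-0.7 15.   0.1] pos [ 0.5796 -0.1625  0.0687] q [ -30.   31.   90.   11.   46. -130.] t 24.8 F [3.2 0.3 1.9] w 22.7
W4 [ 0.5818 -0.164   0.0555] shift cm [ 0.22 -0.14 -1.32] rv [-0.7 15.   0.1] pos [ 0.5796 -0.1625  0.0687] q [ -30.   31.   90.   11.   46. -130.] t 24.8 F [3.2 0.3 1.9] w 22.7
```

View pics/w16.png

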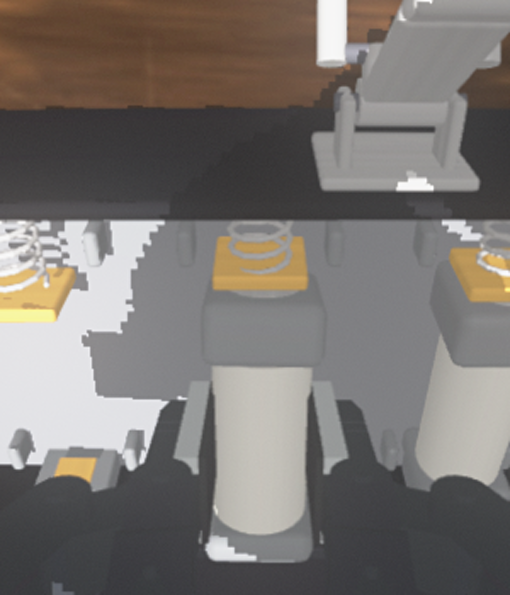

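```bash
python3 -m inch '[[[-1,-0.05,-0.05,-0.3,-0.2,4,0],[-1,-0.1,-0.05,-0.7,-0.4,8,0],[-1,-0.2,-0.05,-1.0,-0.5,12,0],[-1,-0.2,-0.05,-1.3,-0.7,15,0],[-1,-0.2,-0.05,-1.3,-0.7,15,0],[-1,0,-0.05,-1.3,-0.7,15,0],[-1,0.2,-0.05,-1.3,-0.7,15,0],[-1,0.2,-0.05,-1.3,-0.7,15,0]]]'
python3 - <<'E'
from h import *
save("wrist","w17.png",(170,30,470,380),1.7)
wps(-30,1.5,6.7)
E
```

```text
time_s: 25.8
position: [0.5811, -0.1626, 0.0553]
tool_rot: [[-0.05, -0.001, -0.999], [0.999, 0.0, -0.05], [0.0, -1.0, 0.001]]
ft_force: [0.7, 1.3, 4.6]
grip_width: 0.023
W0 [ 0.5925 -0.1634  0.1239] shift cm [ 1.14 -0.08  6.86] rv [  0.7 -15.    0.1] pos [ 0.5811 -0.1626  0.0553] q [ -27.   37.   79.   -0.   64. -120.] t 25.9 F [-0.2  1.2  4.1] w 23.1
W1 [ 0.5925 -0.1634  0.0704] shift cm [ 1.14 -0.08  1.51] rv [  0.7 -15.    0.1] pos [ 0.5811 -0.1626  0.0553] q [ -27.   37.   79.   -0.   64. -120.] t 25.9 F [-0.2  1.2  4.1] w 23.1
W2 [ 0.5795 -0.1641  0.0689] shift cm [-0.16 -0.15  1.36] rv [  0.7 -15.    0.1] pos [ 0.5811 -0.1626  0.0553] q [ -27.   37.   79.   -0.   64. -120.] t 25.9 F [-0.2  1.2  4.1] w 23.1
W3 [ 0.5778 -0.1642  0.0558] shift cm [-0.33 -0.16  0.05] rv [-0.  -0.   0.1] pos [ 0.5811 -0.1626  0.0553] q [ -27.   37.   79.   -0.   64. -120.] t 25.9 F [-0.2  1.2  4.1] w 23.1
W4 [ 0.5818 -0.164   0.0555] shift cm [ 0.07 -0.14  0.02] rv [-0.  -0.   0.1] pos [ 0.5811 -0.1626  0.0553] q [ -27.   37.   79.   -0.   64. -120.] t 25.9 F [-0.2  1.2  4.1] w 23.1
```

View pics/w17.png

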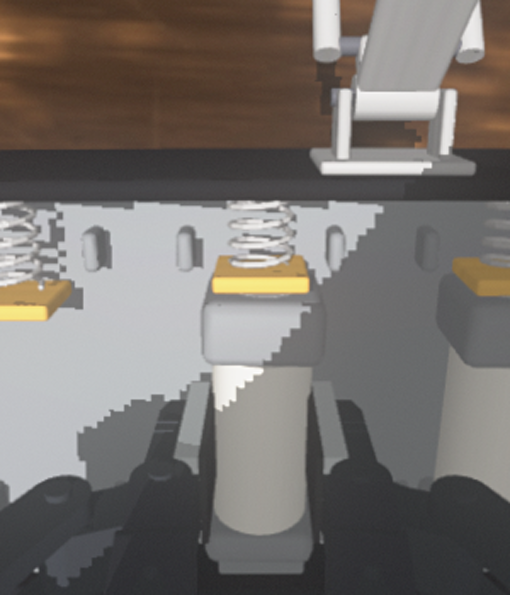

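Seated. Now release, and move toward cell B.

```bash
python3 -m inch '[[[-0.15,0,0,0,0,0,0],[-0.15,0,0,0,0,0,0],[-0.15,0,0,0,0,0,0],[-0.15,0,0,2,0,0,0],[-0.15,0,0,6,0,0,0],[-0.15,0,0,11,0,0,0],[-0.15,-4,2,15,0,0,0],[-0.15,-4,6,16,0,0,0],[-0.15,-4,8,16,0,0,0],[-0.15,-4,8,16,0,0,0]]]'
python3 - <<'E'
from h import *
save("wrist","w18.png")
delta((.610,.290,.21),Rdown(62))
E
```

```text
time_s: 27.1
position: [0.5412, -0.0819, 0.2145]
tool_rot: [[-0.052, -0.002, -0.999], [0.999, 0.0, -0.052], [0.0, -1.0, 0.002]]
ft_force: [-0.3, -1.2, -0.1]
grip_width: 0.0361
shift cm [ 6.87 37.28 -0.43] rv [-1.000e-01 -1.000e-01 -1.209e+02] pos [ 0.5413 -0.0828  0.2143] q [ -21.   22.   76.   -0.   81. -114.] t 27.1 F [0.1 0.7 0. ] w 36.6
```

View pics/w18.png

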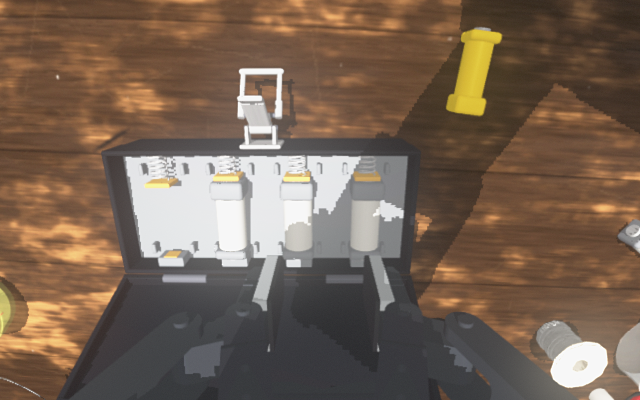

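```bash
python3 -m inch '[[[0.4,1,4,0,0,0,-10],[0.4,1,8,0,0,0,-20],[0.4,2,11,0,0,0,-30],[0.4,3,14,0,0,0,-40],[0.4,3,18,0,0,0,-50],[0.4,4,21,0,0,0,-60],[0.4,5,25,0,0,0,-70],[0.4,6,29,0,0,0,-80],[0.4,6,32,0,0,0,-90],[0.4,6.8,35,0,0,0,-100],[0.4,6.8,37.3,0,0,0,-110],[0.4,6.8,37.3,0,0,0,-120],[0.4,6.8,37.3,0,0,0,-121],[0.4,6.8,37.3,0,0,0,-121]]]'
python3 - <<'E'
from h import *
overlay("wrist","o7.png",[(.610,.290,-118)],(200,20,640,350),1.8)
delta((.610,.290,.21),Rdown(62))
E
```

```text
time_s: 28.9
position: [0.6097, 0.2894, 0.2147]
tool_rot: [[0.883, -0.001, 0.47], [-0.47, -0.0, 0.883], [-0.001, -1.0, -0.0]]
ft_force: [0.7, 0.1, -0.2]
grip_width: 0.0599
shift cm [ 0.04  0.05 -0.49] rv [-0. -0.  0.] pos [0.6096 0.2895 0.2149] q [15. 35. 53.  0. 91. 43.] t 28.9 F [-0.2 -1.1  0.2] w 59.9
```

View pics/o7.png

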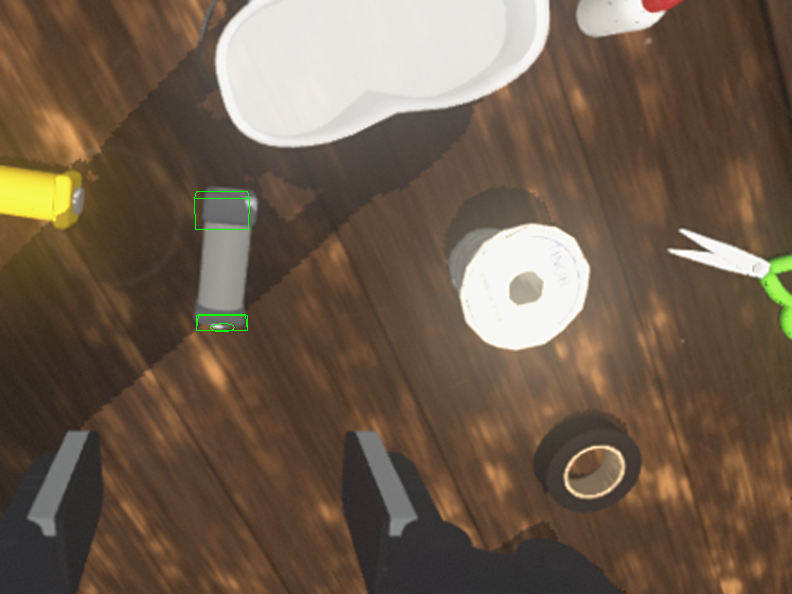

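```bash
python3 -m inch '[[[0.4,0.15,-0.1,-5,0,0,-4.6],[0.4,0.15,-0.1,-10,0,0,-4.6],[0.4,0.15,-0.1,-15,0,0,-4.6],[0.4,0.15,-0.1,-20,0,0,-4.6],[0.4,0.15,-0.1,-20.8,0,0,-4.6],[0.4,0.15,-0.1,-20.8,0,0,-4.6],[0.4,0.15,-0.1,-20.8,0,0,-4.6],[-1,0.15,-0.1,-20.8,0,0,-4.6],[-1,0.15,-0.1,-20.8,0,0,-4.6],[-1,0.15,-0.1,-20.8,0,0,-4.6],[-1,0.15,-0.1,-20.8,0,0,-4.6],[-1,0.15,-0.1,-20.8,0,0,-4.6]]]' 60
python3 - <<'E'
from h import *
inhand("o8.png",-122.6)
wps(-90,2,6.7)
E
```

```text
time_s: 30.45
position: [0.6112, 0.2894, 0.0086]
tool_rot: [[0.841, 0.002, 0.541], [-0.541, 0.001, 0.841], [0.001, -1.0, 0.002]]
ft_force: [-1.5, -1.2, 6.6]
grip_width: 0.0228
W0 [ 0.596  -0.2233  0.124 ] shift cm [ -1.52 -51.26  11.55] rv [-16.1  -9.3 124.8] pos [0.6112 0.2893 0.0086] q [15. 46. 68.  0. 66. 48.] t 30.6 F [-1.3 -0.   6.8] w 22.5
W1 [ 0.596  -0.2233  0.0705] shift cm [ -1.52 -51.26   6.2 ] rv [-16.1  -9.3 124.8] pos [0.6112 0.2893 0.0086] q [15. 46. 68.  0. 66. 48.] t 30.6 F [-1.3 -0.   6.8] w 22.5
W2 [ 0.5831 -0.224   0.069 ] shift cm [ -2.81 -51.33   6.05] rv [-16.1  -9.3 124.8] pos [0.6112 0.2893 0.0086] q [15. 46. 68.  0. 66. 48.] t 30.6 F [-1.3 -0.   6.8] w 22.5
W3 [ 0.5814 -0.2241  0.0558] shift cm [ -2.98 -51.34   4.72] rv [-1.000e-01  0.000e+00  1.256e+02] pos [0.6112 0.2893 0.0086] q [15. 46. 68.  0. 66. 48.] t 30.6 F [-1.3 -0.   6.8] w 22.5
W4 [ 0.5854 -0.2238  0.0555] shift cm [ -2.58 -51.32   4.69] rv [-1.000e-01  0.000e+00  1.256e+02] pos [0.6112 0.2893 0.0086] q [15. 46. 68.  0. 66. 48.] t 30.6 F [-1.3 -0.   6.8] w 22.5
```

View pics/o8.png

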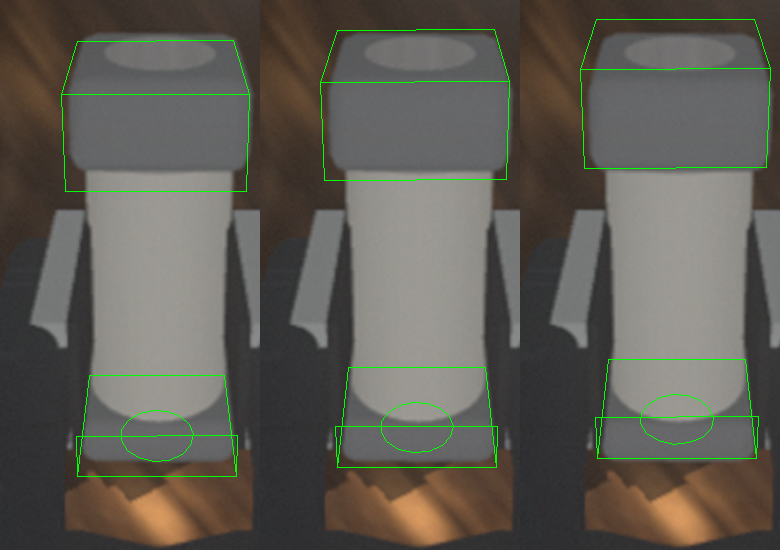

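```bash
python3 -m inch '[[[-1,0,0,5,0,0,0],[-1,0,0,10,0,0,0],[-1,-1,0,15,0,0,5],[-1,-3,-4,17,0,0,15],[-1,-5,-8,17,0,0,25],[-1,-7,-12,17,0,0,35],[-1,-7,-16,17,0,0,45],[-1,-7,-20,17,0,0,55],[-1,-7,-24,17,0,0,65],[-1,-7,-28,17,0,0,75],[-1,-7,-32,17,0,0,85],[-1,-6,-36,17,0,0,95],[-1,-6,-40,17,0,0,105],[-1,-5,-44,17,0,0,115],[-1,-4,-48,17,0,0,125.6],[-1,-4,-51.2,17,0,0,125.6],[-1,-4,-51.2,17,0,0,125.6]]]'
python3 - <<'E'
from h import *
wps(-90,3.5,5.6)
E
```

```text
time_s: 32.72
position: [0.5704, -0.2247, 0.1769]
tool_rot: [[-0.047, -0.001, -0.999], [0.999, -0.0, -0.047], [-0.0, -1.0, 0.001]]
ft_force: [0.2, 0.2, -0.6]
grip_width: 0.0226
W0 [ 0.5972 -0.2232  0.1255] shift cm [ 2.68  0.15 -5.14] rv [  0.7 -15.    0.2] pos [ 0.5704 -0.2247  0.1769] q [ -33.   30.   69.   -0.   81. -125.] t 32.7 F [ 0.2  0.2 -0.6] w 22.6
W1 [ 0.5972 -0.2232  0.072 ] shift cm [  2.68   0.15 -10.49] rv [  0.7 -15.    0.2] pos [ 0.5704 -0.2247  0.1769] q [ -33.   30.   69.   -0.   81. -125.] t 32.7 F [ 0.2  0.2 -0.6] w 22.6
W2 [ 0.5842 -0.2239  0.0705] shift cm [  1.38   0.08 -10.64] rv [  0.7 -15.    0.2] pos [ 0.5704 -0.2247  0.1769] q [ -33.   30.   69.   -0.   81. -125.] t 32.7 F [ 0.2  0.2 -0.6] w 22.6
W3 [ 0.5829 -0.224   0.0569] shift cm [  1.25   0.07 -12.  ] rv [ 0.  -0.   0.2] pos [ 0.5704 -0.2247  0.1769] q [ -33.   30.   69.   -0.   81. -125.] t 32.7 F [ 0.2  0.2 -0.6] w 22.6
W4 [ 0.5869 -0.2238  0.0566] shift cm [  1.65   0.09 -12.03] rv [ 0.  -0.   0.2] pos [ 0.5704 -0.2247  0.1769] q [ -33.   30.   69.   -0.   81. -125.] t 32.7 F [ 0.2  0.2 -0.6] w 22.6
```

```bash
python3 -m inch '[[[-1,1.5,0.25,0,0.4,-8,0],[-1,2.7,0.25,0,0.7,-15,0.2],[-1,2.7,0.25,-5,0.7,-15,0.2],[-1,2.7,0.25,-5,0.7,-15,0.2],[-1,2.7,0.25,-5,0.7,-15,0.2]]]'
python3 - <<'E'
from h import *
wps(-90,3.5,5.6)
save("wrist","w19.png")
E
```

```text
time_s: 33.35
position: [0.5985, -0.2201, 0.1289]
tool_rot: [[-0.054, 0.26, -0.964], [0.999, 0.012, -0.053], [-0.002, -0.966, -0.26]]
ft_force: [1.0, -0.4, -0.5]
grip_width: 0.0225
W0 [ 0.5972 -0.2232  0.1255] shift cm [-0.13 -0.31 -0.34] rv [ 0.1  0.1 -0.2] pos [ 0.5985 -0.2201  0.1289] q [ -35.   30.   80.   11.   58. -132.] t 33.4 F [ 1.  -0.4 -0.5] w 22.5
W1 [ 0.5972 -0.2232  0.072 ] shift cm [-0.13 -0.31 -5.69] rv [ 0.1  0.1 -0.2] pos [ 0.5985 -0.2201  0.1289] q [ -35.   30.   80.   11.   58. -132.] t 33.4 F [ 1.  -0.4 -0.5] w 22.5
W2 [ 0.5842 -0.2239  0.0705] shift cm [-1.43 -0.38 -5.84] rv [ 0.1  0.1 -0.2] pos [ 0.5985 -0.2201  0.1289] q [ -35.   30.   80.   11.   58. -132.] t 33.4 F [ 1.  -0.4 -0.5] w 22.5
W3 [ 0.5829 -0.224   0.0569] shift cm [-1.56 -0.39 -7.2 ] rv [-0.7 15.1 -0.2] pos [ 0.5985 -0.2201  0.1289] q [ -35.   30.   80.   11.   58. -132.] t 33.4 F [ 1.  -0.4 -0.5] w 22.5
W4 [ 0.5869 -0.2238  0.0566] shift cm [-1.16 -0.37 -7.23] rv [-0.7 15.1 -0.2] pos [ 0.5985 -0.2201  0.1289] q [ -35.   30.   80.   11.   58. -132.] t 33.4 F [ 1.  -0.4 -0.5] w 22.5
```

View pics/w19.png

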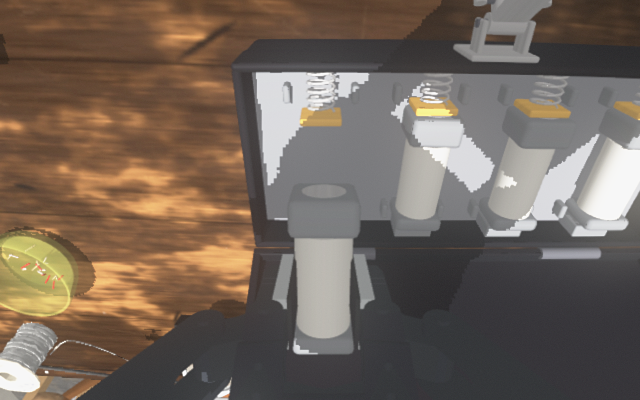

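```bash
python3 -m inch '[[[-1,-0.1,-0.2,-2,0,0,0],[-1,-0.1,-0.2,-4,0,0,0],[-1,-0.1,-0.2,-5.7,0,0,0],[-1,-0.1,-0.2,-5.7,0,0,0],[-1,-0.6,-0.2,-5.7,0,0,0],[-1,-1.1,-0.2,-5.8,0,0,0],[-1,-1.5,-0.2,-5.8,0,0,0],[-1,-1.5,-0.2,-5.8,0,0,0],[-1,-1.5,-0.2,-5.8,0,0,0]]]'
python3 - <<'E'
from h import *
save("wrist","w20.png",(170,30,470,380),1.7)
wps(-90,3.5,5.6)
E
```

```text
time_s: 34.52
position: [0.5832, -0.2226, 0.0699]
tool_rot: [[-0.053, 0.26, -0.964], [0.999, 0.011, -0.052], [-0.002, -0.966, -0.26]]
ft_force: [3.3, -1.2, 2.6]
grip_width: 0.0226
W0 [ 0.5972 -0.2232  0.1255] shift cm [ 1.41 -0.07  5.58] rv [ 0.1  0.1 -0.1] pos [ 0.5831 -0.2225  0.0697] q [ -36.   33.   86.   12.   50. -136.] t 34.6 F [ 4.  -1.6  2.6] w 22.6
W1 [ 0.5972 -0.2232  0.072 ] shift cm [ 1.41 -0.07  0.23] rv [ 0.1  0.1 -0.1] pos [ 0.5831 -0.2225  0.0697] q [ -36.   33.   86.   12.   50. -136.] t 34.6 F [ 4.  -1.6  2.6] w 22.6
W2 [ 0.5842 -0.2239  0.0705] shift cm [ 0.11 -0.14  0.08] rv [ 0.1  0.1 -0.1] pos [ 0.5831 -0.2225  0.0697] q [ -36.   33.   86.   12.   50. -136.] t 34.6 F [ 4.  -1.6  2.6] w 22.6
W3 [ 0.5829 -0.224   0.0569] shift cm [-0.03 -0.14 -1.28] rv [-0.7 15.  -0.1] pos [ 0.5831 -0.2225  0.0697] q [ -36.   33.   86.   12.   50. -136.] t 34.6 F [ 4.  -1.6  2.6] w 22.6
W4 [ 0.5869 -0.2238  0.0566] shift cm [ 0.37 -0.12 -1.31] rv [-0.7 15.  -0.1] pos [ 0.5831 -0.2225  0.0697] q [ -36.   33.   86.   12.   50. -136.] t 34.6 F [ 4.  -1.6  2.6] w 22.6
```

View pics/w20.png

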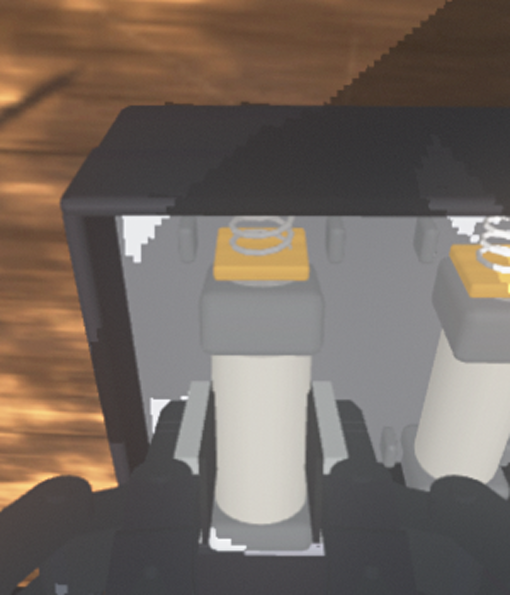

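Centred at column 262, and the spring is compressed. Tip it in.

```bash
python3 -m inch '[[[-1,0,0,-0.3,-0.2,4,0],[-1,0,0,-0.7,-0.4,8,0],[-1,0,0,-1.0,-0.5,12,0],[-1,0,0,-1.3,-0.7,15,0],[-1,0,0,-1.3,-0.7,15,0],[-1,0.15,0,-1.3,-0.7,15,0],[-1,0.35,0,-1.3,-0.7,15,0],[-1,0.35,0,-1.3,-0.7,15,0]]]'
python3 - <<'E'
from h import *
save("wrist","w21.png",(170,30,470,380),1.7)
wps(-90,3.5,5.6)
E
```

```text
time_s: 35.58
position: [0.5857, -0.222, 0.0565]
tool_rot: [[-0.054, -0.002, -0.999], [0.999, 0.001, -0.054], [0.001, -1.0, 0.002]]
ft_force: [-0.2, 0.3, 7.5]
grip_width: 0.0227
W0 [ 0.5972 -0.2232  0.1255] shift cm [ 1.15 -0.13  6.9 ] rv [  0.7 -15.1  -0.2] pos [ 0.5857 -0.222   0.0565] q [ -32.   39.   75.   -0.   66. -125.] t 35.6 F [-0.8  1.2  6.7] w 22.5
W1 [ 0.5972 -0.2232  0.072 ] shift cm [ 1.15 -0.13  1.55] rv [  0.7 -15.1  -0.2] pos [ 0.5857 -0.222   0.0565] q [ -32.   39.   75.   -0.   66. -125.] t 35.6 F [-0.8  1.2  6.7] w 22.5
W2 [ 0.5842 -0.2239  0.0705] shift cm [-0.15 -0.19  1.4 ] rv [  0.7 -15.1  -0.2] pos [ 0.5857 -0.222   0.0565] q [ -32.   39.   75.   -0.   66. -125.] t 35.6 F [-0.8  1.2  6.7] w 22.5
W3 [ 0.5829 -0.224   0.0569] shift cm [-0.28 -0.2   0.04] rv [-0.  -0.1 -0.2] pos [ 0.5857 -0.222   0.0565] q [ -32.   39.   75.   -0.   66. -125.] t 35.6 F [-0.8  1.2  6.7] w 22.5
W4 [ 0.5869 -0.2238  0.0566] shift cm [ 0.12 -0.18  0.01] rv [-0.  -0.1 -0.2] pos [ 0.5857 -0.222   0.0565] q [ -32.   39.   75.   -0.   66. -125.] t 35.6 F [-0.8  1.2  6.7] w 22.5
```

View pics/w21.png

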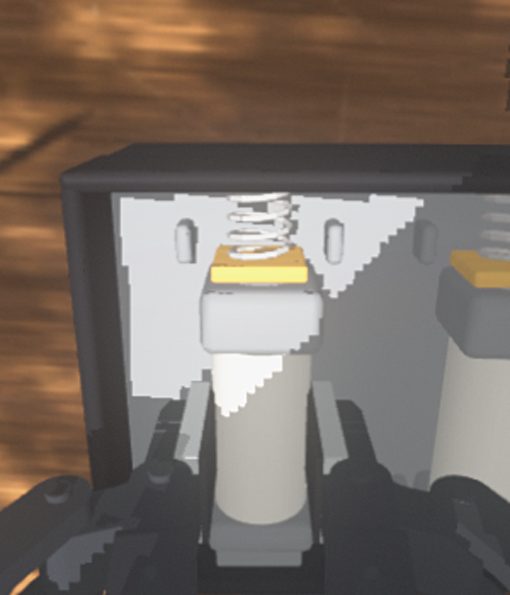

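```bash
python3 -m inch '[[[-0.15,0,0,0,0,0,0],[-0.15,0,0,0,0,0,0],[-0.15,0,0,0,0,0,0],[-0.15,0,0,2,0,0,0],[-0.15,0,0,6,0,0,0],[-0.15,0,0,11,0,0,0],[-0.15,-4,3,15,0,0,0],[-0.15,-6,8,18,0,0,0],[-0.15,-6,10,18,0,0,0],[-0.15,-6,10,18,0,0,0]]]'
python3 - <<'E'
from h import *
save("wrist","w22.png")
delta((.610,.290,.21),Rdown(62))
caseov("wrist","c2.png",(110,80,510,360),2)
save("side","sd2.png",(270,120,410,265),5)
E
```

```text
time_s: 36.88
position: [0.5263, -0.1214, 0.2358]
tool_rot: [[-0.055, -0.001, -0.998], [0.998, 0.0, -0.055], [0.0, -1.0, 0.001]]
ft_force: [0.3, 0.0, -0.4]
grip_width: 0.0361
shift cm [ 8.36 41.23 -2.53] rv [-1.000e-01 -0.000e+00 -1.211e+02] pos [ 0.5264 -0.1223  0.2353] q [ -26.   21.   75.   -0.   84. -119.] t 36.9 F [ 0.7 -0.1 -0.2] w 36.2
```

View pics/w22.png

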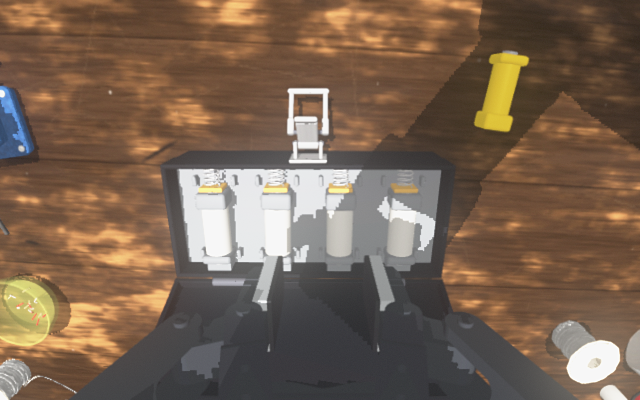

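View pics/c2.png

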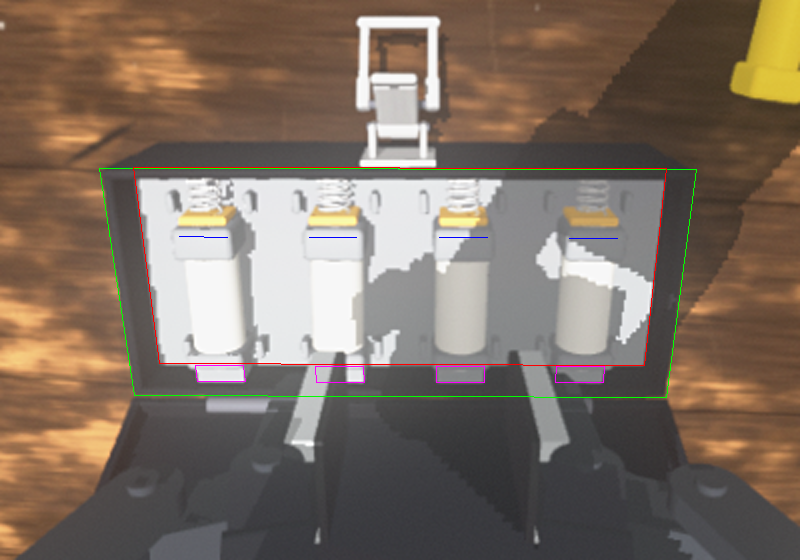

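View pics/sd2.png

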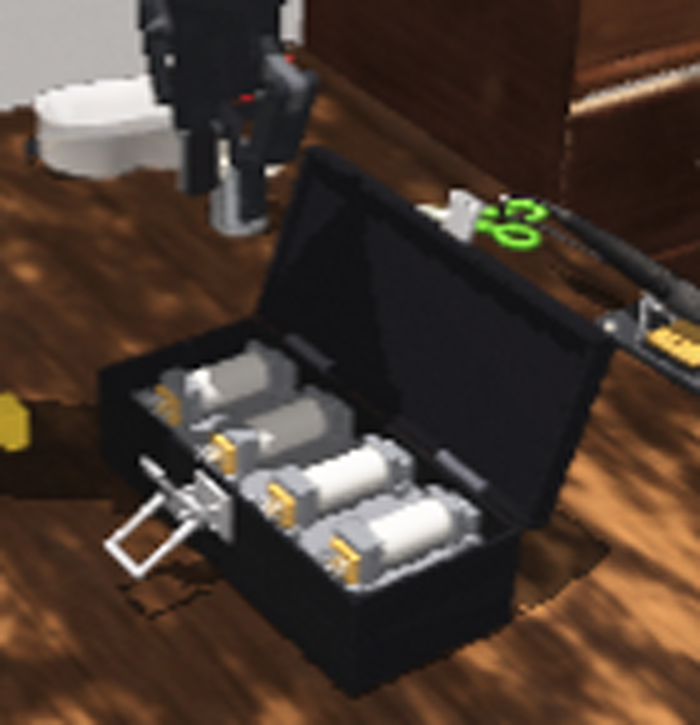

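All four cells lie level and home. The lever is raised with the loop folded outward. Next I shut the fingers and go over and behind the lid to push it forward.

```bash
python3 - <<'E'
from h import *
delta(c2w(148,60,330),Rdown(183)); delta(c2w(148,60,155),Rdown(183))
E
python3 -m inch '[[[-1,0,0,5,0,0,0],[-1,2,1,9,0,0,0],[-1,6,2,9,0,0,0],[-1,10,3,9,0,0,0],[-1,14,4,9,0,0,0],[-1,17,5,9,0,0,0],[-1,19,5.5,9,0,0,0],[-1,19,5.5,9,0,0,0],[-1,19,5.5,9,0,0,0]]]'
python3 - <<'E'
from h import *
save("wrist","w23.png")
delta(c2w(148,60,155),Rdown(183))
E
```

```text
shift cm [19.06  5.62  9.5 ] rv [-0.  -0.1 -0. ] pos [ 0.5265 -0.1231  0.235 ] q [ -26.   21.   75.   -0.   84. -119.] t 37.0 F [ 0.2 -0.5 -0.7] w 36.4
shift cm [19.06  5.62 -8.  ] rv [-0.  -0.1 -0. ] pos [ 0.5265 -0.1231  0.235 ] q [ -26.   21.   75.   -0.   84. -119.] t 37.0 F [ 0.2 -0.5 -0.7] w 36.4
time_s: 38.15
position: [0.7159, -0.0682, 0.3257]
tool_rot: [[-0.053, -0.001, -0.999], [0.999, 0.0, -0.053], [0.0, -1.0, 0.001]]
ft_force: [0.4, 0.0, 0.8]
grip_width: -0.0001
shift cm [  0.13   0.12 -17.14] rv [-0. -0. -0.] pos [ 0.7157 -0.0681  0.3264] q [ -15.   40.   27.    0.  113. -108.] t 38.2 F [-0.4  1.2  0.4] w 0.4
```

View pics/w23.png

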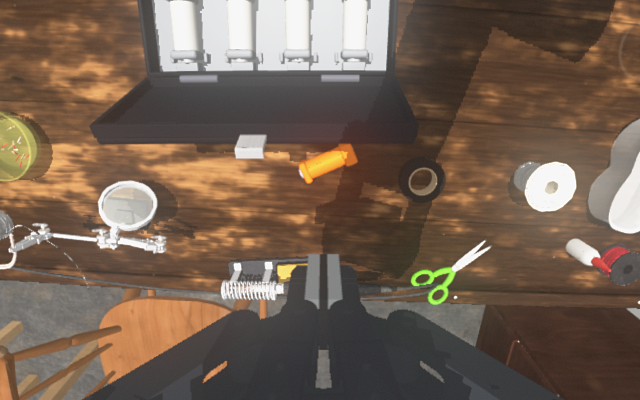

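Run:
```python
from h import *
d=env.get_image("wrist")
print(proj(d,[[.716,-.068,.326],[.716,-.068,.155],[.738,-.068,.155],[.716,-.068,0]]).round(0), onz(d,[[235,150],[266,158],[255,270],[290,265],[128,205]],.1).round(3), onz(d,[[235,150],[266,158]],.19).round(3))
```

```text
[[325. 271.]
 [324. 175.]
 [323. 198.]
 [324. 145.]] [[ 0.708 -0.163  0.1  ]
 [ 0.715 -0.13   0.1  ]
 [ 0.851 -0.143  0.1  ]
 [ 0.842 -0.102  0.1  ]
 [ 0.776 -0.286  0.1  ]] [[ 0.69  -0.141  0.19 ]
 [ 0.695 -0.116  0.19 ]]
```

```bash
python3 -m inch '[[[-1,0,0,-5,0,0,0],[-1,0,0,-10,0,0,0],[-1,0,0,-14,0,0,0],[-1,0,0,-17,0,0,0],[-1,0,0,-17,0,0,0],[-1,-1,0,-17,0,0,0],[-1,-2,0,-17,0,0,0],[-1,-3,0,-17,0,0,0],[-1,-3,0,-17,0,0,0]]]'
python3 - <<'E'
from h import *
save("scene","sc3.png",(230,120,410,260),4)
s=env.observe();print(w2c(s["position"]).round(1),s["ft_force"])
E
```

```text
time_s: 39.38
position: [0.6861, -0.0675, 0.158]
tool_rot: [[-0.053, 0.002, -0.999], [0.999, -0.0, -0.053], [-0.0, -1.0, -0.002]]
ft_force: [1.3, -0.2, 0.9]
grip_width: 0.0003
[117.3  61.  157.5] [ 1.04118886  1.45457561 -0.0130194 ]
```

View pics/sc3.png

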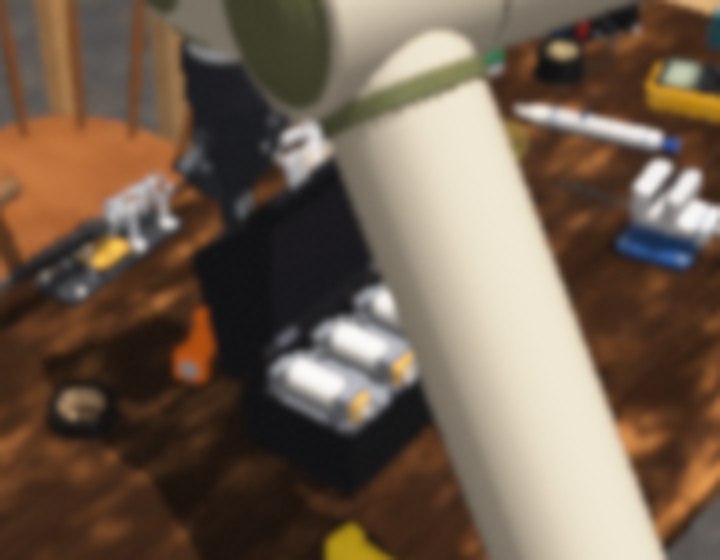

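Touching, with 1 N. Now push forward steadily.

```bash
python3 -m inch '[[[-1,-0.8,0,0,0,0,0],[-1,-1.6,0,0,0,0,0],[-1,-2.4,0,0,0,0,0],[-1,-3.2,0,0,0,0,0],[-1,-4,0,0,0,0,0],[-1,-4.8,0,0,0,0,0],[-1,-5.6,0,0,0,0,0],[-1,-6.2,0,0,0,0,0],[-1,-6.8,0,0,0,0,0],[-1,-6.8,0,0,0,0,0]]]'
python3 - <<'E'
from h import *
save("side","sd3.png",(260,100,420,265),4)
s=env.observe();print(w2c(s["position"]).round(1),s["ft_force"])
E
```

```text
time_s: 40.67
position: [0.6178, -0.0672, 0.1563]
tool_rot: [[-0.054, -0.001, -0.999], [0.999, 0.0, -0.054], [0.0, -1.0, 0.001]]
ft_force: [0.7, -0.1, 0.7]
grip_width: 0.0002
[ 49.2  64.7 156.3] [ 0.39264701 -0.10341682 -0.21650712]
```

View pics/sd3.png

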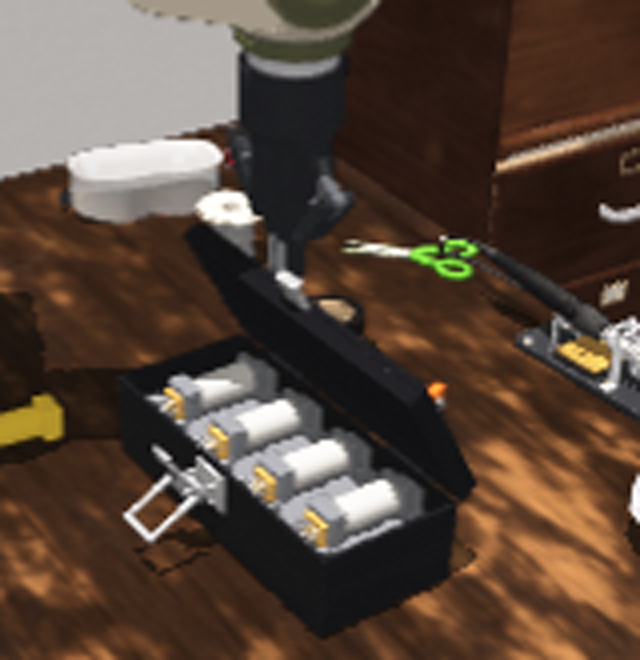

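The lid is past upright and sinking. I'll lift clear and wait.

```bash
python3 -m inch '[[[-1,0,0,3,0,0,0],[-1,0,0,7,0,0,0],[-1,0,0,11,0,0,0],[-1,-2,-1,14,0,0,0],[-1,-4,-2,14,0,0,0],[-1,-6,-4,14,0,0,0],[-1,-6,-6,14,0,0,0],[-1,-6,-6,14,0,0,0],[-1,-6,-6,14,0,0,0],[-1,-6,-6,14,0,0,0],[-1,-6,-6,14,0,0,0],[-1,-6,-6,14,0,0,0],[-1,-6,-6,14,0,0,0],[-1,-6,-6,14,0,0,0],[-1,-6,-6,14,0,0,0],[-1,-6,-6,14,0,0,0]]]'
python3 - <<'E'
from h import *
save("wrist","w24.png")
save("side","sd4.png",(280,160,400,265),6)
s=env.observe();print(w2c(s["position"]).round(1),s["ft_force"])
E
```

```text
time_s: 42.72
position: [0.5582, -0.1273, 0.2963]
tool_rot: [[-0.054, -0.0, -0.999], [0.999, 0.0, -0.054], [0.0, -1.0, 0.0]]
ft_force: [-0.8, 0.1, -0.5]
grip_width: -0.0
[-13.7   7.8 296.3] [ 0.37146023 -0.29164468 -0.03752247]
```

View pics/w24.png

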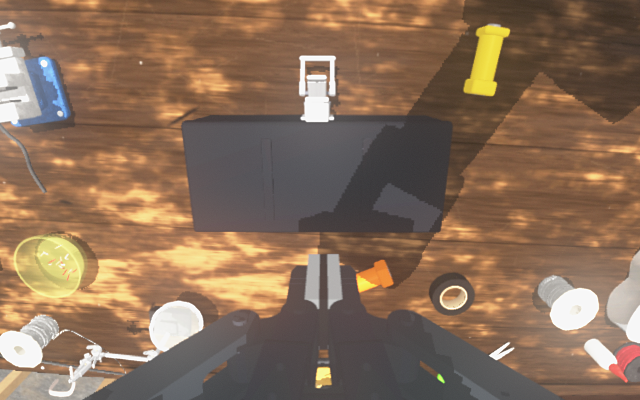

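View pics/sd4.png

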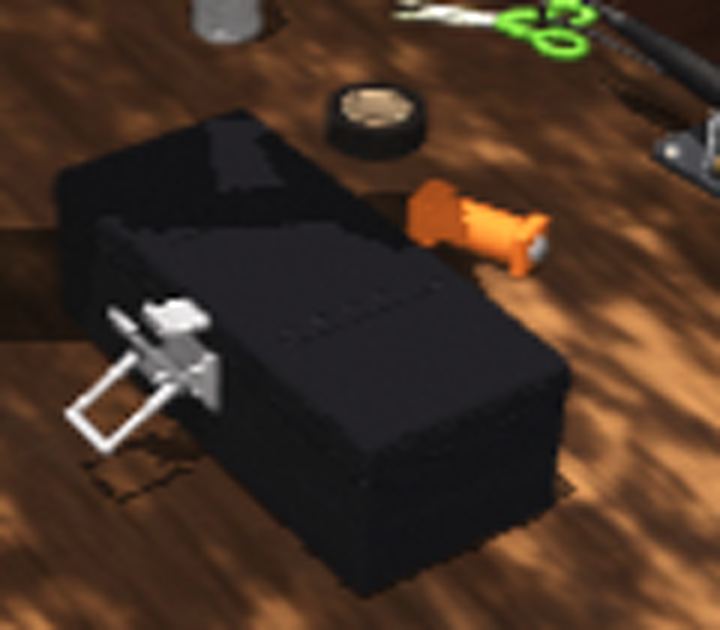

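The lid is shut. I'll move the wrist camera close to the latch.

```bash
python3 -m inch '[[[-1,-2,0,-5,0,0,0],[-1,-4,0,-10,0,0,0],[-1,-4.5,-1,-15,0,0,0],[-1,-4.5,-1,-15,0,0,0],[-1,-4.5,-1,-15,0,0,0]]]'
python3 - <<'E'
from h import *
save("wrist","w25.png",(200,40,460,260),3)
s=env.observe();print(w2c(s["position"]).round(1),s["ft_force"])
E
```

```text
time_s: 43.45
position: [0.5144, -0.1376, 0.1482]
tool_rot: [[-0.054, 0.002, -0.999], [0.999, -0.001, -0.054], [-0.001, -1.0, -0.002]]
ft_force: [-0.1, 0.0, 0.3]
grip_width: -0.0001
[-57.8  -0.3 148.5] [0.95751963 0.23176094 0.45677573]
```

View pics/w25.png

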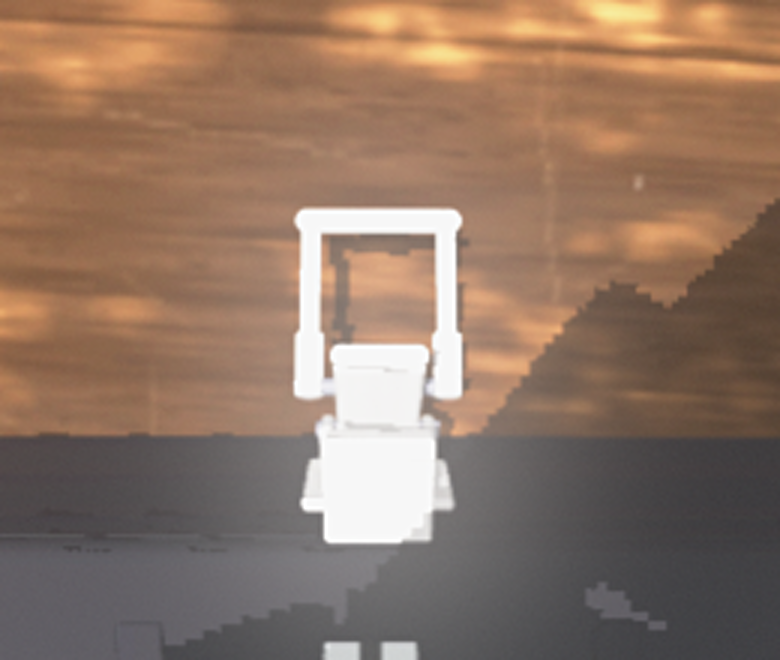

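Run:
```python
from h import *
a=env.get_image("side");w=env.get_image("wrist")
W=lambda u,v:(u/3+200-.3,v/3+40-.3); S=lambda u,v:(u/6+280-.4,v/6+160-.4)
for n,pw,ps in [("bar",(379,221),(87,431)),("lever end",(380,355),(113,313)),("keeper front-mid top",(380,432),(148,302))]:
    P=tri([(a,S(*ps)),(w,W(*pw))]); print(n,P.round(4),w2c(P).round(1), (proj(w,[P])-W(*pw)).round(1),(proj(a,[P])-S(*ps)).round(1))
# assume bar on y=0 plane of loop: intersect wrist ray w/ various z
for z in (.06,.07,.08,.09): print(z,w2c(onz(w,[W(379,221)],z)[0]).round(1), "scale mm/px", (np.linalg.norm(onz(w,[W(298,221)],z)[0]-onz(w,[W(460,221)],z)[0])*1e3).round(1))
for p in [(-74,0,56),(-58,0,72),(-59,0,92),(-68,0,86),(-79,0,90)]:
    q=proj(w,[c2w(*p)])[0]; r=proj(a,[c2w(*p)])[0]; print(p,((q-[200,40])*3).round(0),((r-[280,160])*6).round(0))
```

```text
bar [ 0.4532 -0.1394  0.0381] [-119.2    1.1   38.1] [[ 0.8 -1.6]] [[ 0.4 -0.1]]
lever end [ 0.4702 -0.1382  0.0999] [-102.2    1.4   99.9] [[ 1.7 -4.2]] [[ 0.9 -0.2]]
keeper front-mid top [ 0.4867 -0.138   0.0995] [-85.7   0.8  99.5] [[ 0.4 -1.2]] [[ 0.2 -0.1]]
0.06 [-120.2    0.4   60. ] scale mm/px 34.5
0.07 [-121.1    0.4   70. ] scale mm/px 33.0
0.08 [-122.1    0.3   80. ] scale mm/px 31.5
0.09 [-123.     0.3   90. ] scale mm/px 30.0
(-74, 0, 56) [375. 423.] [170. 367.]
(-58, 0, 72) [375. 513.] [198. 329.]
(-59, 0, 92) [375. 544.] [196. 295.]
(-68, 0, 86) [375. 492.] [180. 311.]
(-79, 0, 90) [376. 447.] [160. 312.]
```

```bash
sed -i 's/^CASE=.*YAW/CASE=np.array([0.5723,-0.1334]); YAW/' h.py; python3 -m inch '[[[-1,0,1,1,-10,0,0],[-1,0,2,1,-20,0,0],[-1,0,3,0,-30,0,0],[-1,0,4,-1,-40,0,0],[-1,0,5,-2,-50,0,0],[-1,0,5,-2.5,-50,0,0],[-1,0,5,-2.5,-50,0,0],[-1,0,5,-2.5,-50,0,0]]]'
python3 - <<'E'
from h import *
save("wrist","w26.png")
s=env.observe();print(w2c(s["position"]).round(1),s["ft_force"],np.round(s["q"],0))
E
```

```text
time_s: 44.6
position: [0.5137, -0.0883, 0.1226]
tool_rot: [[-0.05, -0.0, -0.999], [0.643, -0.765, -0.032], [-0.764, -0.644, 0.038]]
ft_force: [1.2, 0.2, 0.4]
grip_width: 0.0001
[-56.4  48.1 122.5] [ 0.06135858 -0.00316913 -0.81568077] [ -1.  33.  94. -56.  67. -64.]
```

View pics/w26.png

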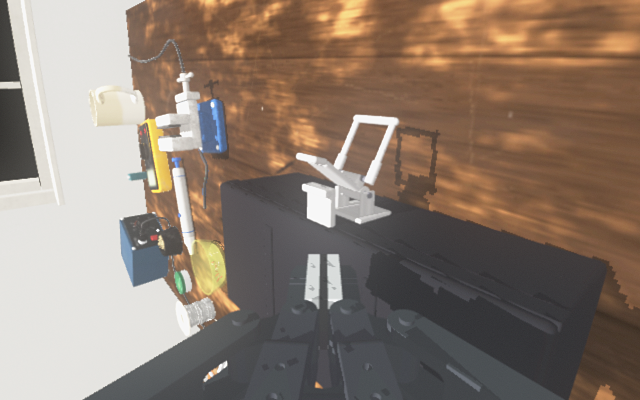

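Run:
```python
from h import *
d=env.get_image("wrist"); im=d["frame"][90:250,270:450,::-1]
im=cv2.resize(im,None,fx=4.4,fy=3.75*4.4/3.75,interpolation=cv2.INTER_CUBIC)
im=cv2.convertScaleAbs(im,alpha=0.85)
def pt(p,col,t):
    q=((proj(d,[c2w(*p)])[0]+.5-[270,90])*4.4).astype(int); cv2.circle(im,tuple(q),3,col,-1); cv2.putText(im,t,tuple(q+4),0,.45,col,1)
pt((-74,0,56),(0,0,255),"hinge"); pt((-58,0,72),(0,255,0),"rim"); pt((-59,0,92),(255,0,0),"lidtop")
pt((-68,0,86),(255,0,255),"K86"); pt((-79,0,90),(0,200,255),"lip90")
cv2.imwrite("pics/l1.png",im)
```

```text
(no output)
```

View pics/l1.png

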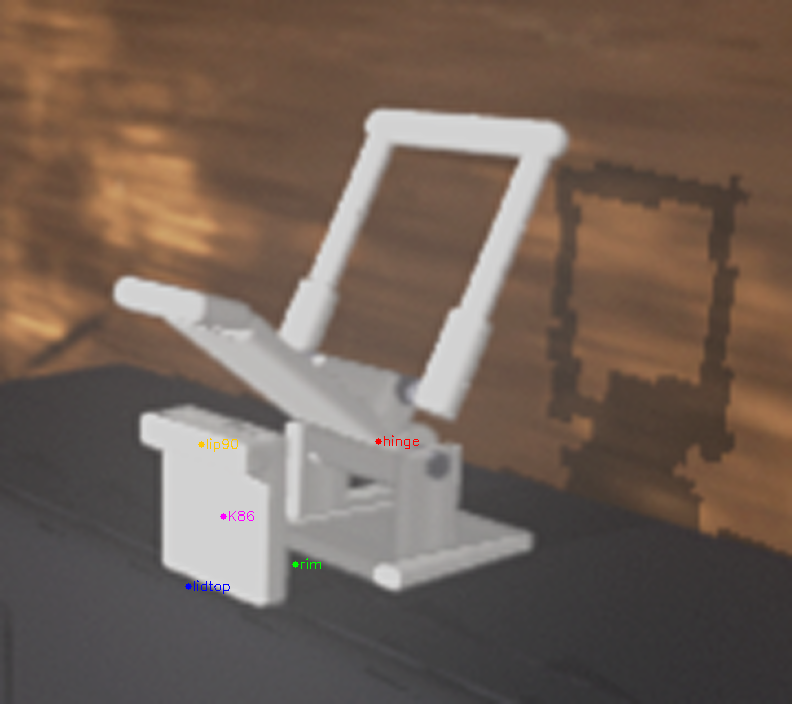

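Run:
```python
from h import *
d=env.get_image("wrist")
f=lambda p:((proj(d,[c2w(*p)])[0]+.5-[270,90])*4.4).round(0)
for p in [(-59,11,86),(-59,-11,86),(-77,11,86),(-77,-11,86),(-81,11,90),(-81,-11,90),(-81,11,86),(-81,11,80),(-74,9,56),(-74,-9,56),(-115,19,40),(-115,-19,40),(-119,19,38),(-119,-19,38)]: print(p,f(p))
```

```text
(-59, 11, 86) [273. 601.]
(-59, -11, 86) [173. 558.]
(-77, 11, 86) [276. 473.]
(-77, -11, 86) [174. 438.]
(-81, 11, 90) [254. 449.]
(-81, -11, 90) [151. 415.]
(-81, 11, 86) [277. 444.]
(-81, 11, 80) [310. 437.]
(-74, 9, 56) [421. 456.]
(-74, -9, 56) [336. 430.]
(-115, 19, 40) [567. 171.]
(-115, -19, 40) [374. 151.]
(-119, 19, 38) [578. 141.]
(-119, -19, 38) [384. 125.]
```

Run:
```python
from h import *
d=env.get_image("wrist")
f=lambda p:((proj(d,[c2w(*p)])[0]+.5-[270,90])*4.4).round(0)
for p in [(-84.6,13,59.1),(-80.5,13,47.1),(-84.6,17,59.1),(-80.5,17,47.1)]: print(p,f(p))
for th in (2.4,2.6,2.75,2.9):
    print(th,f((-74-48*np.sin(th),9,56-48*np.cos(th))),f((-74-48*np.sin(th),-9,56-48*np.cos(th))),f((-74-40*np.sin(th),9,56-40*np.cos(th))))
```

```text
(-84.6, 13, 59.1) [429. 393.]
(-80.5, 13, 47.1) [484. 410.]
(-84.6, 17, 59.1) [450. 399.]
(-80.5, 17, 47.1) [505. 415.]
2.4 [238. 252.] [151. 236.] [272. 290.]
2.6 [201. 317.] [116. 297.] [243. 343.]
2.75 [180. 371.] [ 97. 347.] [226. 387.]
2.9 [166. 427.] [ 83. 399.] [214. 432.]
```

```bash
cat >> h.py <<'E'
def lp(x,z,dy=0): delta(c2w(x,dy,z),Rdown(183))
E
python3 - <<'E'
from h import *
lp(-124.5,120)
E
```

```text
shift cm [-6.54 -5.19 -0.2 ] rv [50. -0.  0.] pos [ 0.5133 -0.0879  0.122 ] q [ -1.  33.  94. -56.  67. -64.] t 44.8 F [-0.3 -0.3  0.1] w 0.0
```

```bash
python3 -m inch '[[[0,0,0,3,0,0,0],[0,-1,-1,5,10,0,0],[0,-3,-2,5,20,0,0],[0,-5,-4,5,30,0,0],[0,-6.5,-5.2,5,40,0,0],[0.2,-6.5,-5.2,3,50,0,0],[0.2,-6.5,-5.2,0,50,0,0],[0.2,-6.5,-5.2,0,50,0,0],[0.2,-6.5,-5.2,0,50,0,0]]]'
python3 - <<'E'
from h import *
lp(-124.5,31)
save("wrist","w27.png")
d=env.get_image("wrist"); print(proj(d,[c2w(-119.5,19,40.5),c2w(-119.5,-19,40.5)]).round(1))
E
```

```text
time_s: 45.92
position: [0.4486, -0.1393, 0.1223]
tool_rot: [[-0.054, 0.001, -0.999], [0.999, -0.001, -0.054], [-0.001, -1.0, -0.001]]
ft_force: [-0.4, 0.1, -0.0]
grip_width: 0.051
shift cm [-0.07 -0.05 -9.13] rv [ 0.   0.  -0.1] pos [ 0.4486 -0.1393  0.1223] q [ -32.   21.   97.   -0.   63. -125.] t 45.9 F [-0.4  0.1 -0. ] w 51.0
[[351.8 214.3]
 [296.1 214.1]]
```

View pics/w27.png

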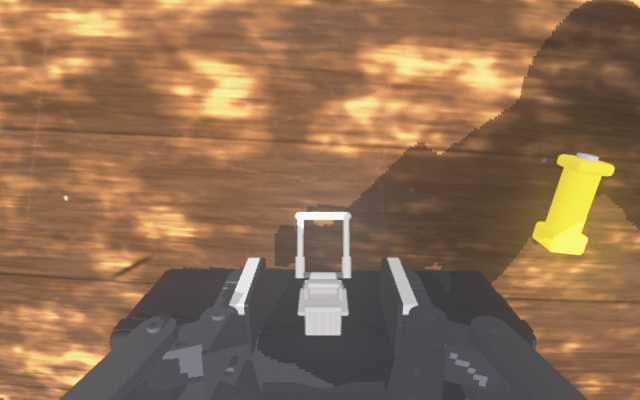

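```bash
python3 -m inch '[[[0.2,-0.05,-0.05,-3,0,0,0],[0.2,-0.05,-0.05,-6,0,0,0],[0.2,-0.05,-0.05,-8,0,0,0],[0.2,-0.05,-0.05,-9.1,0,0,0],[0.2,-0.05,-0.05,-9.1,0,0,0],[0.2,-0.05,-0.05,-9.1,0,0,0],[-1,-0.05,-0.05,-9.1,0,0,0],[-1,-0.05,-0.05,-9.1,0,0,0],[-1,-0.05,-0.05,-9.1,0,0,0],[-1,-0.05,-0.05,-9.1,0,0,0]]]' 25
python3 - <<'E'
from h import *
lp(-124.5,31)
save("wrist","w28.png",(220,160,430,390),2.6)
E
```

```text
time_s: 47.28
position: [0.4479, -0.1397, 0.0304]
tool_rot: [[-0.054, -0.0, -0.999], [0.999, 0.0, -0.054], [0.0, -1.0, 0.0]]
ft_force: [2.1, 2.1, 0.6]
grip_width: 0.0344
shift cm [ 0.01 -0.    0.06] rv [-0.  -0.  -0.1] pos [ 0.4479 -0.1397  0.0304] q [ -32.   29.  103.    0.   48. -125.] t 47.3 F [2.1 2.1 0.6] w 34.4
```

View pics/w28.png

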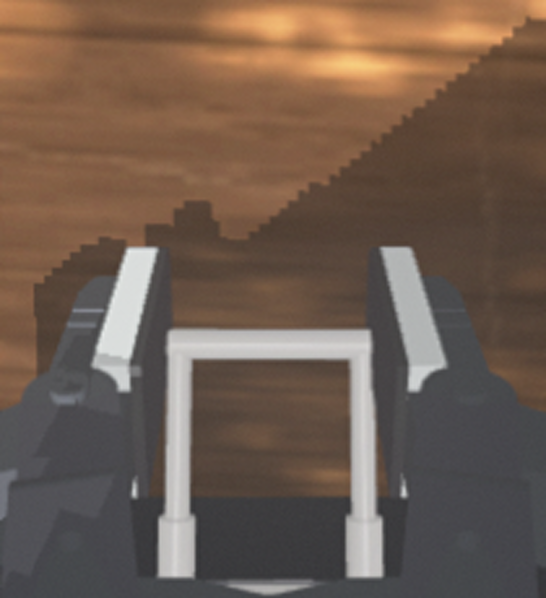

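Run:
```python
from h import *
b0=np.radians(-28)
for b in list(range(-20,111,10)):
    t=np.radians(b); dx=-39.6*(np.cos(t)-np.cos(b0)); dz=39.6*(np.sin(t)-np.sin(b0))
    print(b,(np.array([dx*np.cos(YAW),dx*np.sin(YAW),dz])/10).round(2))
```

```text
-20 [-0.22 -0.01  0.5 ]
-10 [-0.4  -0.02  1.17]
0 [-0.46 -0.02  1.86]
10 [-0.4  -0.02  2.55]
20 [-0.22 -0.01  3.21]
30 [0.07 0.   3.84]
40 [0.46 0.02 4.4 ]
50 [0.95 0.05 4.89]
60 [1.51 0.08 5.29]
70 [2.14 0.11 5.58]
80 [2.81 0.14 5.76]
90 [3.49 0.18 5.82]
100 [4.18 0.21 5.76]
110 [4.84 0.25 5.58]
```

```bash
python3 -m inch '[[[-1,-0.2,0,0.5,0,0,0],[-1,-0.4,0,1.2,0,0,0],[-1,-0.45,0,1.85,0,0,0],[-1,-0.4,0,2.55,0,0,0],[-1,-0.2,0,3.2,0,0,0],[-1,0.05,0,3.85,0,0,0],[-1,0.45,0,4.4,0,0,0],[-1,0.95,0.05,4.9,0,0,0],[-1,1.5,0.1,5.3,0,0,0],[-1,1.5,0.1,5.3,0,0,0]]]' 25
python3 - <<'E'
from h import *
lp(-100,90)
save("wrist","w29.png",(220,160,430,390),2.6)
save("side","sd5.png",(280,160,400,265),6)
E
```

```text
time_s: 48.58
position: [0.463, -0.1385, 0.0838]
tool_rot: [[-0.054, 0.0, -0.999], [0.999, 0.001, -0.054], [0.001, -1.0, -0.0]]
ft_force: [-2.3, 2.6, 1.1]
grip_width: 0.0345
shift cm [ 0.94 -0.    0.62] rv [-0.   0.  -0.1] pos [ 0.463  -0.1385  0.0838] q [ -31.   25.   97.    0.   58. -124.] t 48.6 F [-2.3  2.6  1.1] w 34.5
```

View pics/w29.png

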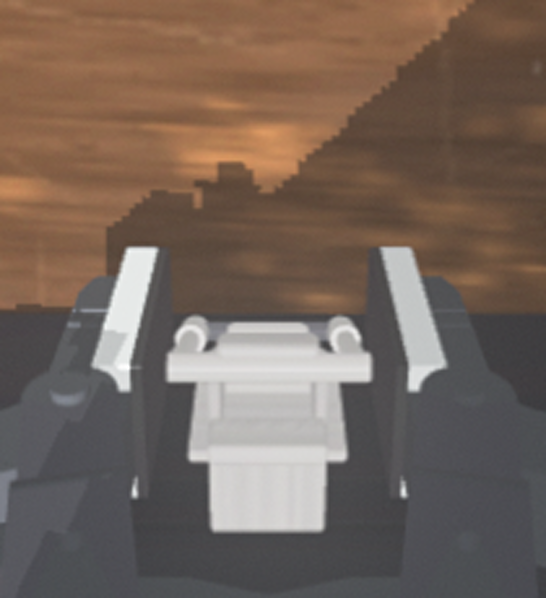

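View pics/sd5.png

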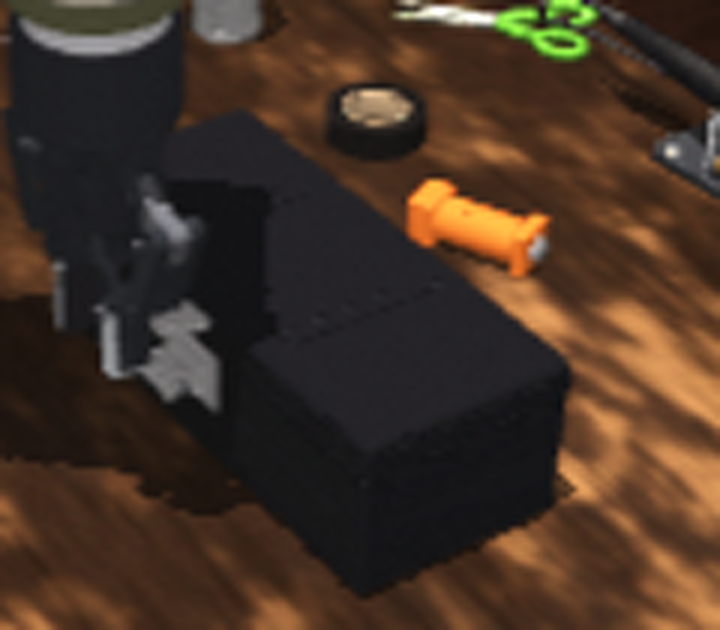

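Run:
```python
from h import *
d=env.get_image("wrist"); im=cv2.resize(d["frame"][160:390,220:430,::-1],None,fx=3,fy=3,interpolation=cv2.INTER_CUBIC)
im=cv2.convertScaleAbs(im,alpha=0.8)
def pl(pts,col):
    q=((proj(d,[c2w(*p) for p in pts])+.5-[220,160])*3).round().astype(int); cv2.polylines(im,[q.reshape(-1,1,2)],False,col,1)
for th,col in((2.3,(0,255,0)),(2.57,(0,0,255)),(2.9,(255,0,0))):
    e=lambda r,y:(-74-r*np.sin(th),y,56-r*np.cos(th))
    pl([e(0,9),e(48,9),e(48,-9),e(0,-9)],col)
p=np.array(w2c(env.observe()["position"])); b=(p[0]+5,p[2]+10); print(p.round(1),b)
pl([(b[0],19,b[1]),(b[0],-19,b[1])],(255,0,255))
pl([(-81,11,90),(-81,-11,90)],(0,255,255))
cv2.imwrite("pics/l2.png",im)
```

```text
[-109.9    0.5   83.2] (np.float64(-104.85502636983506), np.float64(93.1972694545179))
```

View pics/l2.png

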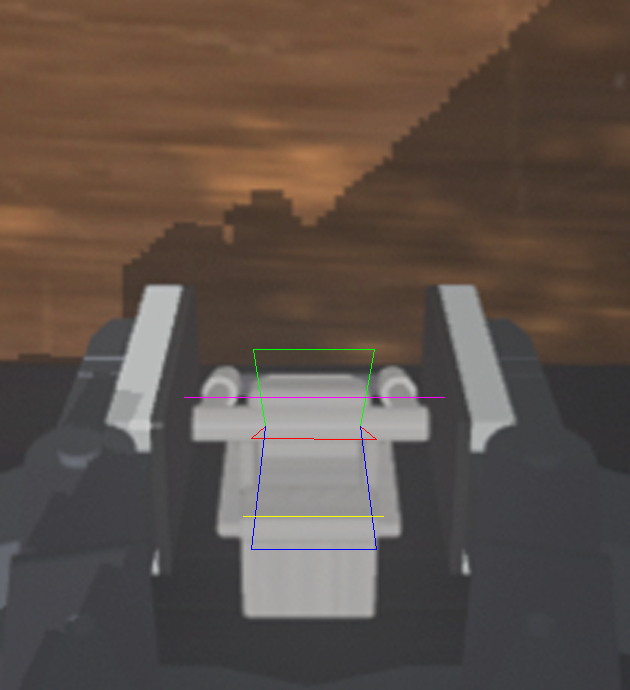

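The overlay shows the bar has slid about 4 mm in the pads, and it may be close to the lever tab. The loop stays where it is left, so I'll release it, back off and look from the side.

```bash
python3 -m inch '[[[0.1,0,0,0,0,0,0],[0.1,0,0,0,0,0,0],[0.1,0,0,0,0,0,0],[0.1,0,0,2,0,0,0],[0.1,0,0,6,0,0,0],[-1,2,2,6,-10,0,0],[-1,4,3,6,-20,0,0],[-1,5,4,6,-30,0,0],[-1,5,5,5,-40,0,0],[-1,5,5,4,-50,0,0],[-1,5,5,4,-50,0,0],[-1,5,5,4,-50,0,0]]]' 25
python3 - <<'E'
from h import *
d=save("wrist","w30.png",(260,80,460,250),4)
s=env.observe();print(w2c(s["position"]).round(1),s["ft_force"])
E
```

```text
time_s: 50.22
position: [0.5132, -0.0891, 0.1239]
tool_rot: [[-0.053, -0.0, -0.999], [0.644, -0.764, -0.034], [-0.763, -0.645, 0.04]]
ft_force: [0.4, -0.2, 0.3]
grip_width: -0.0003
[-56.8  46.9 124.3] [-0.16882437 -0.27178963  0.08055943]
```

View pics/w30.png

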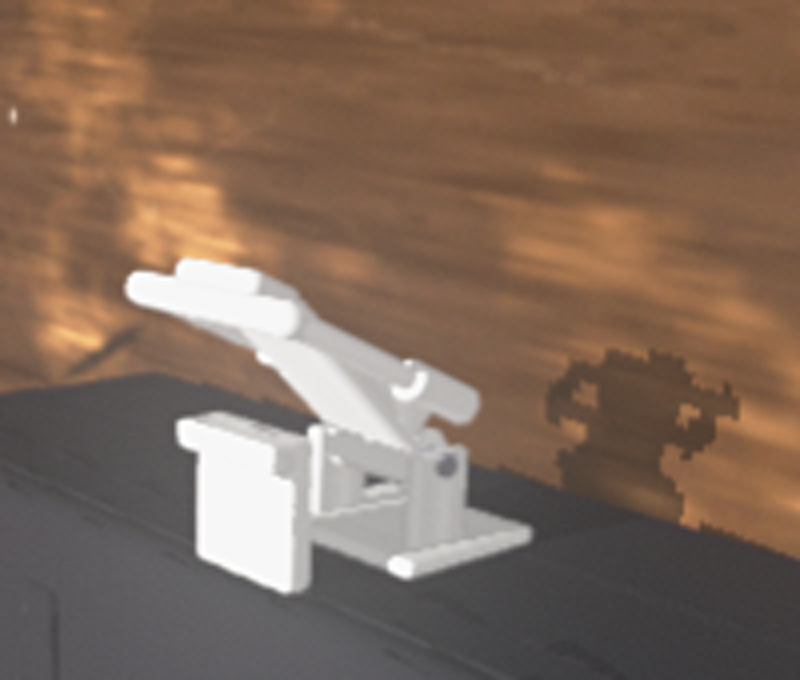

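```bash
cat >> h.py <<'E'
def yplane(d,uv,ymm):
    """point on ray at case y=ymm -> case mm"""
    c,v=ray(d,[uv]);v=v[0]; n=np.array([-np.sin(YAW),np.cos(YAW),0]); p0=c2w(0,ymm,0)
    return w2c(c+v*(n@(p0-c))/(n@v))
E
python3 - <<'E'
from h import *
d=env.get_image("wrist")
C=lambda u,v:(u/4+260-.4,v/4+80-.4)
print("bar",yplane(d,C(285,318),17).round(1),yplane(d,C(138,287),-17).round(1))
print("hinge",yplane(d,C(445,464),12).round(1))
print("sleeve end/pivot",yplane(d,C(455,395),17).round(1),yplane(d,C(470,405),17).round(1))
print("tab",yplane(d,C(260,285),9).round(1),yplane(d,C(182,268),-9).round(1))
print("lip top outer",yplane(d,C(280,445),11).round(1),yplane(d,C(183,425),-11).round(1))
print("keeper floor@lid",yplane(d,C(292,590),11).round(1),yplane(d,C(200,550),-11).round(1))
E
```

```text
bar [-101.5   17.    96.1] [-101.1  -17.    95.7]
hinge [-73.4  12.   57. ]
sleeve end/pivot [-86.2  17.   61.3] [-84.1  17.   57.7]
tab [-104.6    9.    93.7] [-104.8   -9.    93.5]
lip top outer [-81.8  11.   91.1] [-80.3 -11.   91.6]
keeper floor@lid [-59.1  11.   88. ] [-59.2 -11.   88.1]
```

The loop bar sits at case (-101, 96), just past the lever tab at (-105, 94), so it has cleared the lever end. The keeper trough is near (-70, 89). I'll regrip the bar and continue the arc.

```bash
python3 - <<'E'
from h import *
lp(-106.5,150); lp(-106.5,86)
E
python3 -m inch '[[[-1,0,0,4,0,0,0],[0,-1,-1,6,10,0,0],[0,-3,-2,6,20,0,0],[0.2,-4,-4,5,30,0,0],[0.2,-4.7,-5.1,4,40,0,0],[0.2,-4.7,-5.1,3,50,0,0],[0.2,-4.7,-5.1,2.5,50,0,0],[0.2,-4.7,-5.1,2.5,50,0,0]]]'
python3 - <<'E'
from h import *
lp(-106.5,86)
save("wrist","w31.png",(200,150,450,390),2.4)
E
```

```text
shift cm [-4.72 -4.92  2.55] rv [49.9  0.   0.1] pos [ 0.5131 -0.0896  0.1245] q [ -1.  33.  94. -56.  67. -64.] t 50.3 F [ 0.6  0.3 -0.6] w 0.4
shift cm [-4.72 -4.92 -3.85] rv [49.9  0.   0.1] pos [ 0.5131 -0.0896  0.1245] q [ -1.  33.  94. -56.  67. -64.] t 50.3 F [ 0.6  0.3 -0.6] w 0.4
time_s: 51.32
position: [0.4654, -0.1399, 0.1486]
tool_rot: [[-0.053, -0.0, -0.999], [0.999, -0.002, -0.053], [-0.002, -1.0, 0.0]]
ft_force: [-0.7, -0.0, 0.1]
grip_width: 0.0511
shift cm [ 0.05  0.1  -6.26] rv [ 0.1 -0.  -0. ] pos [ 0.4654 -0.1399  0.1486] q [ -31.   20.   92.   -0.   68. -124.] t 51.3 F [-0.7 -0.   0.1] w 51.1
```

View pics/w31.png

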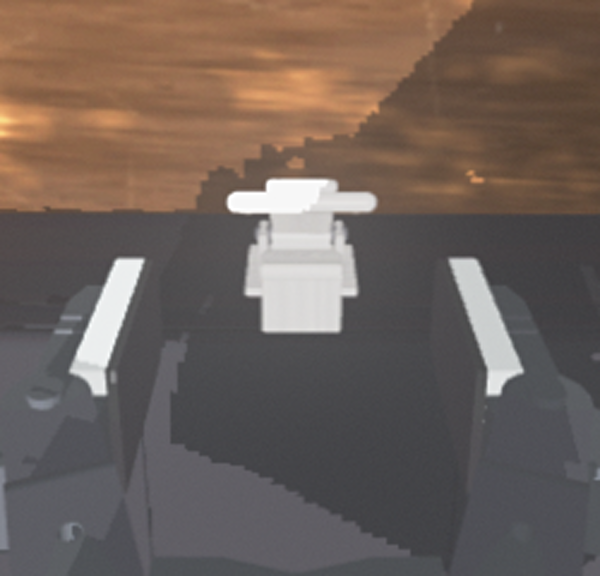

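```bash
python3 -m inch '[[[0.2,0.05,0.1,-2,0,0,0],[0.2,0.05,0.1,-4,0,0,0],[0.2,0.05,0.1,-6.2,0,0,0],[0.2,0.05,0.1,-6.2,0,0,0],[0.2,0.05,0.1,-6.2,0,0,0],[-1,0.05,0.1,-6.2,0,0,0],[-1,0.05,0.1,-6.2,0,0,0],[-1,0.05,0.1,-6.2,0,0,0],[-1,0.05,0.1,-6.2,0,0,0]]]' 30
python3 - <<'E'
from h import *
lp(-106.5,86)
save("wrist","w32.png",(200,150,450,390),2.4)
P=np.array([-85,59.5]);b0=np.radians(65.9)
for b in (70,75,80,85,90,95,100,105,110,113):
    t=np.radians(b); dx=-39.7*(np.cos(t)-np.cos(b0)); dz=39.7*(np.sin(t)-np.sin(b0))
    print(b,(np.array([dx*np.cos(YAW),dx*np.sin(YAW),dz])/10).round(2))
E
```

```text
time_s: 52.5
position: [0.4662, -0.1387, 0.0864]
tool_rot: [[-0.054, -0.0, -0.999], [0.999, 0.0, -0.054], [0.0, -1.0, 0.0]]
ft_force: [-1.7, 1.1, 0.3]
grip_width: 0.0333
shift cm [-0.02 -0.01 -0.04] rv [-0.  -0.  -0.1] pos [ 0.4662 -0.1387  0.0864] q [ -31.   25.   97.    0.   58. -124.] t 52.5 F [-1.7  1.1  0.3] w 33.3
70 [0.26 0.01 0.11]
75 [0.59 0.03 0.21]
80 [0.93 0.05 0.29]
85 [1.27 0.07 0.33]
90 [1.62 0.08 0.35]
95 [1.96 0.1  0.33]
100 [2.31 0.12 0.29]
105 [2.65 0.14 0.21]
110 [2.97 0.15 0.11]
113 [3.17 0.16 0.03]
```

View pics/w32.png

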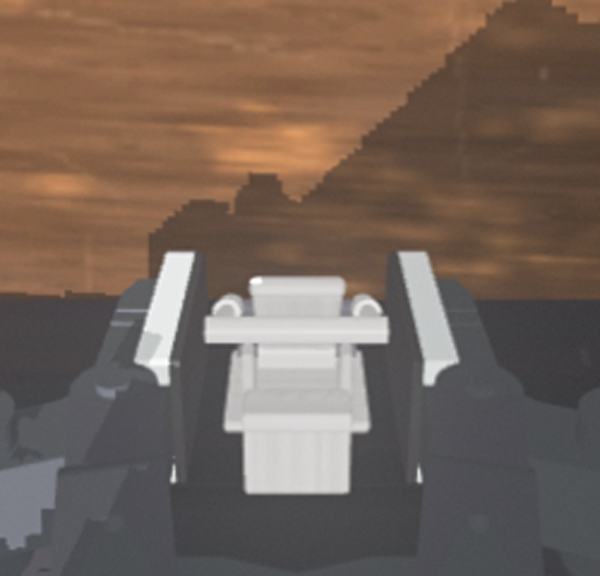

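```bash
python3 -m inch '[[[-1,0.25,0,0.1,0,0,0],[-1,0.6,0.05,0.2,0,0,0],[-1,0.9,0.05,0.3,0,0,0],[-1,1.25,0.05,0.35,0,0,0],[-1,1.6,0.1,0.35,0,0,0],[-1,1.95,0.1,0.35,0,0,0],[-1,2.3,0.1,0.3,0,0,0],[-1,2.65,0.15,0.2,0,0,0],[-1,3,0.15,0.1,0,0,0],[-1,3.15,0.15,0.05,0,0,0],[-1,3.15,0.15,0.05,0,0,0],[-1,3.15,0.15,0.05,0,0,0]]]' 30
python3 - <<'E'
from h import *
d=save("wrist","w33.png",(200,150,450,390),2.4)
lp(-75,80)
E
```

```text
time_s: 54.05
position: [0.4976, -0.1372, 0.0868]
tool_rot: [[-0.053, -0.001, -0.999], [0.999, 0.001, -0.053], [0.001, -1.0, 0.001]]
ft_force: [-2.1, 4.2, -0.1]
grip_width: 0.0341
shift cm [-0.02 -0.   -0.68] rv [-0.  -0.  -0.1] pos [ 0.4976 -0.1372  0.0868] q [ -29.   28.   92.    0.   61. -122.] t 54.1 F [-1.7  3.9 -0.8] w 33.7
```

View pics/w33.png

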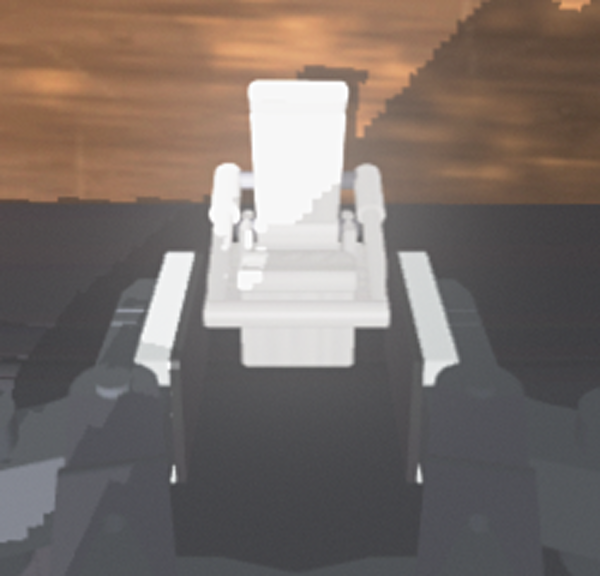

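```bash
python3 -m inch '[[[-1,0.1,0,-0.2,0,0,0],[-1,0.15,0,-0.4,0,0,0],[-1,0.15,0,-0.6,0,0,0],[-1,0.15,0,-0.8,0,0,0],[-1,0.15,0,-0.8,0,0,0],[-1,0.15,0,-0.8,0,0,0]]]' 45
python3 - <<'E'
from h import *
d=save("wrist","w34.png",(200,150,450,390),2.4)
lp(-75,80)
E
```

```text
time_s: 54.85
position: [0.5003, -0.1369, 0.0803]
tool_rot: [[-0.054, 0.003, -0.999], [0.999, 0.0, -0.054], [0.0, -1.0, -0.003]]
ft_force: [-3.4, 8.1, 16.4]
grip_width: 0.0327
shift cm [-0.29 -0.04 -0.03] rv [-0.   0.2 -0.1] pos [ 0.5003 -0.1369  0.0803] q [ -28.   28.   92.    0.   60. -122.] t 54.9 F [-4.8  8.6 14.7] w 32.1
```

View pics/w34.png

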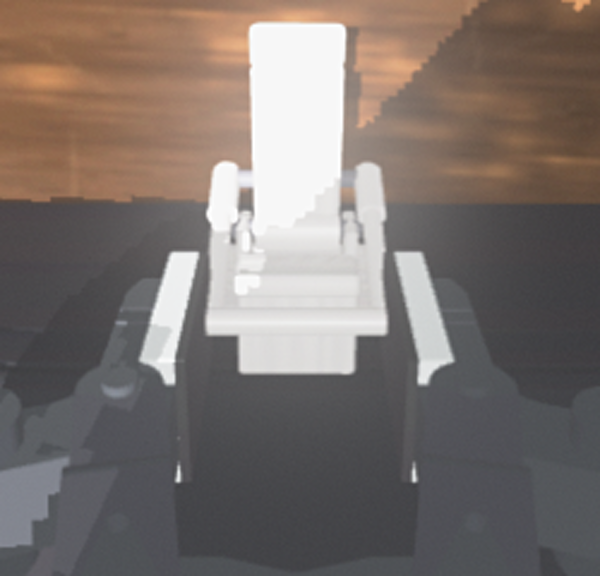

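The bar has bottomed in the trough, with Fz at about 15 N, and the lever came down with it. I'll release and look from the side.

```bash
python3 -m inch '[[[-1,0.1,0,0.1,0,0,0],[0.1,0.1,0,0.1,0,0,0],[0.1,0.1,0,0.1,0,0,0],[0.1,0.1,0,0.1,0,0,0],[0.1,0.1,0,2,0,0,0],[0.1,0.1,0,6,0,0,0],[-1,1,2,7,-10,0,0],[-1,1,3,7,-20,0,0],[-1,1,4,6,-30,0,0],[-1,1,5,5.5,-40,0,0],[-1,1,5,4.5,-50,0,0],[-1,1,5,4.5,-50,0,0],[-1,1,5,4.5,-50,0,0]]]' 30
python3 - <<'E'
from h import *
d=save("wrist","w35.png",(260,80,460,250),4)
s=env.observe();print(w2c(s["position"]).round(1),s["ft_force"])
E
```

```text
time_s: 56.52
position: [0.5097, -0.0876, 0.1243]
tool_rot: [[-0.053, -0.0, -0.999], [0.644, -0.764, -0.034], [-0.763, -0.645, 0.04]]
ft_force: [0.0, 0.1, 0.4]
grip_width: 0.0001
[-60.2  48.5 124.7] [ 0.78798877 -0.38468934 -0.77868761]
```

View pics/w35.png

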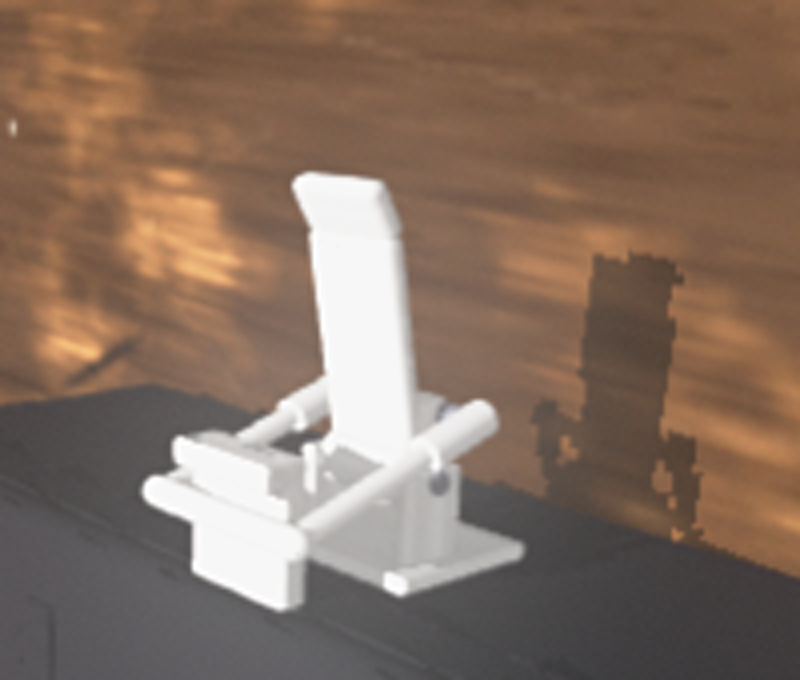

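The loop bar lies in the keeper trough behind the lip, seen at (225,515) in the crop, with the lever swung out to about 1.8. I'll measure the lever angle and plan the press. The gripper will be tilted 30° back so its body clears the lid.

```bash
cat >> h.py <<'E'
def levTCP(th,r,extra=0):
    n=np.array([-np.cos(th),np.sin(th)]); S=np.array([-74-r*np.sin(th),56-r*np.cos(th)])+n*(2+11*abs(np.sin(th-1.05))+extra)
    return S
def tiltR(al):
    ax=np.array([-np.sin(YAW),np.cos(YAW),0]); return Rn.from_rotvec(-np.radians(al)*ax).as_matrix()@Rdown(np.degrees(YAW)+180)
E
python3 - <<'E'
from h import *
d=env.get_image("wrist")
C=lambda u,v:(u/4+260-.4,v/4+80-.4)
print("tab",yplane(d,C(380,182),9).round(1),"knee",yplane(d,C(400,235),9).round(1),"bar",yplane(d,C(298,545),18).round(1),yplane(d,C(152,490),-18).round(1),"pivot",yplane(d,C(480,415),17).round(1))
S=levTCP(1.8,32,35); print(S); p=c2w(S[0],0,S[1]); delta(p,tiltR(30))
E
```

```text
tab [-121.    9.   70.] knee [-112.9    9.    65.2] bar [-71.9  18.   92.4] [-71.1 -18.   91.6] pivot [-85.   17.   53.7]
[-95.05307939 106.60476458]
shift cm [-3.22 -5.01 -1.83] rv [ 50.2 -28.1  13.1] pos [ 0.5096 -0.0881  0.1249] q [ -1.  32.  94. -56.  67. -64.] t 56.6 F [-0.   0.3 -0.3] w -0.2
```

```bash
python3 -m inch '[[[-1,0,0,4,0,0,0],[-1,-1,-1,6,10,0,0],[-1,-2,-2,6,20,0,0],[-1,-3,-4,6,30,0,0],[-1,-4,-5,6,40,0,0],[-1,-6,-5,5,50,0,0],[-1,-6,-5,5,50,0,0]]]' 30
python3 - <<'E'
from h import *
p0=None
for th,r,e in [(1.8,32,30),(1.8,32,3),(1.6,32,0),(1.4,33,0),(1.2,34,0),(1.0,36,0),(.8,38,0),(.6,40,0),(.4,41,0),(.2,42,0),(0,42,0),(0,42,-2)]:
    S=levTCP(th,r,e); print(th,S.round(1),end=' '); delta(c2w(S[0],0,S[1]),tiltR(30))
E
```

```text
time_s: 57.5
position: [0.4484, -0.1399, 0.1747]
tool_rot: [[-0.048, 0.002, -0.999], [0.999, 0.0, -0.048], [0.0, -1.0, -0.002]]
ft_force: [0.5, -0.5, -0.4]
grip_width: -0.0001
1.8 [-96.2 101.7] shift cm [ 2.78  0.16 -7.3 ] rv [  1.5 -29.8   0.2] pos [ 0.4484 -0.1399  0.1747] q [ -32.   17.   92.    0.   71. -125.] t 57.5 F [ 0.5 -0.5 -0.4] w -0.1
1.8 [-102.3   75.4] shift cm [ 2.17  0.13 -9.92] rv [  1.5 -29.8   0.2] pos [ 0.4484 -0.1399  0.1747] q [ -32.   17.   92.    0.   71. -125.] t 57.5 F [ 0.5 -0.5 -0.4] w -0.1
1.6 [-105.8   64.7] shift cm [  1.82   0.11 -11.  ] rv [  1.5 -29.8   0.2] pos [ 0.4484 -0.1399  0.1747] q [ -32.   17.   92.    0.   71. -125.] t 57.5 F [ 0.5 -0.5 -0.4] w -0.1
1.4 [-107.5   56.1] shift cm [  1.65   0.1  -11.86] rv [  1.5 -29.8   0.2] pos [ 0.4484 -0.1399  0.1747] q [ -32.   17.   92.    0.   71. -125.] t 57.5 F [ 0.5 -0.5 -0.4] w -0.1
1.2 [-107.    47.1] shift cm [  1.7    0.1  -12.76] rv [  1.5 -29.8   0.2] pos [ 0.4484 -0.1399  0.1747] q [ -32.   17.   92.    0.   71. -125.] t 57.5 F [ 0.5 -0.5 -0.4] w -0.1
1.0 [-105.7   38.7] shift cm [  1.83   0.1
[... 491 characters left out ...]

0.4 [-97.9  21.6] shift cm [  2.61   0.15 -15.31] rv [  1.5 -29.8   0.2] pos [ 0.4484 -0.1399  0.1747] q [ -32.   17.   92.    0.   71. -125.] t 57.5 F [ 0.5 -0.5 -0.4] w -0.1
0.2 [-92.4  16.9] shift cm [  3.16   0.18 -15.78] rv [  1.5 -29.8   0.2] pos [ 0.4484 -0.1399  0.1747] q [ -32.   17.   92.    0.   71. -125.] t 57.5 F [ 0.5 -0.5 -0.4] w -0.1
0 [-85.5  14. ] shift cm [  3.84   0.21 -16.07] rv [  1.5 -29.8   0.2] pos [ 0.4484 -0.1399  0.1747] q [ -32.   17.   92.    0.   71. -125.] t 57.5 F [ 0.5 -0.5 -0.4] w -0.1
0 [-83.5  14. ] shift cm [  4.04   0.22 -16.07] rv [  1.5 -29.8   0.2] pos [ 0.4484 -0.1399  0.1747] q [ -32.   17.   92.    0.   71. -125.] t 57.5 F [ 0.5 -0.5 -0.4] w -0.1
```

```bash
python3 -m inch '[[[-1,1,0,0,0.5,-10,0],[-1,2,0.1,0,1,-20,0],[-1,2.5,0.1,-3,1.5,-29.8,0],[-1,2.7,0.15,-7,1.5,-29.8,0],[-1,2.2,0.1,-9.5,1.5,-29.8,0],[-1,2.2,0.1,-9.9,1.5,-29.8,0],[-1,1.8,0.1,-11,1.5,-29.8,0],[-1,1.65,0.1,-11.9,1.5,-29.8,0],[-1,1.65,0.1,-11.9,1.5,-29.8,0]]]' 30
python3 - <<'E'
from h import *
save("wrist","w36.png",(200,130,450,390),2.3); save("side","sd6.png",(270,150,400,265),6)
S=levTCP(1.4,33,0); delta(c2w(S[0],0,S[1]),tiltR(30))
E
```

```text
time_s: 58.62
position: [0.4801, -0.1299, 0.0734]
tool_rot: [[-0.04, 0.467, -0.883], [0.999, 0.015, -0.038], [-0.005, -0.884, -0.467]]
ft_force: [-0.3, 1.4, -0.3]
grip_width: -0.0
shift cm [-1.52 -0.88 -1.75] rv [ 0.4 -2.1  0.7] pos [ 0.4801 -0.1301  0.0735] q [ -38.   22.  115.   41.   27. -165.] t 58.7 F [ 0.  -0.2 -0.8] w 0.2
```

View pics/w36.png

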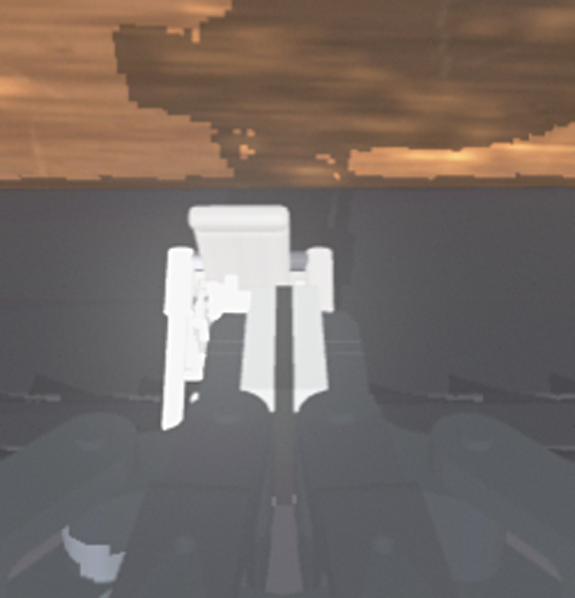

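View pics/sd6.png

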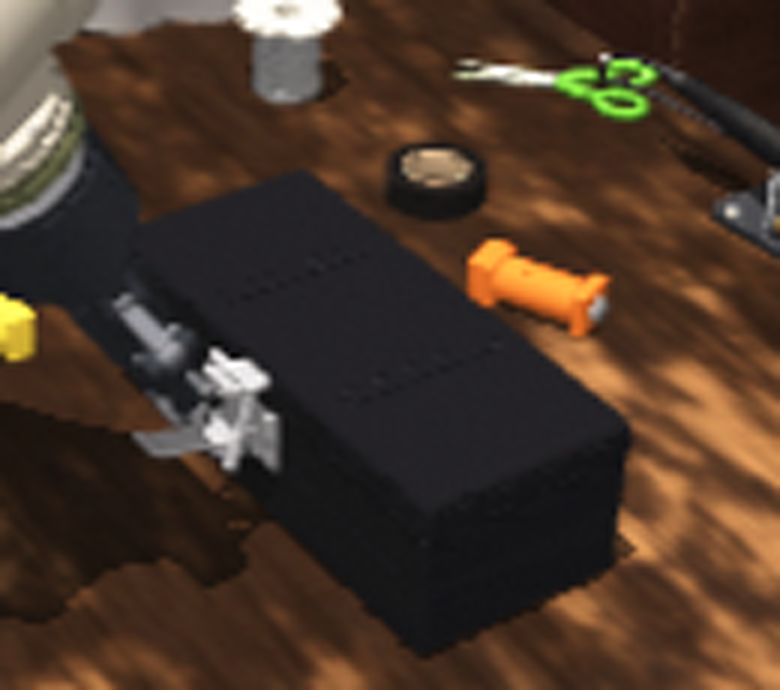

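Joint 6 hit its range, so that pose was not reached. I'll back off upward, give the tool a half turn and come again.

```bash
python3 -m inch '[[[-1,-1,0,4,0,0,0],[-1,-3,0,8,-0.5,10,0],[-1,-4,-0.5,10,-1,20,0],[-1,-4,-1,10,-1.5,28,0],[-1,-4,-1,10,-1.5,28,0],[-1,-4,-1,10,-1.5,28,0]]]' 30
python3 -m inch '[[[-1,0,0,0,0,0,-10],[-1,0,0,0,0,0,-20],[-1,0,0,0,0,0,-30],[-1,0,0,0,0,0,-40],[-1,0,0,0,0,0,-50],[-1,0,0,0,0,0,-60],[-1,0,0,0,0,0,-70],[-1,0,0,0,0,0,-80],[-1,0,0,0,0,0,-90],[-1,0,0,0,0,0,-100],[-1,0,0,0,0,0,-110],[-1,0,0,0,0,0,-120],[-1,0,0,0,0,0,-130],[-1,0,0,0,0,0,-140],[-1,0,0,0,0,0,-150],[-1,0,0,0,0,0,-160],[-1,0,0,0,0,0,-170],[-1,0,0,0,0,0,-178],[-1,0,0,0,0,0,-178]]]'
cat >> h.py <<'E'
def tiltR2(al):
    ax=np.array([-np.sin(YAW),np.cos(YAW),0]); return Rn.from_rotvec(-np.radians(al)*ax).as_matrix()@Rdown(np.degrees(YAW))
E
python3 - <<'E'
from h import *
for th,r,e in [(1.8,32,30),(1.8,32,3)]:
    S=levTCP(th,r,e); print(th,S.round(1),end=' '); delta(c2w(S[0],0,S[1]),tiltR2(30))
save("wrist","w37.png")
E
```

```text
time_s: 59.48
position: [0.4394, -0.1394, 0.1726]
tool_rot: [[-0.044, -0.002, -0.999], [0.999, -0.009, -0.044], [-0.009, -1.0, 0.002]]
ft_force: [0.7, -0.5, 0.6]
grip_width: -0.0001
time_s: 61.85
position: [0.4391, -0.1397, 0.173]
tool_rot: [[0.079, 0.003, 0.997], [-0.997, 0.012, 0.079], [-0.011, -1.0, 0.004]]
ft_force: [-0.1, -0.5, 0.8]
grip_width: 0.0001
1.8 [-96.2 101.7] shift cm [ 3.71  0.14 -7.13] rv [  1.3 -29.7  -1.7] pos [ 0.4391 -0.1397  0.173 ] q [-33.  16.  93.   1.  70.  52.] t 61.9 F [-0.1 -0.5  0.8] w 0.1
1.8 [-102.3   75.4] shift cm [ 3.1   0.11 -9.75] rv [  1.3 -29.7  -1.7] pos [ 0.4391 -0.1397  0.173 ] q [-33.  16.  93.   1.  70.  52.] t 61.9 F [-0.1 -0.5  0.8] w 0.1
```

View pics/w37.png

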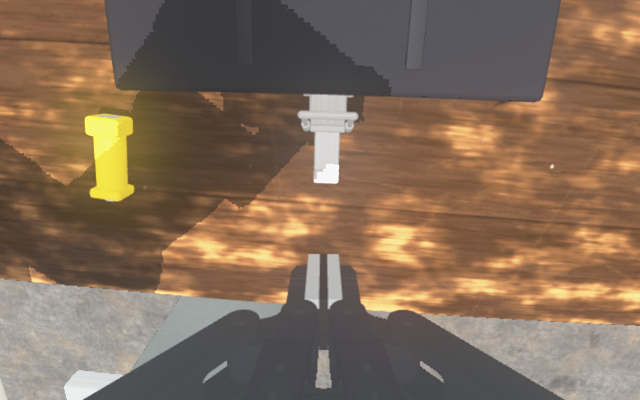

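```bash
python3 -m inch '[[[-1,1,0,0,0.4,-10,-0.5],[-1,2,0.1,0,0.8,-20,-1],[-1,3.4,0.1,-1,1.3,-29.7,-1.7],[-1,3.7,0.1,-4,1.3,-29.7,-1.7],[-1,3.7,0.1,-6,1.3,-29.7,-1.7],[-1,3.7,0.1,-6,1.3,-29.7,-1.7]]]' 30
python3 - <<'E'
from h import *
for th,r,e in [(1.8,32,3),(1.6,32,0),(1.4,33,0),(1.2,34,0),(1.0,36,0)]:
    S=levTCP(th,r,e); print(th,S.round(1),end=' '); delta(c2w(S[0],0,S[1]),tiltR2(30))
E
```

```text
time_s: 62.65
position: [0.4762, -0.1387, 0.1123]
tool_rot: [[0.051, 0.497, 0.866], [-0.999, 0.026, 0.045], [-0.0, -0.868, 0.497]]
ft_force: [-0.1, 0.3, 0.4]
grip_width: 0.0003
1.8 [-102.3   75.4] shift cm [-0.61  0.01 -3.69] rv [-0.  -0.2 -0. ] pos [ 0.4762 -0.1387  0.1123] q [-41.  17. 113.  39.  33.  16.] t 62.6 F [-0.1  0.3  0.4] w 0.3
1.6 [-105.8   64.7] shift cm [-0.95 -0.01 -4.76] rv [-0.  -0.2 -0. ] pos [ 0.4762 -0.1387  0.1123] q [-41.  17. 113.  39.  33.  16.] t 62.6 F [-0.1  0.3  0.4] w 0.3
1.4 [-107.5   56.1] shift cm [-1.13 -0.02 -5.62] rv [-0.  -0.2 -0. ] pos [ 0.4762 -0.1387  0.1123] q [-41.  17. 113.  39.  33.  16.] t 62.6 F [-0.1  0.3  0.4] w 0.3
1.2 [-107.    47.1] shift cm [-1.08 -0.01 -6.52] rv [-0.  -0.2 -0. ] pos [ 0.4762 -0.1387  0.1123] q [-41.  17. 113.  39.  33.  16.] t 62.6 F [-0.1  0.3  0.4] w 0.3
1.0 [-105.7   38.7] shift cm [-0.95 -0.01 -7.36] rv [-0.  -0.2 -0. ] pos [ 0.4762 -0.1387  0.1123] q [-41.  17. 113.  39.  33.  16.] t 62.6 F [-0.1  0.3  0.4] w 0.3
```

The pose is reached now, so I'll begin pressing the lever down along its arc.

```bash
python3 -m inch '[[[-1,-0.6,0,-2,0,0,0],[-1,-0.6,0,-3.7,0,0,0],[-1,-0.95,0,-4.3,0,0,0],[-1,-1,0,-4.8,0,0,0],[-1,-1.1,0,-5.2,0,0,0],[-1,-1.1,0,-5.6,0,0,0],[-1,-1.1,0,-6.1,0,0,0],[-1,-1.1,0,-6.5,0,0,0],[-1,-1.0,0,-7,0,0,0],[-1,-0.95,0,-7.4,0,0,0],[-1,-0.95,0,-7.4,0,0,0]]]' 30
python3 - <<'E'
from h import *
save("wrist","w38.png",(200,30,450,290),2.3); save("side","sd7.png",(270,150,400,265),6)
for th,r,e in [(1.0,36,0),(.8,38,0),(.6,40,0),(.4,41,0),(.2,42,0),(0,42,0),(0,42,-2)]:
    S=levTCP(th,r,e); print(th,S.round(1),end=' '); delta(c2w(S[0],0,S[1]),tiltR2(30))
E
```

```text
time_s: 64.03
position: [0.4672, -0.1388, 0.0388]
tool_rot: [[0.051, 0.497, 0.866], [-0.999, 0.025, 0.044], [-0.0, -0.867, 0.498]]
ft_force: [-0.2, -0.3, 0.1]
grip_width: -0.0001
1.0 [-105.7   38.7] shift cm [-0.05  0.   -0.04] rv [ 0.  -0.1  0. ] pos [ 0.4673 -0.1388  0.0391] q [-42.  26. 120.  62.  23. -10.] t 64.1 F [-0.5  0.   0.1] w -0.0
0.8 [-104.5   32.9] shift cm [ 0.06  0.01 -0.62] rv [ 0.  -0.1  0. ] pos [ 0.4673 -0.1388  0.0391] q [-42.  26. 120.  62.  23. -10.] t 64.1 F [-0.5  0.   0.1] w -0.0
0.6 [-102.2   26.8] shift cm [ 0.3   0.02 -1.23] rv [ 0.  -0.1  0. ] pos [ 0.4673 -0.1388  0.0391] q [-42.  26. 120.  62.  23. -10.] t 64.1 F [-0.5  0.   0.1] w -0.0
0.4 [-97.9  21.6] shift cm [ 0.72  0.04 -1.75] rv [ 0.  -0.1  0. ] pos [ 0.4673 -0.1388  0.0391] q [-42.  26. 120.  62.  23. -10.] t 64.1 F [-0.5  0.   0.1] w -0.0
0.2 [-92.4  16.9] shift cm [ 1.27  0.07 -2.22] rv [ 0.  -0.1  0. ] pos [ 0.4673 -0.1388  0.0391] q [-42.  26. 120.  62.  23. -10.] t 64.1 F [-0.5  0.   0.1] w -0.0
0 [-85.5  14. ] shift cm [ 1.96  0.11 -2.51] rv [ 0.  -0.1  0. ] pos [ 0.4673 -0.1388  0.0391] q [-42.  26. 120.  62.  23. -10.] t 64.1 F [-0.5  0.   0.1] w -0.0
0 [-83.5  14. ] shift cm [ 2.16  0.12 -2.51] rv [ 0.  -0.1  0. ] pos [ 0.4673 -0.1388  0.0391] q [-42.  26. 120.  62.  23. -10.] t 64.1 F [-0.5  0.   0.1] w -0.0
```

View pics/w38.png

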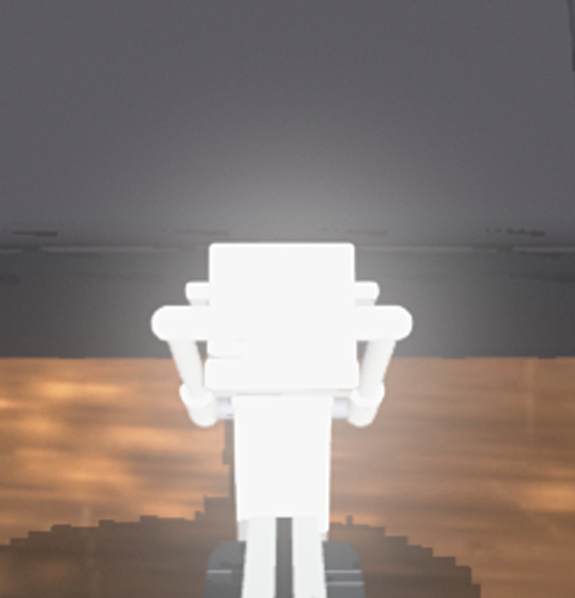

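View pics/sd7.png

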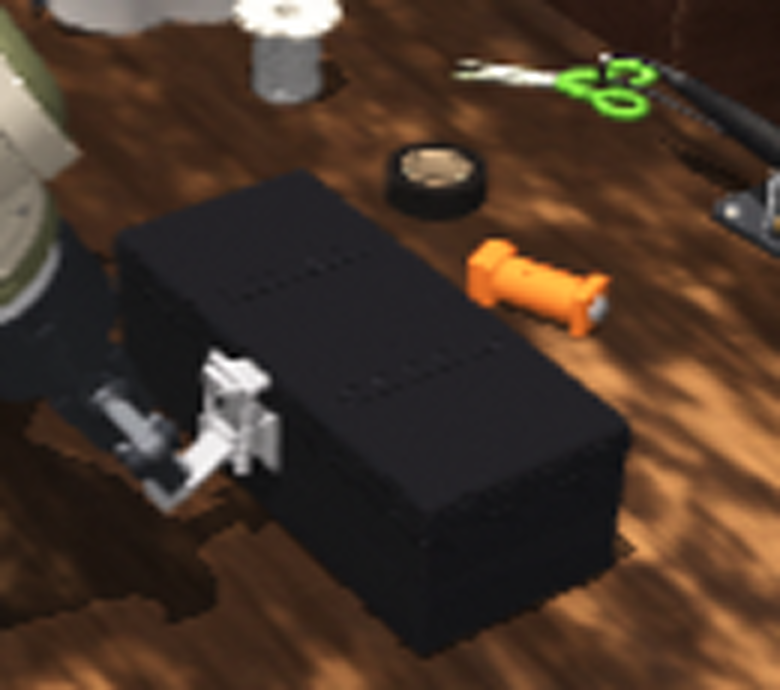

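```bash
python3 -m inch '[[[-1,0,0,-0.3,0,0,0],[-1,0.05,0,-0.6,0,0,0],[-1,0.15,0,-0.9,0,0,0],[-1,0.3,0,-1.2,0,0,0],[-1,0.5,0,-1.5,0,0,0],[-1,0.75,0.05,-1.75,0,0,0],[-1,1.0,0.05,-2,0,0,0],[-1,1.3,0.05,-2.2,0,0,0],[-1,1.3,0.05,-2.2,0,0,0]]]' 30
python3 - <<'E'
from h import *
save("wrist","w39.png",(200,30,450,290),2.3); save("side","sd8.png",(270,150,400,265),6)
for th,r,e in [(.2,42,0),(0,42,0),(0,42,-2)]:
    S=levTCP(th,r,e); print(th,S.round(1),end=' '); delta(c2w(S[0],0,S[1]),tiltR2(30))
E
```

```text
time_s: 65.25
position: [0.4806, -0.1385, 0.0172]
tool_rot: [[0.051, 0.498, 0.865], [-0.999, 0.025, 0.044], [0.001, -0.867, 0.499]]
ft_force: [0.1, -0.4, -0.1]
grip_width: 0.0001
0.2 [-92.4  16.9] shift cm [-0.05  0.04 -0.04] rv [ 0.  -0.1  0. ] pos [ 0.4805 -0.1385  0.0173] q [-40.  30. 119.  69.  22. -16.] t 65.3 F [-0.9  0.2 -0.2] w 0.1
0 [-85.5  14. ] shift cm [ 0.64  0.07 -0.33] rv [ 0.  -0.1  0. ] pos [ 0.4805 -0.1385  0.0173] q [-40.  30. 119.  69.  22. -16.] t 65.3 F [-0.9  0.2 -0.2] w 0.1
0 [-83.5  14. ] shift cm [ 0.84  0.08 -0.33] rv [ 0.  -0.1  0. ] pos [ 0.4805 -0.1385  0.0173] q [-40.  30. 119.  69.  22. -16.] t 65.3 F [-0.9  0.2 -0.2] w 0.1
```

View pics/w39.png

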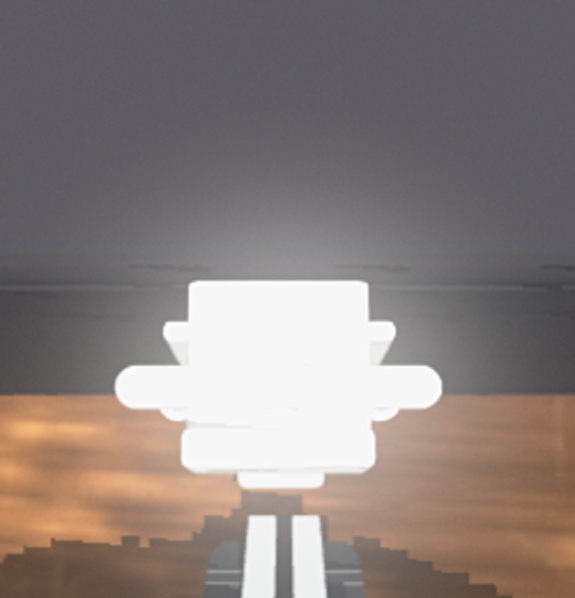

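View pics/sd8.png

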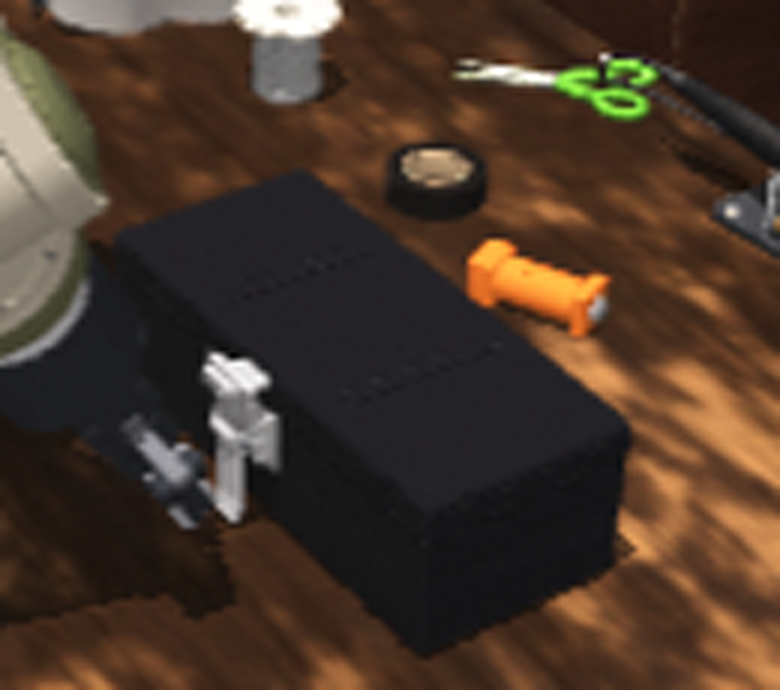

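The lever has snapped down. One gentle nudge to confirm it is home, then I'll retreat and check.

```bash
python3 -m inch '[[[-1,0.3,0,-0.1,0,0,0],[-1,0.6,0,-0.2,0,0,0],[-1,0.75,0,-0.2,0,0,0],[-1,0.75,0,-0.2,0,0,0],[-1,0.75,0,-0.2,0,0,0]]]' 30
python3 -m inch '[[[-1,-2,0,0.5,0,0,0],[-1,-4,0,3,0,0,0],[-1,-5,0,8,0,0,0],[-1,-5,0,13,0,10,0],[-1,-5,0,18,0,20,0],[-1,-4,3,20,0,30,0],[-1,-2,7,20,-10,30,0],[-1,0,11,18,-20,30,0],[-1,0,11,16,-30,30,0],[-1,0,11,16,-40,30,0],[-1,0,11,16,-40,30,0],[-1,0,11,16,-40,30,0]]]'
python3 - <<'E'
from h import *
save("wrist","w40.png"); save("side","sd9.png",(270,150,400,265),6); save("scene","sc9.png",(190,120,430,320),3.3)
s=env.observe(); print(s["position"],np.round(s["q"],0),s["ft_force"])
E
```

```text
time_s: 65.97
position: [0.4879, -0.1385, 0.0153]
tool_rot: [[0.05, 0.498, 0.866], [-0.999, 0.025, 0.044], [0.001, -0.867, 0.499]]
ft_force: [-0.2, -0.1, 0.1]
grip_width: -0.0004
time_s: 67.47
position: [0.488, -0.0286, 0.1754]
tool_rot: [[0.215, 0.031, 0.976], [-0.78, -0.596, 0.191], [0.587, -0.803, -0.103]]
ft_force: [-1.0, -0.2, -0.1]
grip_width: -0.0002
[ 0.48814244 -0.02944415  0.17596987] [  1.  23.  92. -40.  69.  94.] [-0.36518527  0.4904219   0.07462983]
```

View pics/w40.png

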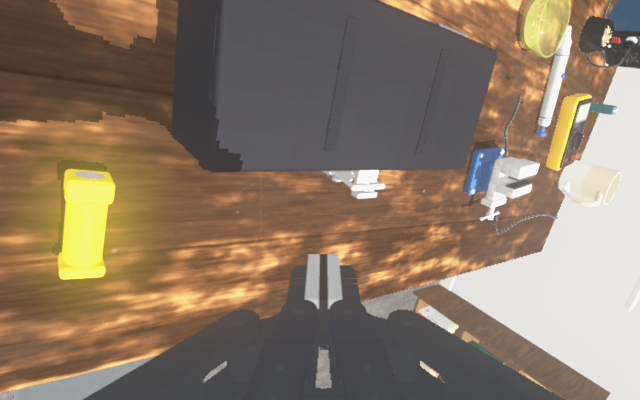

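View pics/sd9.png

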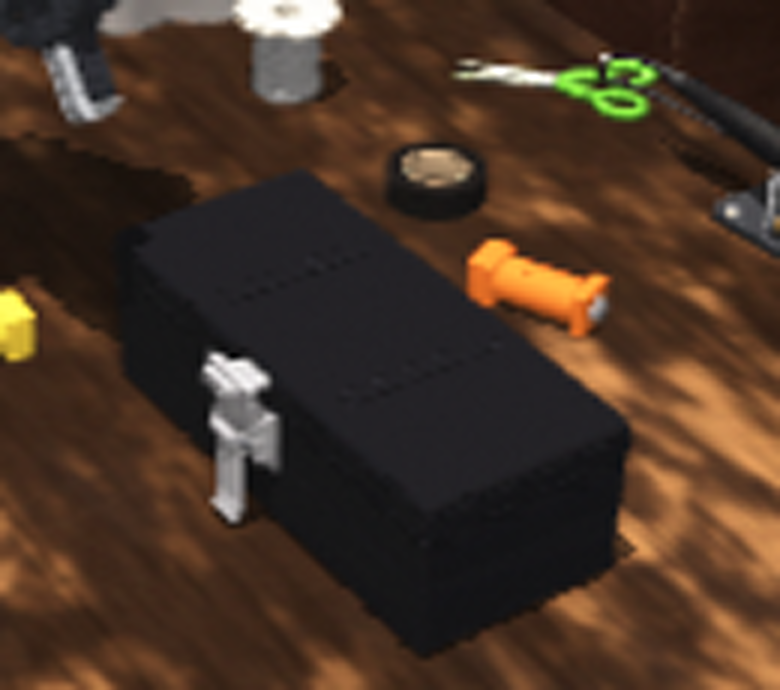

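View pics/sc9.png

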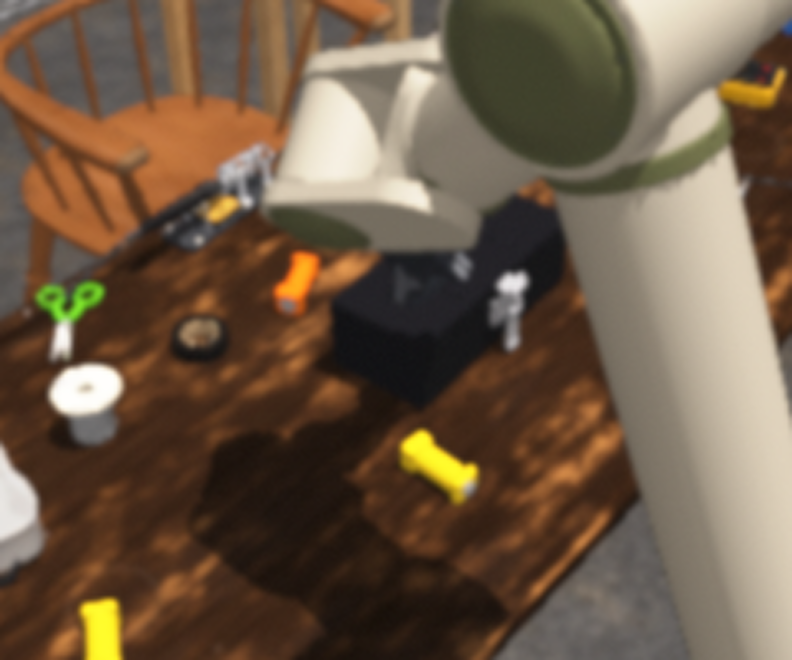

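Run:
```python
from h import *
d=save("wrist","w41.png",(300,140,420,220),6)
C=lambda u,v:(u/6+300-.4,v/6+140-.4)
f=lambda p:((proj(d,[c2w(*p)])[0]+.4-[300,140])*6).round(0)
for n,p in dict(bar1=(-70,19,91),bar2=(-70,-19,91),tip=(-74,9,8),tip2=(-74,-9,8),tip03=(-74-48*np.sin(.3),9,56-48*np.cos(.3)),lip=(-81,11,91),hinge=(-74,12,56)).items(): print(n,f(p))
```

```text
bar1 [301. 273.]
bar2 [502. 263.]
tip [ 11. 126.]
tip2 [101. 127.]
tip03 [  5. 214.]
lip [329. 348.]
hinge [175. 218.]
```

View pics/w41.png

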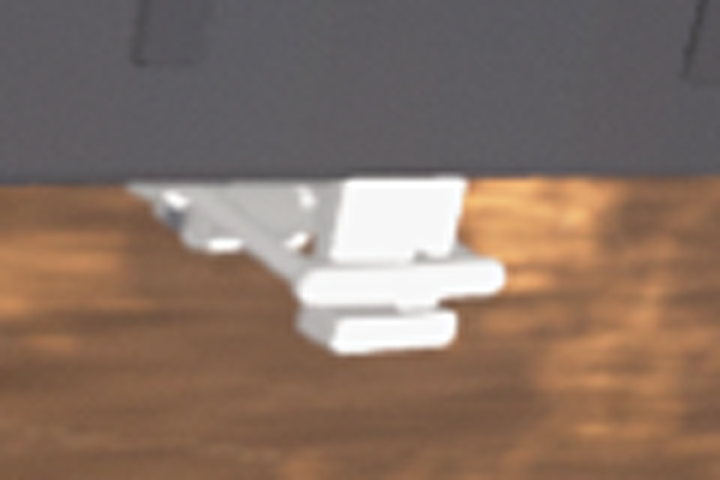

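Run:
```python
from h import *
d=env.get_image("side")
f=lambda p:((proj(d,[c2w(*p)])[0]+.4-[270,150])*6).round(0)
for th in (0,.15,.3,.5): print(th,f((-74-48*np.sin(th),0,56-48*np.cos(th))),f((-74-48*np.sin(th),9,56-48*np.cos(th))),f((-74-48*np.sin(th),-9,56-48*np.cos(th))))
s=env.observe();print(s["time_s"],s["ft_force"])
save("scene","sc10.png")
```

```text
0 [231. 508.] [221. 498.] [241. 517.]
0.15 [219. 512.] [209. 502.] [229. 522.]
0.3 [206. 514.] [196. 504.] [216. 524.]
0.5 [191. 515.] [181. 505.] [201. 525.]
67.725 [ 0.33845707 -0.06329267  0.23823616]
```

View pics/sc10.png

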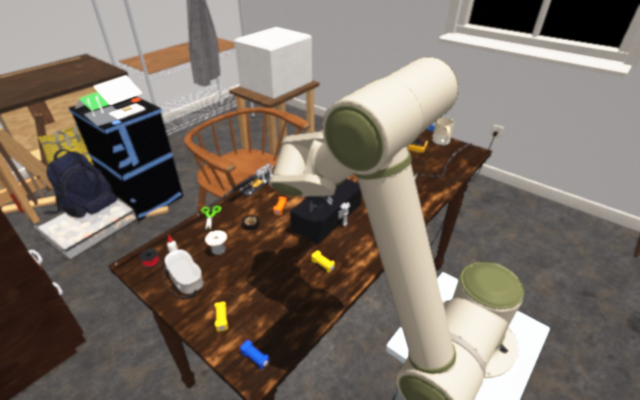

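The observed lever end in the side view, at about (230,510), matches a lever angle near 0. No white cell is left on the bench and the bystanders look untouched. Handing in.

```bash
python3 -c "
from rig import env
print(env.close_job())"
```

```text
the job is handed in; nothing more can be done
None
```

The case is loaded, shut and latched, and the job was handed in at about 68 s.

**What I did:** All four white cells were on the bench. I loaded one into each bay by pressing the flat end on the spring plate and then tipping the nub end down. I pushed the lid shut from behind and laid the loop bar in the keeper trough with the lever still raised. Then I pressed the lever down until it snapped over centre.

**Last checks:**
- **Cells:** the pictures taken before shutting the lid showed all four level, with their nubs on the fixed contacts.
- **Latch:** the close view showed the loop bar in the keeper behind its lip. In the side view the lever's end matched an angle of about 0, and a final nudge met no resistance. Loop tension cannot be measured directly, so I take it as taut from the lever staying down.
- **Rest of the bench:** in the final pictures no white cell was left, the spool, tape and look-alikes appeared untouched, and the vice showed no sign of having moved. The robot was clear of everything.

**What went wrong:** My first approach to the lever ran joint 6 to the edge of its range (-165°), so that pose was not reached. I backed off and came again with the tool turned half round. While lifting the loop, the bar slid about 4 mm in the pads, so I let go, checked it and gripped it again. I saw no knocked cell and no lost grip.

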